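# Descaling tablets out of a leaning screw-top tub

## Task

Get the descaling tablets ready for the kettle: unscrew the red cap of the white tub in the leaning rack, tip all three tablets out into the white bowl without fingering the tablets, stand the empty tub back in its own bay of the rack and screw the red cap down tight again, so that its white ribs meet the black marks on the tub. The black rubber mat is there to put the cap on meanwhile; leave the bowl, the other canister, the glasses and the red beaker where they stand.

Things in the scene. Friction and masses are not known exactly. Their poses are not given: they have to be found in the camera images.
- tub_center (a point): White square plastic tub, body 60 x 60 mm, 95 mm high, then a round threaded neck, 44 mm across, up to the rim 120.5 mm above the underside. Point on its axis 60 mm above the underside. z runs along the axis out of the mouth; x, y are square to the flat sides. Starts in its bay leaning 35 degrees from upright, mouth to the robot, x up and away from it. Loose, about 0.11 kg empty.
- tub_mouth (a point): Centre of the tub's mouth at the rim, 60.5 mm along z from tub_center; same axes. Smooth round bore 38 mm wide from the 5 mm floor straight out to the rim; the tablets slide out once the mouth points some 25 degrees or more below level. On the shoulder a black mark stands at +x and one at -x.
- cap_center (a point): Red round screw cap, 60 mm across, 19.3 mm high, 30 g, 15.3 mm deep inside. Point on its axis, half-way up; z runs out through the closed top; a white rib runs down the side at +x and at -x. Closed, this point is 55 mm along z from tub_center, the cap's edge 10 mm above the tub's shoulder, and its x lies along the tub's x, either way round.
- cap_edge (a point): Centre of the cap's open lower edge. Two-start right-hand thread: seen from above the top, anticlockwise loosens, 16 mm per turn; it comes free after half a turn (3.15 rad), 8 mm up. Part-way it has 3 mm of axial play. Set on the neck at any angle and turned clockwise, it catches within half a turn; tight, it comes up against a stop, ribs at the marks; 0.2 N m is tight.
- tablet0_center (a point): One of three oblong pale blue tablets with round ends, 34 mm long, 17 mm thick, 12 g, at first in the tub; this point is its centre, z its long axis.
- tablet1_center (a point): Second tablet, the same.
- tablet2_center (a point): Third tablet, the same.
- bowl_in (a point): White ceramic bowl, 160 mm across the rim, 65 mm high, walls 4 mm, 0.5 kg, standing loose on the bench; this point is the centre of its inner floor, 5 mm above the bench. z up. It stands on one side of the rack's front, the mat on the other, either way round.
- mat_center (a point): Black rubber mat, 150 x 150 x 4 mm, fixed flat on the bench, clear; this point is the centre of its top, z up.
- bay (a point): The white tub's bay in the rack: this point and its axes are where tub_center and the tub's axes are when it is seated (z up, leaning 35 degrees towards the rack's front, x square to the board it lies on, up and away from the front). The tub can be lifted out and laid in square to the board or straight from above.
- rack_center (a point): Two-bay wooden rack, 282 x 165 mm, fixed; point on its mid-plane 30 mm above the bench, x away from its front; the white tub's bay 68 mm to +y, the other to -y. Each bay is a V: a board under the tub's -x side 72 mm up along the tub's z, a ledge under its bottom, and cheeks 2 mm clear of its y sides, 45 mm up along z, 46 mm deep along x, flared. Above the cheeks the tub's sides are free.
- spare_center (a point): Grey canister with an orange band and a black cap in the rack's other bay, same outside sizes and lean as the tub, full; this point is on its axis 60 mm above its underside. Not to be disturbed.
- glass0_center (a point): Empty cupping glass, 82 mm across, 82 mm high; this point is half-way up. Not to be disturbed.
- glass1_center (a point): Another empty cupping glass, the same.
- beaker_center (a point): Red plastic beaker, 96 mm across, 130 mm high; this point is half-way up. Not to be disturbed.

How it is judged:
By the outcome, as a careful person would: the job done as asked, in the order asked, and still so for the second after the job is handed in, with the robot touching nothing.
It also fails if it takes over 72 s, if anything falls off the work surface, if the arm or the gripper's body presses on something with over 40 N, if the wrist force passes 120 N, or if a joint passes its speed limit or range.

## Robot

A 7-joint arm with a two-finger parallel gripper is mounted at the origin on the work surface. World frame = base frame: x ahead of the robot, y to its left, z up, the work surface at z = 0. Lengths are in mm, angles in rad, forces in N, time in s.
With the tool pointing down it reaches from about 425 to 875 mm from the base axis. Payload 4.7 kg.
Tool frame: the origin (TCP) lies at the very end of the fingers, on their centre line; the grasp point (between the pads) lies 19 mm behind it (manip.grasp_offset is the distance from the TCP to the grasp point, in mm); z points along the fingers, y is the direction in which the jaws open and shut (so a half turn about z gives the same grasp; the last joint's range is limited). The gripper opens to 85 mm and grips with 20 to 120 N. Pads are 22 mm wide; open, the fingers measure 114 mm over their backs; the gripper's body (76 mm by 85 mm) begins 54 mm behind the grasp point. The pads swing forward as they close: fully open they stand 13 mm farther back than shut.
Start: joints at [1.231, 0.321, -0.07, 1.45, 0.023, 1.371, -0.057], TCP at [225.183, -609.768, 231.349] pointing down, gripper open.
Joint ranges: [-2.86, 2.86], [-0.3, 2.09], [-1.38, 1.24], [0.06, 2.45], [-1.56, 4.7], [0.09, 2.05], [-2.69, 2.69]. Speed limits (rad/s): [2.57, 2.57, 3.14, 3.14, 3.14, 3.14, 3.14].

## Interface

Orientations are given as a unit quaternion [x, y, z, w].
In Python, from rig import manip, vision gives the robot as it stands. The module is installed in compiled form; this text tells all that it offers.
- The arm moves only by the tool step_arm, never from a script. Its argument "increments" is a list of rows, each a list of 7 numbers: the turn, a rotation vector about the tool's x, y, z in degrees, then the shift along the tool's x, y, z in mm, then the opening, from 0 (shut) to 1 (fully open). In form: [[wx, wy, wz, tx, ty, tz, hand], ...]. A call has 1 to 10 rows; each row shifts and turns the commanded pose from where the row before left it, along the tool's axes as they then stand; what a row does not reach is not made up. A row lasts 1/12 s, in which the tool goes at most 41.7 mm and 7.16 degrees, less where a joint would pass 70% of its speed; a pose out of reach is approached as far as the arm can. A call is refused whole if a number of a shift passes 41.7 or a number of a turn 7.16, either way. A call with a gripper value outside its range is refused whole. The fingers move at their own pace and stop on an object; "squeeze" is the grip in N (left out, the last holds). Time passes only in rows, so rows that do not move let the fingers close. It gives the time, the measured TCP pose, the force and the opening at its end, in the units of the state.
- manip.state(): the state, without advancing time (a new reading comes with each control period).
- vision.camera(name): name is "scene" or "side" or "wrist"; returns (picture, depth): 420x560x3 uint8, blue, green, red; 420x560 float32, mm along the optical axis (not along the pixel's ray), 0 where there is no reading.
- vision.camera_model(name): a dict with "intrinsics" (3x3 intrinsics, pixels), "distortion" ([k1, k2, p1, p2, k3] as OpenCV has them; the pictures are not rectified), "world_from_camera" (4x4, takes a point from camera to world coordinates). Camera axes: x right, y down, z forward; pixel columns grow to the right and rows downward; lengths in mm; the calibration is good to about 2 mm. A picture is of the moment at which its call begins: read the wrist's pose just before it. camera_model takes no time and is no camera call; for the wrist camera it gives the pose at the moment of the call.
- manip.finish_job(): hands the job in, once; it reports no verdict.
The state is a dict: "t": time; "joints": joint angles; "qvel": joint speeds; "joint_torque": joint torques, N m; "tcp_pos": TCP position; "orientation": TCP orientation; "force": force on the tool from outside, world axes, zero at the start; "ft_torque": the same for the moment, N m; "gripper_width": finger opening in mm.
Only numpy, scipy, OpenCV 4.12 (cv2) and the standard library are available. Lean on these libraries where they do the work, as an engineer would, in place of code of your own. Each camera call takes 0.05 s, during which the arm holds its last target.

## Working session

There is one attempt and no reset: what is moved stays moved. The work goes in short steps, Python scripts to look and compute and a tool call to move; the robot and the scene stay as the last step left them, time stands still between calls to the robot, and variables do not carry over. Pictures are saved under pics/ and viewed, and the job is handed in when it is done.

Besides the shell and the picture viewer there is one more tool, called after "Emit:" as a command line: name --pt "numbers of a row" for each row, then --argument value for the rest. step_arm: Moves the arm, as the interface text tells. Its arguments: {"type":"object","properties":{"increments":{"type":"array"},"squeeze":{"type":"number"}},"required":["increments"]}

```bash
mkdir -p pics; ls
python3 - <<'E'
from rig import manip, vision
import cv2, json
print(manip.state())
for n in ["scene","side","wrist"]:
    im,d=vision.camera(n); cv2.imwrite(f"pics/{n}0.png",im)
    import numpy as np
    np.savez(f"{n}0.npz",im=im,d=d,**{k:np.array(v) for k,v in vision.camera_model(n).items()})
    m=vision.camera_model(n); print(n,np.round(np.array(m['world_from_camera']),3).tolist(),np.array(m['intrinsics']).tolist(),m['distortion'])
print(manip.grasp_offset)
E
```

```text
pics
{'t': 0.0, 'joints': array([ 1.23109132,  0.32182532, -0.07008977,  1.45169103,  0.02260871,
        1.37081054, -0.05693125]), 'qvel': array([ 0.00018821,  0.00157809,  0.00127026,  0.00038377,  0.0005369 ,
        0.0012079 , -0.00175243]), 'joint_torque': array([-4.49963045e-04, -4.93587148e+01, -3.82364122e-01, -3.14339733e+01,
        1.29760103e-02,  1.11615160e-02, -2.11016373e-05]), 'tcp_pos': array([ 224.96796807, -609.24075518,  230.21399828]), 'orientation': array([ 9.84392504e-01,  1.75984231e-01, -2.23767703e-04, -9.47476093e-04]), 'force': array([-0.75286398,  0.24618695, -0.08559099]), 'ft_torque': array([-0.04156829,  0.01066591,  0.01932111]), 'gripper_width': 84.92076211782236}
scene [[-0.365, 0.772, -0.521, 1136.009], [0.931, 0.295, -0.214, 275.642], [-0.011, -0.563, -0.826, 1061.766], [0.0, 0.0, 0.0, 1.0]] [[470.50049922009566, 0.0, 282.0624927850782], [0.0, 470.50049922009566, 209.4621241727886], [0.0, 0.0, 1.0]] [-0.0833813  0.         0.         0.         0.       ]
side [[-0.78, -0.354, 0.516, -75.464], [-0.625, 0.422, -0.656, 835.806], [0.015, -0.834, -0.551, 756.097], [0.0, 0.0, 0.0, 1.0]] [[400.46050995470017, 0.0, 274.95890121742895], [0.0, 400.46050995470017, 209.94286980418582], [0.0, 0.0, 1.0]] [-0.06419671  0.          0.          0.          0.        ]
wrist [[0.346, -0.905, -0.248, 287.71], [-0.938, -0.333, -0.091, -586.79], [0.0, 0.264, -0.964, 372.153], [0.0, 0.0, 0.0, 1.0]] [[354.0287244553499, 0.0, 278.1658967955373], [0.0, 354.0287244553499, 210.09982357512814], [0.0, 0.0, 1.0]] [-0.02559906  0.          0.          0.          0.        ]
18.700000000000003
```

View pics/scene0.png

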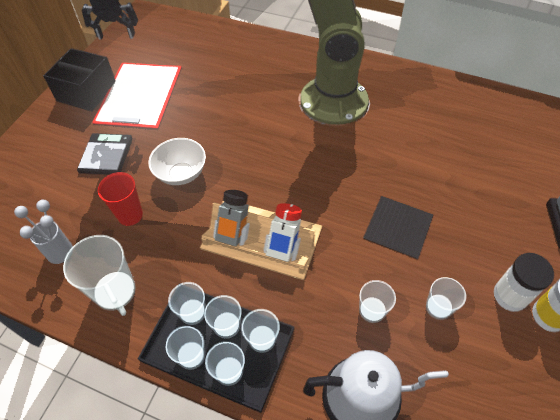

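View pics/side0.png

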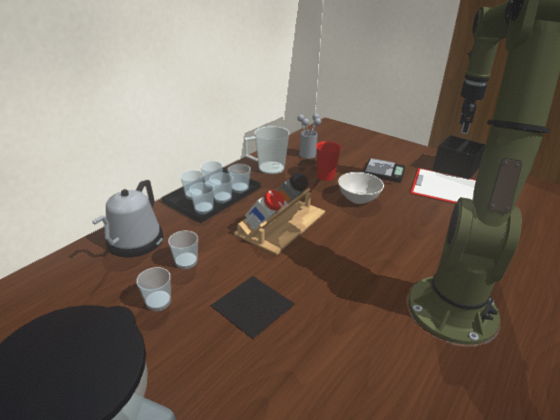

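View pics/wrist0.png

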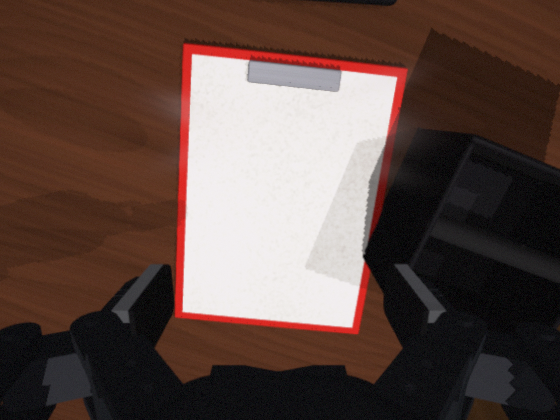

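The scene view shows the white tub with its red cap at about (285,232), the rack around (262,238), the bowl at (178,162), the mat at (400,227), the beaker at (122,198) and two glasses at (377,300) and (445,298).

```bash
cat > h.py <<'E'
import numpy as np, cv2
from scipy.spatial.transform import Rotation as R
def load(f):
    z=np.load(f); return z['im'],z['d'],z['intrinsics'],z['distortion'],z['world_from_camera']
def cloud(im,d,K,D,T):
    v,u=np.mgrid[0:420,0:560]
    p=cv2.undistortPoints(np.stack([u.ravel(),v.ravel()],1).astype(np.float64)[:,None],K,D)[:,0].reshape(420,560,2)
    P=np.dstack([p*d[...,None],d]); return P@T[:3,:3].T+T[:3,3]
def proj(X,K,D,T):
    Ti=np.linalg.inv(T); return cv2.projectPoints(np.atleast_2d(X).astype(float),Ti[:3,:3],Ti[:3,3],K,D)[0][:,0]
def snap(n,tag):
    from rig import vision
    m=vision.camera_model(n); im,d=vision.camera(n); cv2.imwrite(f"pics/{n}{tag}.png",im)
    np.savez(f"{n}{tag}.npz",im=im,d=d,**{k:np.array(v) for k,v in m.items()})
    return load(f"{n}{tag}.npz")
E
python3 - <<'E'
from h import *
for n in ['scene','side']:
    L=load(n+'0.npz'); P=cloud(*L); im=L[0].astype(int)
    hsv=cv2.cvtColor(L[0],cv2.COLOR_BGR2HSV)
    bx={'scene':dict(cap=(265,195,310,235),bowl=(145,135,212,190),mat=(360,195,440,260),beak=(98,170,145,228),rack=(195,190,330,275)),
        'side':dict(cap=(262,185,290,212),bowl=(334,170,388,206),mat=(205,275,300,340),beak=(312,138,342,182),rack=(225,170,335,255))}[n]
    for k,(a,b,c,d) in bx.items():
        Q=P[b:d,a:c].reshape(-1,3); H=hsv[b:d,a:c].reshape(-1,3)
        if k in('cap','beak'): m=((H[:,0]<8)|(H[:,0]>172))&(H[:,1]>170)&(H[:,2]>90)
        elif k=='bowl': m=(H[:,1]<60)&(H[:,2]>120)
        elif k=='mat': m=(H[:,2]<60)&(abs(Q[:,2])<15)
        else: m=Q[:,2]>12
        q=Q[m]; print(n,k,m.sum(),np.percentile(q,[2,50,98],axis=0).round(0).tolist())
    im2=cv2.resize(L[0][185:285,190:330] if n=='scene' else L[0][165:260,220:345],None,fx=5.5,fy=5.5,interpolation=cv2.INTER_CUBIC)
    cv2.imwrite(f'pics/{n}zoom.png',im2)
E
```

```text
scene cap 319 [[521.0, 22.0, 121.0], [557.0, 56.0, 141.0], [577.0, 80.0, 153.0]]
scene bowl 2106 [[379.0, -396.0, 1.0], [431.0, -340.0, 31.0], [526.0, -247.0, 66.0]]
scene mat 7 [[476.0, 241.0, -1.0], [481.0, 306.0, 1.0], [484.0, 369.0, 3.0]]
scene beak 1616 [[591.0, -426.0, 6.0], [635.0, -382.0, 88.0], [676.0, -339.0, 131.0]]
scene rack 5122 [[537.0, -144.0, 16.0], [596.0, -6.0, 75.0], [646.0, 120.0, 152.0]]
side cap 188 [[522.0, 23.0, 121.0], [541.0, 59.0, 138.0], [562.0, 80.0, 153.0]]
side bowl 816 [[376.0, -524.0, -2.0], [475.0, -364.0, 36.0], [563.0, -245.0, 66.0]]
side mat 2578 [[331.0, 244.0, 2.0], [398.0, 320.0, 5.0], [473.0, 386.0, 7.0]]
side beak 131 [[594.0, -416.0, 2.0], [607.0, -375.0, 39.0], [678.0, -343.0, 128.0]]
side rack 3408 [[489.0, -351.0, 12.0], [571.0, -8.0, 65.0], [830.0, 123.0, 154.0]]
```

View pics/scenezoom.png

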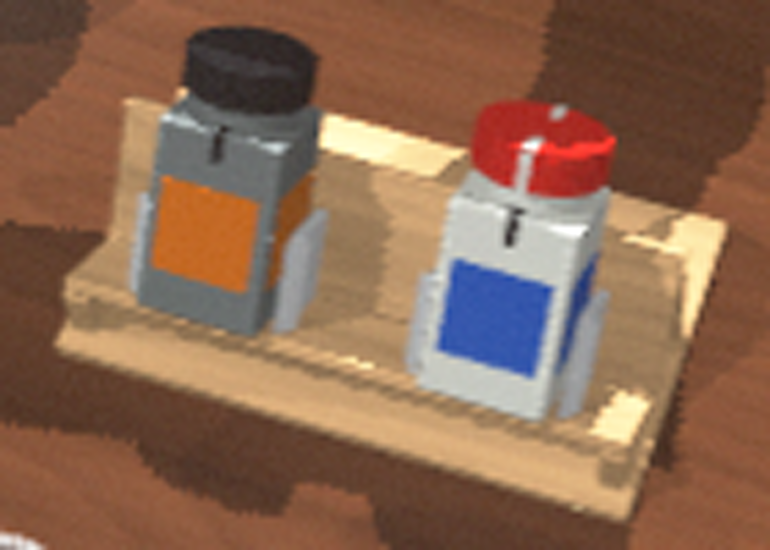

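View pics/sidezoom.png

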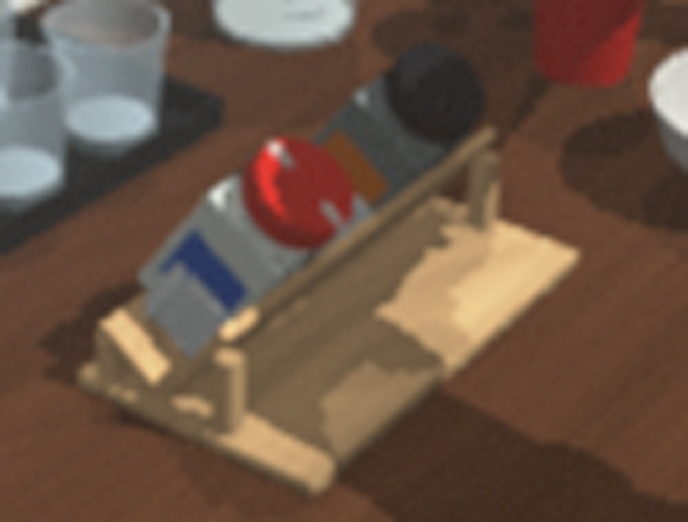

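```bash
cat > fit.py <<'E'
from h import *
from scipy.optimize import least_squares
def capmask(im):
    H=cv2.cvtColor(im,cv2.COLOR_BGR2HSV); return ((H[...,0]<8)|(H[...,0]>172))&(H[...,1]>150)&(H[...,2]>70)
E
python3 - <<'E'
from fit import *
# bowl: circle fit of rim in scene & side
for n,bx in [('scene',(140,130,215,192)),('side',(330,165,392,210))]:
    L=load(n+'0.npz'); P=cloud(*L); a,b,c,d=bx
    Q=P[b:d,a:c].reshape(-1,3); q=Q[(Q[:,2]>60)&(Q[:,2]<72)]
    f=least_squares(lambda p:np.hypot(q[:,0]-p[0],q[:,1]-p[1])-p[2],[450,-320,78],loss='soft_l1').x; print(n,'bowl',f.round(1),len(q))
# mat corners
L=load('side0.npz');P=cloud(*L);H=cv2.cvtColor(L[0],cv2.COLOR_BGR2HSV)
m=(H[...,2]<70)&(np.abs(P[...,2]-3)<6); m[:270]=0;m[345:]=0;m[:,:200]=0;m[:,305:]=0
q=P[m][:,:2].astype(np.float32); print('mat',cv2.minAreaRect(q))
# tub +x face plane from scene; grey canister face
L=load('scene0.npz');P=cloud(*L)
def face(mask):
    q=P[mask]; 
    for _ in range(6):
        c=q.mean(0); n=np.linalg.svd(q-c)[2][2]; n*=np.sign(n[2]); r=(q-c)@n; q=q[abs(r)<3]
    return c,n,len(q)
H=cv2.cvtColor(L[0],cv2.COLOR_BGR2HSV)
blue=(H[...,0]>105)&(H[...,0]<130)&(H[...,1]>120); blue[:230]=0;blue[275:]=0;blue[:,:265]=0;blue[:,305:]=0
org=(H[...,0]>5)&(H[...,0]<18)&(H[...,1]>200); org[:210]=0;org[245:]=0;org[:,:215]=0;org[:,240:]=0
for k in(blue,org):
    c,n,N=face(k); print(c.round(1),n.round(3),N,'tilt',np.degrees(np.arcsin(n[2])),'yaw',np.degrees(np.arctan2(n[1],n[0])))
# cap fit using known tilt, both cams: points on cylinder side/top
import itertools
pts=[]
for n,bx in [('scene',(265,195,312,240)),('side',(258,180,292,214))]:
    L=load(n+'0.npz');Pn=cloud(*L);a,b,c,d=bx;m=np.zeros((420,560),bool);m[b:d,a:c]=1;m&=capmask(L[0]);m=cv2.erode(m.astype(np.uint8),np.ones((2,2)))>0
    pts.append(Pn[m])
pts=[p for p in pts]
def sdf(p,q):
    th=np.radians(35);y=p[3]
    z=np.array([-np.sin(th)*np.cos(y),-np.sin(th)*np.sin(y),np.cos(th)])
    d=q-p[:3];h=d@z;r=np.linalg.norm(d-h[:,None]*z,axis=1)
    a=np.abs(h)-9.65;b=r-30
    return np.where((a>0)&(b>0),np.hypot(a,b),np.maximum(a,b))
for sel in ([0],[1],[0,1]):
    q=np.vstack([pts[i] for i in sel]);f=least_squares(lambda p:sdf(p,q),[552,55,138,0],loss='soft_l1');print('cap',sel,f.x.round(2),np.degrees(f.x[3]),np.sqrt(np.mean(sdf(f.x,q)**2)))
E
```

```text
scene bowl [ 452.6 -319.7   77.1] 287
side bowl [ 449.8 -317.8   77. ] 158
mat ((402.6795654296875, 312.75592041015625), (150.21127319335938, 151.64675903320312), 86.0447998046875)
[613.3  56.9  91.4] [-0.845 -0.343  0.411] 48 tilt 24.269985036024664 yaw -157.9197949404211
[621.4 -83.5  91.3] [ 0.954 -0.276  0.116] 54 tilt 6.657471680232949 yaw -16.117733793031878
cap [0] [5.4855e+02 5.0980e+01 1.2929e+02 3.0000e-02] 1.7550391548399777 113.58287857788233
cap [1] [5.4853e+02 5.0770e+01 1.3154e+02 6.0000e-02] 3.6883571152143975 1.5675579232511625
cap [0, 1] [5.4826e+02 5.0690e+01 1.3011e+02 6.0000e-02] 3.709130680128929 86.05463686058734
```

```bash
cat > plan.py <<'E'
from h import *
from rig import manip
TC=np.array([580.,52.7,85.4]); YAW=np.radians(3.4)
def tubR(yaw=YAW):
    c,s=np.cos(np.radians(35)),np.sin(np.radians(35))
    Rz=R.from_euler('z',yaw).as_matrix()
    return Rz@np.array([[c,0,-s],[0,1,0],[s,0,c]])
def fromxz(x,z):
    z=z/np.linalg.norm(z); x=x-z*(x@z); x/=np.linalg.norm(x); return np.column_stack([x,np.cross(z,x),z])
def cur():
    s=manip.state(); return s['tcp_pos'],R.from_quat(s['orientation']).as_matrix()
def rows(p1,R1,n,p0=None,R0=None,hand=1.0,ease=False):
    if p0 is None: p0,R0=cur()
    rv=R.from_matrix(R0.T@R1).as_rotvec(); out=[]
    p=np.array(p0,float); Rc=R0.copy()
    for i in range(1,n+1):
        f=i/n; 
        Rn=R0@R.from_rotvec(rv*f).as_matrix(); pn=p0+(p1-p0)*f
        w=np.degrees(R.from_matrix(Rc.T@Rn).as_rotvec()).round(2); t=(Rc.T@(pn-p)).round(1)
        out.append([*map(float,w),*map(float,t),hand]); p=p+Rc@t; Rc=Rc@R.from_rotvec(np.radians(w)).as_matrix()
    a=np.array(out); print('maxturn',abs(a[:,:3]).max().round(2),'maxshift',abs(a[:,3:6]).max(), 'rot',np.degrees(np.linalg.norm(rv)).round(1),'dist',np.linalg.norm(p1-p0).round(1))
    for i in range(0,n,10): print('['+', '.join('['+', '.join('%g'%v for v in r)+']' for r in out[i:i+10])+']')
    return p,Rc
def capgrip(s,wz,tc=TC,yaw=YAW):
    T=tubR(yaw); a=np.radians(wz)
    return tc+T[:,2]*s, fromxz(np.cos(a)*T[:,1]+np.sin(a)*T[:,0],-T[:,2])
E
python3 - <<'E'
from plan import *
p,Rm=capgrip(150,95); print(p,Rm)
rows(p,Rm,20)
E
```

```text
[494.11497353  47.59748924 208.27280664] [[ 0.81976745 -0.01218744  0.57256684]
 [-0.03860626 -0.99867533  0.03401674]
 [ 0.5713938  -0.04999048 -0.81915204]]
maxturn 1.76 maxshift 32.7 rot 41.1 dist 710.3
[[-0.19, 1.75, 1.06, 24, -26.2, 1.1, 1], [-0.18, 1.75, 1.06, 23.5, -26.5, 1.8, 1], [-0.19, 1.76, 1.05, 22.9, -27.1, 2.4, 1], [-0.18, 1.75, 1.06, 22.3, -27.4, 3, 1], [-0.19, 1.75, 1.06, 21.7, -27.9, 3.6, 1], [-0.19, 1.75, 1.06, 21.1, -28.3, 4.2, 1], [-0.18, 1.75, 1.06, 20.4, -28.7, 4.7, 1], [-0.19, 1.76, 1.05, 19.7, -29, 5.2, 1], [-0.18, 1.75, 1.06, 19.1, -29.5, 5.7, 1], [-0.19, 1.75, 1.06, 18.3, -29.8, 6.2, 1]]
[[-0.19, 1.75, 1.06, 17.5, -30.1, 6.7, 1], [-0.18, 1.75, 1.05, 16.8, -30.5, 7, 1], [-0.19, 1.76, 1.06, 16, -30.9, 7.5, 1], [-0.18, 1.75, 1.06, 15.1, -31.1, 7.8, 1], [-0.19, 1.75, 1.06, 14.4, -31.4, 8.2, 1], [-0.18, 1.75, 1.06, 13.5, -31.7, 8.6, 1], [-0.19, 1.75, 1.05, 12.7, -32, 8.8, 1], [-0.19, 1.76, 1.06, 11.8, -32.3, 9.1, 1], [-0.18, 1.75, 1.06, 10.9, -32.5, 9.3, 1], [-0.19, 1.75, 1.06, 10, -32.7, 9.5, 1]]
```

Emit:
step_arm --pt "-0.2 1.75 1.06 24 -26.2 1.1 1" --pt "-0.2 1.75 1.06 23.5 -26.5 1.8 1" --pt "-0.2 1.75 1.06 22.9 -27 2.4 1" --pt "-0.2 1.75 1.06 22.3 -27.4 3 1" --pt "-0.2 1.75 1.06 21.7 -27.9 3.6 1" --pt "-0.2 1.75 1.06 21 -28.3 4.2 1" --pt "-0.2 1.75 1.06 20.4 -28.7 4.7 1" --pt "-0.2 1.75 1.06 19.7 -29 5.2 1" --pt "-0.2 1.75 1.06 19 -29.5 5.7 1" --pt "-0.2 1.75 1.06 18.3 -29.8 6.2 1"

```text
t: 0.98
tcp_pos: [359.9, -279.8, 219.2]
orientation: [0.985, 0.082, 0.153, -0.01]
force: [0.6, -0.4, 0.8]
gripper_width: 85.5
```

Emit:
step_arm --pt "-0.2 1.75 1.06 17.5 -30.1 6.7 1" --pt "-0.2 1.75 1.06 16.8 -30.5 7 1" --pt "-0.2 1.75 1.06 16 -30.9 7.5 1" --pt "-0.2 1.75 1.06 15.1 -31.1 7.8 1" --pt "-0.2 1.75 1.06 14.4 -31.4 8.2 1" --pt "-0.2 1.75 1.06 13.5 -31.7 8.6 1" --pt "-0.2 1.75 1.06 12.7 -32 8.8 1" --pt "-0.2 1.75 1.06 11.8 -32.3 9.1 1" --pt "-0.2 1.75 1.06 10.9 -32.5 9.3 1" --pt "-0.2 1.75 1.06 10 -32.7 9.5 1"

```text
t: 1.82
tcp_pos: [529.2, 14.8, 189.9]
orientation: [0.959, -0.008, 0.281, -0.031]
force: [0.7, -0.6, -0.3]
gripper_width: 85.4
```

Run:
```python
from plan import *
s=manip.state(); print({k:np.round(v,3) for k,v in s.items()})
print(cur()[1].round(3))
snap('wrist','1')
```

```text
{'t': np.float64(1.817), 'joints': array([ 0.266, -0.294, -0.282,  2.268, -0.218,  0.593, -1.469]), 'qvel': array([ 0.058,  0.1  , -1.136,  0.042,  0.362, -0.708, -1.503]), 'joint_torque': array([ -1.311, -16.074,   5.333, -31.171,  -0.681,  -1.716,   1.502]), 'tcp_pos': array([529.248,  14.769, 189.942]), 'orientation': array([ 0.959, -0.008,  0.281, -0.031]), 'force': array([ 0.745, -0.625, -0.29 ]), 'ft_torque': array([-0.019,  0.584, -0.07 ]), 'gripper_width': np.float64(85.383)}
[[ 0.842  0.002  0.54 ]
 [-0.033 -0.998  0.055]
 [ 0.539 -0.064 -0.84 ]]
```

View pics/wrist1.png

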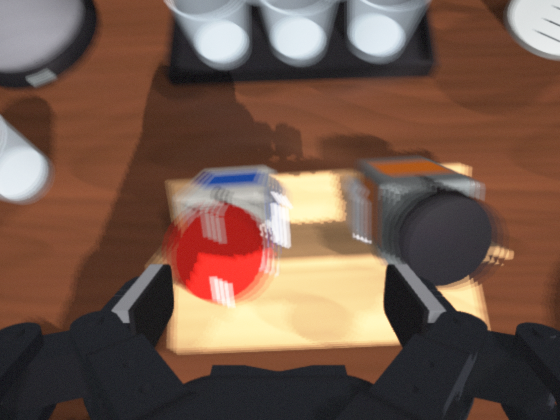

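Run:
```python
from plan import *
snap('wrist','2a');L=snap('wrist','2')
s=manip.state(); print({k:np.round(v,3) for k,v in s.items()})
print(cur()[1].round(3)); print(capgrip(150,95))
```

```text
{'t': np.float64(1.967), 'joints': array([ 0.27 , -0.293, -0.287,  2.267, -0.22 ,  0.596, -1.462]), 'qvel': array([ 0.035, -0.004,  0.074, -0.002,  0.008,  0.014,  0.027]), 'joint_torque': array([ -1.303, -14.968,   0.454, -32.106,  -0.462,  -2.725,  -0.274]), 'tcp_pos': array([528.526,  15.751, 189.302]), 'orientation': array([ 0.96 , -0.005,  0.28 , -0.031]), 'force': array([ 0.098, -1.037,  0.046]), 'ft_torque': array([-0.064,  0.605, -0.04 ]), 'gripper_width': np.float64(85.322)}
[[ 0.844  0.008  0.537]
 [-0.026 -0.998  0.056]
 [ 0.536 -0.062 -0.842]]
(array([494.11497353,  47.59748924, 208.27280664]), array([[ 0.81976745, -0.01218744,  0.57256684],
       [-0.03860626, -0.99867533,  0.03401674],
       [ 0.5713938 , -0.04999048, -0.81915204]]))
```

View pics/wrist2.png

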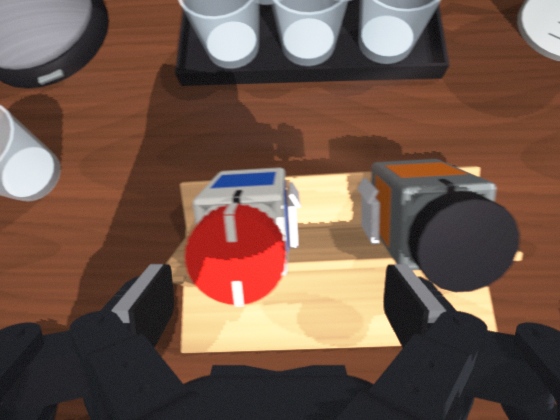

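```bash
cat > kin.py <<'E'
from h import *
import itertools
from scipy.optimize import least_squares
LO=np.array([-2.86,-.3,-1.38,.06,-1.56,.09,-2.69]);HI=np.array([2.86,2.09,1.24,2.45,4.7,2.05,2.69])
Rz=lambda a:R.from_euler('z',a).as_matrix();Ry=lambda a:R.from_euler('y',a).as_matrix()
def fk(q,P,sg=(-1,-1,-1,-1)):
    d1,L1,L2,L3,a1,a2,a3=P[:7]; psi=np.pi/2
    M=Rz(sg[0]*q[0]); p=np.array([0,0,d1.real])
    M=M@Ry(q[1])@Rz(sg[1]*q[2]); p=p+M@[a1,0,L1]
    M=M@Ry(q[3]); p=p+M@[a2,0,0]; M=M@Rz(sg[2]*q[4]); p=p+M@[0,0,L2]
    M=M@Ry(q[5]); p=p+M@[a3,0,0]; M=M@Rz(sg[3]*q[6]); p=p+M@[0,0,L3]
    return p,M
E
python3 - <<'E'
from kin import *
D=[([1.23109132,0.32182532,-0.07008977,1.45169103,0.02260871,1.37081054,-0.05693125],[224.97,-609.24,230.21],[.984392504,.175984,-.000224,-.000947]),
([0.266,-0.294,-0.282,2.268,-0.218,0.593,-1.469],[529.248,14.769,189.942],[.959,-.008,.281,-.031]),
([0.27,-0.293,-0.287,2.267,-0.22,0.596,-1.462],[528.526,15.751,189.302],[.96,-.005,.28,-.031])]
for sg in itertools.product([-1,1],repeat=3):
    sg=(-1,)+sg
    e=[]
    for q,p,o in D:
        M=fk(q,np.zeros(7),sg)[1]; e.append((R.from_matrix(M).inv()*R.from_quat(o)).as_rotvec())
    off=np.degrees(np.array(e)); print(sg,off.round(1).tolist())
E
```

```text
(-1, -1, -1, -1) [[-0.0, -0.0, 90.0], [-0.0, -0.0, 90.0], [-0.0, 0.0, 90.1]]
(-1, -1, -1, 1) [[-0.0, -0.0, 96.5], [-0.0, 0.1, -101.6], [0.0, 0.0, -102.4]]
(-1, -1, 1, -1) [[1.9, -2.1, 89.5], [10.3, 12.6, 110.2], [10.3, 12.9, 110.4]]
(-1, -1, 1, 1) [[2.0, -2.0, 96.0], [10.7, -10.6, -80.4], [10.9, -10.8, -81.0]]
(-1, 1, -1, -1) [[-2.0, 1.9, 82.4], [9.8, 3.3, 59.1], [9.9, 3.4, 58.6]]
(-1, 1, -1, 1) [[-2.1, 1.8, 88.9], [2.7, -12.1, -132.0], [2.7, -12.4, -133.3]]
(-1, 1, 1, -1) [[0.0, -0.0, 81.9], [15.4, 18.9, 78.2], [15.4, 19.3, 77.8]]
(-1, 1, 1, 1) [[0.0, -0.0, 88.4], [18.8, -18.7, -110.7], [19.1, -19.0, -111.8]]
```

Run:
```python
from kin import *
from rig import manip
D=[([1.23109132,0.32182532,-0.07008977,1.45169103,0.02260871,1.37081054,-0.05693125],[224.97,-609.24,230.21]),
([0.266,-0.294,-0.282,2.268,-0.218,0.593,-1.469],[529.248,14.769,189.942])]
s=manip.state();D.append((s['joints'],s['tcp_pos']))
for mode in (4,7):
    f=least_squares(lambda P:np.concatenate([fk(q,np.r_[P,np.zeros(7-mode)])[0]-p for q,p in D]+([P[4:]*.1] if mode==7 else [])),np.r_[[340,400,400,300],np.zeros(mode-4)])
    print(f.x.round(1),f.fun.round(2),np.linalg.svd(f.jac)[1].round(3))
```

```text
[259.3 381.4 536.3 269.3] [24.8  14.3  13.95  0.4  14.09 -7.11  0.84 13.5  -6.84] [3.072 1.531 0.424 0.189]
[186.2 337.3 497.7 213.7 -13.8 -34.3 -61.5] [ 2.644e+01  1.097e+01  2.100e-01 -5.300e-01  2.730e+00 -2.100e-01
  9.000e-02  2.050e+00 -1.000e-02 -1.380e+00 -3.430e+00 -6.150e+00] [3.41  2.952 0.587 0.528 0.24  0.074 0.048]
```

Run:
```python
from fit import *
L=load('wrist2.npz');P=cloud(*L)
m=capmask(L[0]); m[:195]=0;m[310:]=0;m[:,:180]=0;m[:,292:]=0; m=cv2.erode(m.astype(np.uint8),np.ones((3,3)))>0
q=P[m];print(m.sum(),np.percentile(q,[1,50,99],axis=0).round(1).tolist())
def axis(p):
    th=np.radians(35);return np.array([-np.sin(th)*np.cos(p),-np.sin(th)*np.sin(p),np.cos(th)])
def sdf(p,q,y=np.radians(3.4)):
    z=axis(y);d=q-p[:3];h=d@z;r=np.linalg.norm(d-h[:,None]*z,axis=1);a=np.abs(h)-9.65;b=r-30
    return np.where((a>0)&(b>0),np.hypot(a,b),np.maximum(a,b))
f=least_squares(lambda p:sdf(p,q),[549,51,131],loss='soft_l1',f_scale=1);print('cap',f.x.round(1),np.sqrt(np.mean(np.minimum(abs(sdf(f.x,q)),5)**2)))
# free plane normal of top
c=q.mean(0)
qq=q
for _ in range(8):
    c=qq.mean(0);n=np.linalg.svd(qq-c)[2][2];n*=np.sign(n[2]);qq=q[abs((q-c)@n)<1.5]
print('top normal',n.round(3),len(qq),'lean',np.degrees(np.arccos(n[2])),'yaw',np.degrees(np.arctan2(-n[1],-n[0])))
# circle of top in-plane
top=qq; u=np.cross(n,[0,1,0]);u/=np.linalg.norm(u);v=np.cross(n,u);uv=np.c_[(top-c)@u,(top-c)@v];(cc,rr)=cv2.minEnclosingCircle(uv.astype(np.float32));print('topcentre',(c+u*cc[0]+v*cc[1]).round(1),rr,'center',(c+u*cc[0]+v*cc[1]-9.65*n).round(1))
# black cap for rack yaw
H=cv2.cvtColor(L[0],cv2.COLOR_BGR2HSV);b=(H[...,2]<60);b[:185]=0;b[295:]=0;b[:,:405]=0;b[:,525:]=0
q=P[b];q=q[q[:,2]>110]
f2=least_squares(lambda p:sdf(p,q),[556,-85,131],loss='soft_l1',f_scale=1);print('black',f2.x.round(1),len(q))
dd=f.x-f2.x;print('yaw',np.degrees(np.arctan2(-dd[0],dd[1])),np.linalg.norm(dd))
```

```text
6599 [[520.1, 20.0, 122.6], [543.9, 44.8, 139.1], [570.4, 75.0, 153.3]]
cap [546.3  49.  129.1] 0.6690725814510458
top normal [-0.576 -0.024  0.817] 5974 lean 35.23606131473819 yaw 2.3394470289650404
topcentre [541.6  48.2 137.6] 29.188396453857422 center [547.2  48.4 129.7]
black [553.5 -87.1 130.3] 5813
yaw 3.047198094221306 136.21576478210102
```

```bash
sed -i 's/^TC=.*/TC=np.array([578.8,51.4,84.6]); YAW=np.radians(3.0)/' plan.py
python3 - <<'E'
from plan import *
p,Rm=capgrip(85,97); print(p)
a=rows(p,Rm,5)
p,Rm=capgrip(41,97); print(p)
rows(p,Rm,4,*a)
E
```

```text
[530.11281857  48.84841294 154.22792376]
maxturn 0.59 maxshift 6.4 rot 4.1 dist 48.3
[[-0.28, 0.5, 0.59, -3.7, -6.2, 6.4, 1], [-0.27, 0.5, 0.58, -3.8, -6.1, 6.4, 1], [-0.28, 0.51, 0.59, -3.9, -6.2, 6.4, 1], [-0.28, 0.5, 0.58, -4, -6.1, 6.2, 1], [-0.27, 0.5, 0.59, -4.1, -6.2, 6.2, 1]]
[555.31559484  50.16923448 118.18523382]
maxturn 0.0 maxshift 11.0 rot 0.0 dist 44.0
[[-0, 0, -0, -0, 0, 11, 1], [-0, 0, -0, -0, 0, 11, 1], [-0, 0, -0, -0, 0, 11, 1], [-0, 0, -0, -0, 0, 11, 1]]
```

Emit:
step_arm --pt "-0.28 0.5 0.59 -3.7 -6.2 6.4 1" --pt "-0.28 0.5 0.59 -3.8 -6.2 6.4 1" --pt "-0.28 0.5 0.59 -3.9 -6.2 6.4 1" --pt "-0.28 0.5 0.59 -4 -6.1 6.2 1" --pt "-0.28 0.5 0.59 -4.1 -6.1 6.2 1" --pt "0 0 0 0 0 0 1"

```text
t: 2.47
tcp_pos: [529.5, 45.1, 153.0]
orientation: [0.953, -0.037, 0.298, -0.025]
force: [0.3, -0.0, 0.1]
gripper_width: 85.8
```

Run:
```python
from plan import *
L=snap('wrist','3')
s=manip.state(); print({k:np.round(v,3) for k,v in s.items()})
p,Rm=capgrip(85,97); print(p,np.degrees(R.from_matrix(cur()[1].T@Rm).as_rotvec()).round(2))
p,Rm=capgrip(41,97);rows(p,Rm,4)
```

```text
{'t': np.float64(2.517), 'joints': array([ 0.321, -0.269, -0.449,  2.333, -0.13 ,  0.447, -1.699]), 'qvel': array([-0.007, -0.007,  0.033, -0.023, -0.008,  0.   ,  0.018]), 'joint_torque': array([ -0.238, -13.869,   1.992, -30.193,   0.051,  -2.887,  -0.228]), 'tcp_pos': array([530.12 ,  44.42 , 153.996]), 'orientation': array([ 0.953, -0.037,  0.299, -0.025]), 'force': array([-0.117, -0.835, -0.227]), 'ft_torque': array([-0.016,  0.633, -0.057]), 'gripper_width': np.float64(85.257)}
[530.11281857  48.84841294 154.22792376] [ 0.24  0.04 -0.38]
maxturn 0.1 maxshift 11.0 rot 0.5 dist 44.2
[[0.06, 0.01, -0.1, -0.1, -1.2, 11, 1], [0.06, 0.01, -0.09, -0, -1.1, 11, 1], [0.06, 0.01, -0.1, -0.1, -1.1, 10.9, 1], [0.06, 0.01, -0.09, -0, -1.1, 11, 1]]
```

View pics/wrist3.png

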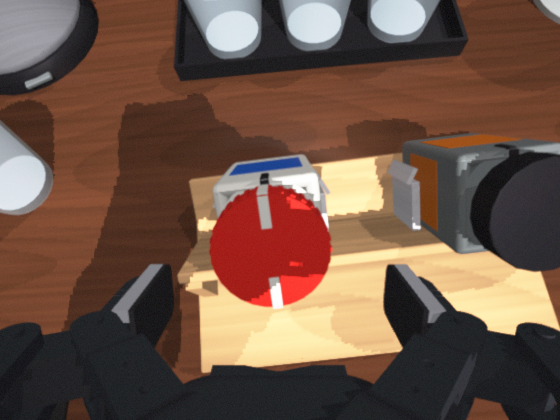

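```bash
cat >> fit.py <<'E'
def fitcap(f,box,yaw=np.radians(3.0),x0=(547,50,130)):
    L=load(f);P=cloud(*L);a,b,c,d=box;m=np.zeros((420,560),bool);m[b:d,a:c]=1
    m&=capmask(L[0]);m=cv2.erode(m.astype(np.uint8),np.ones((3,3)))>0;q=P[m]
    th=np.radians(35);z=np.array([-np.sin(th)*np.cos(yaw),-np.sin(th)*np.sin(yaw),np.cos(th)])
    def sdf(p):
        e=q-p;h=e@z;r=np.linalg.norm(e-h[:,None]*z,axis=1);a=np.abs(h)-9.65;b=r-30
        return np.where((a>0)&(b>0),np.hypot(a,b),np.maximum(a,b))
    return least_squares(sdf,x0,loss='soft_l1').x
E
python3 - <<'E'
from fit import *
c=fitcap('wrist3.npz',(200,175,335,310));print(c)
from plan import *
p0,R0=cur(); print('cap in tool',(R0.T@(c-p0)).round(1))
E
```

```text
[546.30481046  49.0213694  129.22036356]
cap in tool [-1.2 -3.7 29.7]
```

Emit:
step_arm --pt "0.06 0 -0.1 -0.3 -1.0 11 1" --pt "0.06 0 -0.1 -0.2 -1.0 11 1" --pt "0.06 0 -0.1 -0.2 -1 11 1" --pt "0.06 0 -0.1 -0.2 -0.8 10.5 1" --pt "0 0 0 0 0 0 1"

```text
t: 2.93
tcp_pos: [555.5, 49.0, 118.1]
orientation: [0.953, -0.034, 0.299, -0.026]
force: [-1.1, 0.3, 0.2]
gripper_width: 85.6
```

Emit:
step_arm --pt "0 0 0 0 0 0 0" --pt "0 0 0 0 0 0 0" --pt "0 0 0 0 0 0 0" --pt "0 0 0 0 0 0 0" --squeeze 60

```text
t: 3.27
tcp_pos: [555.5, 49.8, 120.3]
orientation: [0.953, -0.033, 0.301, -0.026]
force: [-5.7, -0.8, 4.7]
gripper_width: 58.4
```

Run:
```python
from plan import *
L=snap('wrist','4')
s=manip.state(); print({k:np.round(v,3) for k,v in s.items()})
p0,R0=cur();c=np.array([546.3,49,129.2]);print('cap in tool',(R0.T@(c-p0)).round(1))
p,Rm=capgrip(41,97); print(p,np.degrees(R.from_matrix(cur()[1].T@Rm).as_rotvec()).round(2))
```

```text
{'t': np.float64(3.317), 'joints': array([ 0.378, -0.145, -0.53 ,  2.319, -0.014,  0.338, -1.799]), 'qvel': array([-0.   , -0.001, -0.001,  0.002,  0.001,  0.   , -0.001]), 'joint_torque': array([-4.6700e-01, -1.6201e+01,  1.2170e+00, -2.8823e+01,  2.9000e-02,
       -3.3120e+00,  1.8000e-02]), 'tcp_pos': array([555.488,  49.81 , 120.355]), 'orientation': array([ 0.953, -0.033,  0.301, -0.026]), 'force': array([-4.897, -0.973,  5.77 ]), 'ft_torque': array([-0.258,  0.861, -0.104]), 'gripper_width': np.float64(58.386)}
cap in tool [ -2.4   0.6 -12.5]
[555.31559484  50.16923448 118.18523382] [ 0.01 -0.15  0.02]
```

View pics/wrist4.png

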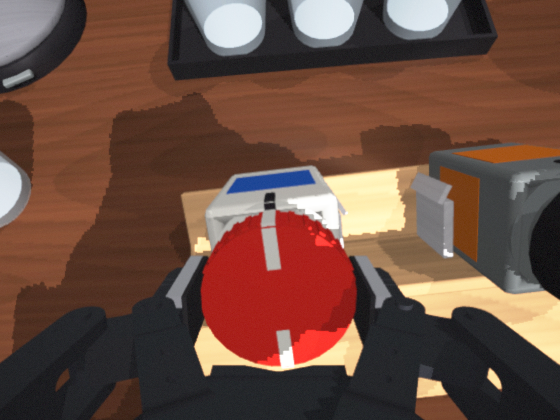

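Emit:
step_arm --pt "0 0 -4 0 -0.1 -0.2 0" --pt "0 0 -7 0 -0.2 -0.3 0" --pt "0 0 -7 0 -0.2 -0.3 0" --pt "0 0 -7 0 -0.2 -0.3 0" --pt "0 0 -7 0 -0.2 -0.3 0" --pt "0 0 -7 0 -0.2 -0.3 0" --pt "0 0 -7 0 -0.2 -0.3 0" --pt "0 0 -7 0 -0.2 -0.3 0" --pt "0 0 -7 0 -0.2 -0.3 0" --pt "0 0 -7 0 -0.2 -0.3 0"

```text
t: 4.15
tcp_pos: [553.6, 51.8, 122.5]
orientation: [0.811, 0.501, 0.266, 0.145]
force: [1.0, -1.7, -1.1]
gripper_width: 58.6
```

Run:
```python
from plan import *
L=snap('wrist','5')
s=manip.state(); print({k:np.round(v,3) for k,v in s.items()})
p,Rm=capgrip(41,97); print(np.degrees(R.from_matrix(Rm.T@cur()[1]).as_rotvec()).round(2),Rm.T@(s['tcp_pos']-p), 'F in tool',R.from_quat(s['orientation']).inv().apply(s['force']))
```

```text
{'t': np.float64(4.2), 'joints': array([ 0.155, -0.148, -0.326,  2.327,  0.081,  0.345, -0.71 ]), 'qvel': array([ 0.021,  0.002, -0.028, -0.002, -0.018, -0.003, -0.277]), 'joint_torque': array([ -0.338, -19.404,   0.747, -28.319,   0.166,  -2.511,   0.063]), 'tcp_pos': array([553.682,  51.785, 122.602]), 'orientation': array([0.81 , 0.503, 0.265, 0.146]), 'force': array([ 1.406, -0.726, -0.096]), 'ft_torque': array([-0.029,  0.374, -0.003]), 'gripper_width': np.float64(58.486)}
[ -0.08   0.24 -67.65] [ 1.04991686 -1.8405471  -4.50532643] F in tool [-0.17634686  1.31612468  0.86590968]
```

View pics/wrist5.png

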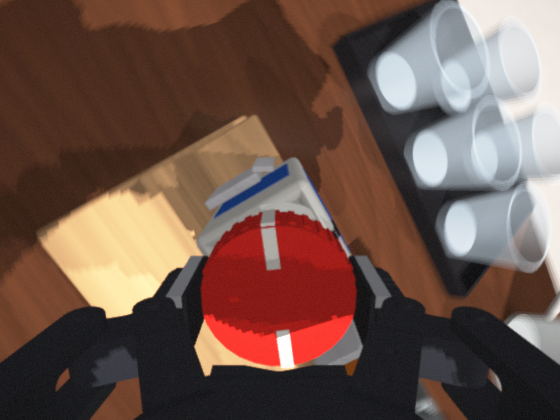

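Emit:
step_arm --pt "0 0 -7 0 -0.2 -0.3 0" --pt "0 0 -7 0 -0.2 -0.3 0" --pt "0 0 -7 0 -0.2 -0.3 0" --pt "0 0 -7 0 -0.2 -0.3 0" --pt "0 0 -7 0 -0.2 -0.3 0" --pt "0 0 -7 0 -0.2 -0.3 0" --pt "0 0 -7 0 -0.2 -0.3 0" --pt "0 0 -7 0 -0.2 -0.3 0" --pt "0 0 -7 0 -0.2 -0.3 0" --pt "0 0 -7 0 -0.2 -0.3 0"

```text
t: 5.03
tcp_pos: [550.4, 51.9, 123.8]
orientation: [0.378, 0.875, 0.135, 0.271]
force: [1.5, -0.1, -0.0]
gripper_width: 58.7
```

```bash
cat > st.py <<'E'
from plan import *
import sys
s=manip.state()
p,Rm=capgrip(41,97); print('t',s['t'].round(2),'rot',np.degrees(R.from_matrix(Rm.T@cur()[1]).as_rotvec()).round(2),'disp',(Rm.T@(s['tcp_pos']-p)).round(1), 'Ftool',R.from_quat(s['orientation']).inv().apply(s['force']).round(1),'Mtool',R.from_quat(s['orientation']).inv().apply(s['ft_torque']).round(2),'j',s['joints'].round(2),'w',s['gripper_width'].round(1))
print(s['joints'].round(4).tolist(),s['tcp_pos'].round(2).tolist(),file=open('kdata.txt','a'))
E
python3 st.py
```

```text
Traceback (most recent call last):
  File "st.py", line 4, in <module>
    p,Rm=capgrip(41,97); print('t',s['t'].round(2),'rot',np.degrees(R.from_matrix(Rm.T@cur()[1]).as_rotvec()).round(2),'disp',(Rm.T@(s['tcp_pos']-p)).round(1), 'Ftool',R.from_quat(s['orientation']).inv().apply(s['force']).round(1),'Mtool',R.from_quat(s['orientation']).inv().apply(s['ft_torque']).round(2),'j',s['joints'].round(2),'w',s['gripper_width'].round(1))
                                   ^^^^^^^^^^^^
AttributeError: 'float' object has no attribute 'round'
```

```bash
sed -i "s/s\['t'\].round(2)/np.round(s['t'],2)/; s/s\['gripper_width'\].round(1)/np.round(s['gripper_width'],1)/" st.py; python3 st.py
```

```text
t 5.03 rot [  -0.21    0.21 -137.19] disp [-0.9 -1.9 -7.4] Ftool [-0.9  0.8  0.9] Mtool [ 0.37  0.35 -0.03] j [-0.07 -0.16 -0.12  2.34  0.17  0.36  0.42] w 58.7
```

Emit:
step_arm --pt "0 0 -7 0 -0.2 -0.4 0" --pt "0 0 -7 0 -0.2 -0.4 0" --pt "0 0 -7 0 -0.2 -0.4 0" --pt "0 0 -7 0 -0.2 -0.4 0" --pt "0 0 -7 0 -0.2 -0.4 0" --pt "0 0 -7 0 -0.2 -0.4 0" --pt "0 0 -7 0 -0.2 -0.4 0" --pt "0 0 -7 0 -0.2 -0.4 0" --pt "0 0 0 0 0 -2 0" --pt "0 0 0 0 0 -2 0"

```text
t: 5.87
tcp_pos: [545.4, 50.4, 128.9]
orientation: [-0.073, 0.951, -0.007, 0.302]
force: [1.0, -0.1, -0.5]
gripper_width: 58.5
```

```bash
python3 st.py; python3 -c "
from h import *
snap('wrist','6');snap('scene','6')
im=cv2.imread('pics/scene6.png');cv2.imwrite('pics/scene6z.png',cv2.resize(im[150:290,180:340],None,fx=4,fy=4))"
```

```text
t 5.87 rot [ 2.4000e-01 -1.2000e-01  1.6727e+02] disp [ -2.   -0.5 -14.4] Ftool [-0.5 -0.2  1. ] Mtool [-0.09  0.38  0.04] j [-0.24 -0.19  0.05  2.35  0.24  0.38  1.33] w 58.5
```

View pics/wrist6.png

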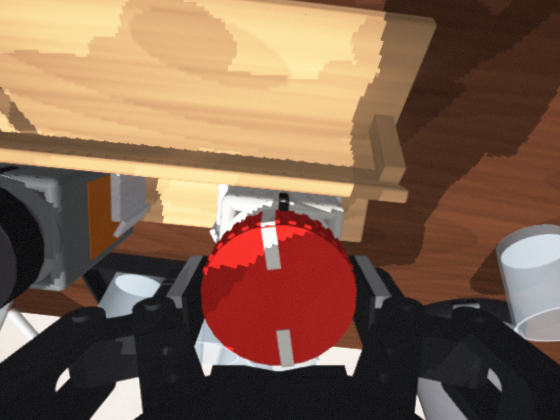

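View pics/scene6z.png

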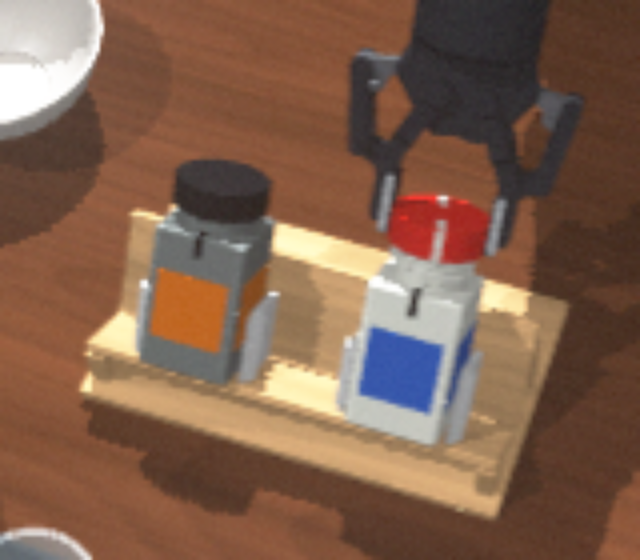

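Run:
```python
from plan import *
p0,R0=cur()
p1=p0-R0[:,2]*12
a=np.radians(205)
Rd=fromxz(np.array([np.cos(a),np.sin(a),0]),np.array([0,0,-1.]))
rows(p1,R0,2,p0,R0,hand=0)
b=rows(np.array([470,180,180.]),R.from_matrix(R0)@R.identity() and R0@R.from_rotvec(.4*R.from_matrix(R0.T@Rd).as_rotvec()).as_matrix(),6,p1,R0,hand=0)
b=rows(np.array([402,312,45.]),Rd,10,*b,hand=0)
```

```text
maxturn 0.0 maxshift 6.0 rot 0.0 dist 12.0
[[0, 0, 0, -0, -0, -6, 0], [0, 0, 0, 0, 0, -6, 0]]Traceback (most recent call last):
  File "<stdin>", line 7, in <module>
TypeError: unsupported operand type(s) for @: 'scipy.spatial.transform._rotation.Rotation' and 'scipy.spatial.transform._rotation.Rotation'
```

Run:
```python
from plan import *
p0,R0=cur()
p1=p0-R0[:,2]*12
a=np.radians(205)
Rd=fromxz(np.array([np.cos(a),np.sin(a),0]),np.array([0,0,-1.]))
Rmid=R0@R.from_rotvec(.4*R.from_matrix(R0.T@Rd).as_rotvec()).as_matrix()
b=rows(np.array([470,180,180.]),Rmid,6,p1,R0,hand=0)
b=rows(np.array([402,312,45.]),Rd,10,*b,hand=0)
```

```text
maxturn 2.29 maxshift 23.4 rot 15.4 dist 152.6
[[-0.56, 2.29, -1.04, 2.2, 22.6, -11.5, 0], [-0.56, 2.28, -1.05, 2.2, 22.7, -11.2, 0], [-0.56, 2.29, -1.04, 2.2, 22.9, -10.9, 0], [-0.56, 2.28, -1.05, 2.3, 23, -10.6, 0], [-0.56, 2.29, -1.04, 2.2, 23.1, -10.2, 0], [-0.56, 2.28, -1.04, 2.2, 23.4, -10, 0]]
maxturn 2.06 maxshift 15.3 rot 23.2 dist 200.7
[[-0.5, 2.06, -0.94, 7.5, 15.2, 10.7, 0], [-0.51, 2.05, -0.94, 6.8, 15.3, 11.1, 0], [-0.5, 2.06, -0.94, 6.2, 15.3, 11.4, 0], [-0.51, 2.06, -0.94, 5.5, 15.2, 11.8, 0], [-0.5, 2.05, -0.94, 4.9, 15.3, 12.1, 0], [-0.51, 2.06, -0.94, 4.1, 15.2, 12.5, 0], [-0.5, 2.06, -0.94, 3.5, 15.2, 12.6, 0], [-0.51, 2.05, -0.94, 2.7, 15.1, 13, 0], [-0.5, 2.06, -0.94, 2.1, 15, 13.1, 0], [-0.51, 2.06, -0.94, 1.3, 14.9, 13.4, 0]]
```

Emit:
step_arm --pt "0 0 0 0 0 -6 0" --pt "0 0 0 0 0 -6 0" --pt "-0.56 2.29 -1.04 2.2 22.6 -11.5 0" --pt "-0.56 2.29 -1.04 2.2 22.7 -11.2 0" --pt "-0.56 2.29 -1.04 2.2 22.9 -10.9 0" --pt "-0.56 2.29 -1.04 2.2 23 -10.6 0" --pt "-0.56 2.29 -1.04 2.2 23.1 -10.2 0" --pt "-0.56 2.29 -1.04 2.2 23.4 -10 0"

```text
t: 6.63
tcp_pos: [468.2, 180.4, 179.6]
orientation: [-0.134, 0.974, -0.005, 0.181]
force: [0.1, -0.1, -0.9]
gripper_width: 58.2
```

Emit:
step_arm --pt "-0.5 2.06 -0.94 7.5 15.2 10.7 0" --pt "-0.5 2.06 -0.94 6.8 15.3 11.1 0" --pt "-0.5 2.06 -0.94 6.2 15.3 11.4 0" --pt "-0.5 2.06 -0.94 5.5 15.2 11.8 0" --pt "-0.5 2.06 -0.94 4.9 15.2 12.1 0" --pt "-0.5 2.06 -0.94 4.1 15.2 12.5 0" --pt "-0.5 2.06 -0.94 3.5 15.2 12.6 0" --pt "-0.5 2.06 -0.94 2.7 15.1 13 0" --pt "-0.5 2.06 -0.94 2.1 15 13.1 0" --pt "-0.5 2.06 -0.94 1.3 14.9 13.4 0"

```text
t: 7.47
tcp_pos: [400.3, 311.4, 43.3]
orientation: [-0.217, 0.976, -0.002, -0.003]
force: [-0.1, 0.2, 0.2]
gripper_width: 58.3
```

```bash
python3 st.py
python3 - <<'E'
from plan import *
a=np.radians(205)
Rd=fromxz(np.array([np.cos(a),np.sin(a),0]),np.array([0,0,-1.]))
print(cur()[0].round(1),np.degrees(R.from_matrix(cur()[1].T@Rd).as_rotvec()).round(2))
rows(np.array([402,312,2.2]),Rd,5,hand=0)
E
```

```text
t 7.47 rot [-47.11  -5.96 144.62] disp [-190.1 -247.6  -19.6] Ftool [ 0.   0.2 -0.2] Mtool [ 0.01 -0.04  0.01] j [-0.5   0.22 -0.23  1.99  0.06  0.95  1.25] w 58.3
[400.3 311.4  43.3] [-0.11 -0.32  0.11]
maxturn 0.07 maxshift 8.3 rot 0.4 dist 41.2
[[-0.02, -0.06, 0.02, -0.4, -0, 8.2, 0], [-0.02, -0.07, 0.02, -0.4, -0, 8.2, 0], [-0.02, -0.06, 0.03, -0.4, -0.1, 8.3, 0], [-0.03, -0.06, 0.02, -0.3, 0, 8.2, 0], [-0.02, -0.07, 0.02, -0.4, -0, 8.2, 0]]
```

Emit:
step_arm --pt "0 -0.06 0 -0.4 0 8.2 0" --pt "0 -0.06 0 -0.4 0 8.2 0" --pt "0 -0.06 0 -0.4 0 8.2 0" --pt "0 -0.06 0 -0.4 0 8.2 0" --pt "0 -0.06 0 0 0 6 0" --pt "0 0 0 0 0 0 0"

```text
t: 7.97
tcp_pos: [401.8, 310.3, 3.7]
orientation: [-0.217, 0.976, -0.001, 0.0]
force: [-0.2, -0.2, -0.9]
gripper_width: 58.6
```

```bash
python3 st.py
python3 - <<'E'
from plan import *
snap('side','7'); im=cv2.imread('pics/side7.png');cv2.imwrite('pics/side7z.png',cv2.resize(im[200:350,180:330],None,fx=4,fy=4))
print(cur()[0])
E
```

```text
t 7.97 rot [-46.69  -5.97 144.78] disp [-211.4 -243.9   13.7] Ftool [ 0.3 -0.1  0.9] Mtool [-0.01  0.01  0.08] j [-0.51  0.27 -0.23  2.02  0.08  0.86  1.23] w 58.6
[402.1459702 310.7936385   4.3371955]
```

View pics/side7z.png

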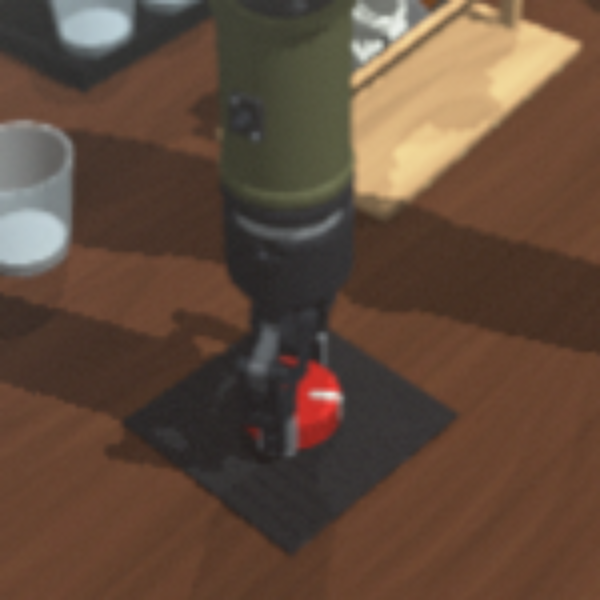

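Emit:
step_arm --pt "0 0 0 0 0 1 0" --pt "0 0 0 0 0 1 0" --pt "0 0 0 0 0 0 0"

```text
t: 8.27
tcp_pos: [402.7, 311.8, 3.1]
orientation: [-0.218, 0.976, -0.001, 0.001]
force: [-0.3, -0.3, -1.0]
gripper_width: 58.2
```

```bash
python3 st.py; python3 -c "
from plan import *
print(cur()[0])"
```

```text
t 8.27 rot [-46.52  -6.1  144.8 ] disp [-211.1 -245.4   14.7] Ftool [ 0.4 -0.1  1. ] Mtool [-0.03  0.01  0.04] j [-0.51  0.27 -0.23  2.02  0.08  0.85  1.23] w 58.2
[402.70117529 311.80673866   3.08849012]
```

Emit:
step_arm --pt "0 0 0 0 0 1 0" --pt "0 0 0 0 0 1 0" --pt "0 0 0 0 0 0 0"

```text
t: 8.52
tcp_pos: [402.5, 311.8, 0.8]
orientation: [-0.218, 0.976, -0.001, 0.001]
force: [-0.3, -0.4, -0.2]
gripper_width: 58.6
```

```bash
python3 st.py; python3 -c "
from plan import *
print(cur()[0])"
```

```text
t 8.52 rot [-46.55  -6.09 144.78] disp [-212.6 -245.1   16.5] Ftool [ 0.4 -0.2  0.2] Mtool [-0.05 -0.05  0.03] j [-0.51  0.28 -0.23  2.02  0.09  0.85  1.23] w 58.6
[402.51983389 311.75118586   0.79072138]
```

Emit:
step_arm --pt "0 0 0 0 0 1 0" --pt "0 0 0 0 0 0.5 0" --pt "0 0 0 0 0 0 0"

```text
t: 8.77
tcp_pos: [402.6, 311.8, 0.6]
orientation: [-0.218, 0.976, -0.001, 0.001]
force: [-2.2, -2.5, 11.1]
gripper_width: 58.4
```

```bash
python3 st.py; python3 -c "
from plan import *
print(cur()[0])"
```

```text
t 8.77 rot [-46.56  -6.05 144.77] disp [-212.6 -245.2   16.7] Ftool [  3.1  -1.4 -11.1] Mtool [0.37 0.83 0.  ] j [-0.51  0.28 -0.23  2.02  0.09  0.85  1.23] w 58.4
[402.59587666 311.80683277   0.59941146]
```

Emit:
step_arm --pt "0 0 0 0 0 0 1" --pt "0 0 0 0 0 0 1" --pt "0 0 0 0 0 0 1" --pt "0 0 0 0 0 -5 1" --pt "0 0 0 0 0 -25 1" --pt "0 0 0 0 0 -40 1"

```text
t: 9.27
tcp_pos: [399.4, 309.5, 66.5]
orientation: [-0.218, 0.976, -0.003, -0.003]
force: [0.4, 0.4, 0.1]
gripper_width: 85.3
```

```bash
python3 st.py; cat >> kdata.txt <<'E'
[1.23109132,0.32182532,-0.07008977,1.45169103,0.02260871,1.37081054,-0.05693125] [224.97,-609.24,230.21]
[0.27,-0.293,-0.287,2.267,-0.22,0.596,-1.462] [528.526,15.751,189.302]
[0.321,-0.269,-0.449,2.333,-0.13,0.447,-1.699] [530.12,44.42,153.996]
[0.378,-0.145,-0.53,2.319,-0.014,0.338,-1.799] [555.488,49.81,120.355]
[0.155,-0.148,-0.326,2.327,0.081,0.345,-0.71] [553.682,51.785,122.602]
E
cat > kin.py <<'E'
from h import *
import ast
from scipy.optimize import least_squares
LO=np.array([-2.86,-.3,-1.38,.06,-1.56,.09,-2.69]);HI=np.array([2.86,2.09,1.24,2.45,4.7,2.05,2.69])
Rz=lambda a:R.from_euler('z',a).as_matrix();Ry=lambda a:R.from_euler('y',a).as_matrix()
# P: d1,L1,L2,L3, elbow x off a, forearm x off b, wrist x off c, lateral y: y1 (shoulder), y2 (after j3), y3 (after j5)
def fk(q,P):
    d1,L1,L2,L3,a,b,c,y1,y2,y3=P
    M=Rz(-q[0]); p=np.array([0,0,d1])
    M=M@Ry(q[1]); p=p+M@[0,y1,0]; M=M@Rz(-q[2]); p=p+M@[a,y2,L1]
    M=M@Ry(q[3]); p=p+M@[b,0,0]; M=M@Rz(-q[4]); p=p+M@[0,y3,L2]
    M=M@Ry(q[5]); p=p+M@[c,0,0]; M=M@Rz(-q[6]+np.pi/2); p=p+M@[0,0,L3]
    return p,M
def fit():
    D=[]
    for l in open('kdata.txt'):
        i=l.index(']')+1; D.append((ast.literal_eval(l[:i]),np.array(ast.literal_eval(l[i:].strip()))))
    f=least_squares(lambda P:np.concatenate([fk(q,P)[0]-p for q,p in D]+[P[4:]*.03]),np.r_[300,400,400,270,np.zeros(6)],loss='soft_l1')
    return f.x,f.fun[:3*len(D)]
E
python3 -c "
from kin import *
x,r=fit();print(x.round(1));print(r.reshape(-1,3).round(1))"
python3 -c "
from h import *
snap('wrist','8');snap('scene','8')"
```

```text
t 9.27 rot [-47.16  -5.81 144.54] disp [-177.6 -247.3  -39.2] Ftool [-0.6  0.2 -0.1] Mtool [-0.02 -0.06  0.04] j [-0.5   0.18 -0.23  1.98  0.05  1.    1.25] w 85.3
[ 2.497e+02  4.670e+02  5.131e+02  3.594e+02 -1.000e-01 -0.000e+00
 -3.000e-01 -1.550e+01 -1.120e+01  1.000e-01]
[[-0.1 -0.  -0. ]
 [-0.1  0.1 -0. ]
 [ 0.   0.  -0. ]
 [-0.   0.   0. ]
 [-0.   0.   0. ]
 [ 0.  -0.   0. ]
 [-0.  -0.  -0. ]
 [ 0.1  0.  -0. ]
 [-0.   0.   0. ]
 [ 0.1  0.2  0. ]
 [-0.  -0.  -0.1]
 [-0.2 -0.   0. ]
 [ 0.3 -0.2  0.2]]
```

View pics/wrist8.png

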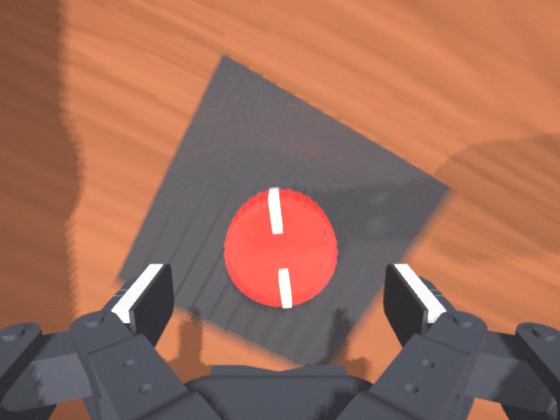

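View pics/scene8.png

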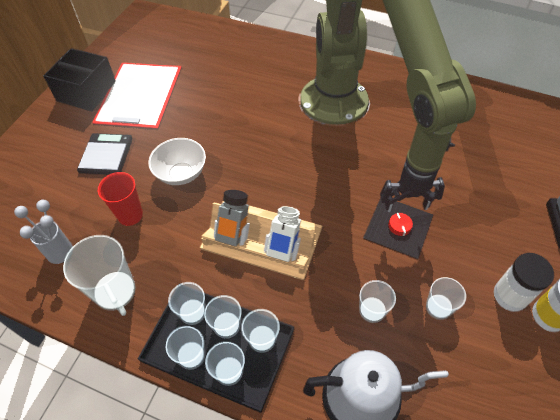

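The cap stands near the middle of the mat, at about (281,247) in the wrist view. The tub is now open and still seated, at (284,235) in the scene view.

```bash
cat > ik.py <<'E'
from kin import *
P,_=fit()
def err(q,p,M):
    a,B=fk(q,P); return np.r_[(a-p)/100, R.from_matrix(B.T@M).as_rotvec()]
def ik(p,M,q0):
    q0=np.clip(q0,LO+1e-3,HI-1e-3)
    f=least_squares(lambda q:np.r_[err(q,p,M),.003*(q-q0)],q0,bounds=(LO,HI))
    e=err(f.x,p,M); return f.x,np.linalg.norm(e[:3])*100,np.degrees(np.linalg.norm(e[3:]))
def tubpose(h,below,mouth):  # tub R with mouth heading h(rad), below level (deg)
    b=np.radians(below);H=np.array([np.cos(h),np.sin(h),0]);U=np.array([0,0,1.])
    z=np.cos(b)*H-np.sin(b)*U; x=np.sin(b)*H+np.cos(b)*U
    T=np.column_stack([x,np.cross(z,x),z]); return T,mouth-60.5*z
def grip(T,c,al,gx,gz):
    a=np.radians(al);back=np.cos(a)*T[:,2]+np.sin(a)*T[:,0];e=-np.sin(a)*T[:,2]+np.cos(a)*T[:,0]
    M=np.column_stack([e,np.cross(-back,e),-back]); g=c+gx*T[:,0]+gz*T[:,2]; return g-24*back,M
E
python3 - <<'E'
from ik import *
from plan import tubR,TC,manip
T=tubR();q0=manip.state()['joints']
for al in (35,45,50,55,60):
    p,M=grip(T,TC,al,5,14); q,ep,er=ik(p,M,np.r_[-.1,.3,0,1.8,0,1.5,-1.6]); print(al,p.round(0),q.round(2),round(ep,1),round(er,1))
    qs=q
    for h in range(-180,180,20):
        best=None
        for k in range(3):
            hr=np.radians(h);mouth=np.array([451-22*np.cos(hr),-319-22*np.sin(hr),92])
            Tt,c=tubpose(hr,42,mouth);pp,MM=grip(Tt,c,al,5,14)
            s=qs.copy();s[0]=.65
            s[4]+= [0,1.5,-1][k]
            r=ik(pp,MM,s)
            if best is None or r[1]+r[2]<best[1]+best[2]: best=r
        if best[1]+best[2]<3: print('   h',h,best[0].round(2))
E
```

```text
35 [575.  51.  75.] [-0.12  0.29 -0.01  1.81  0.    1.03 -1.66] 0.0 0.0
   h -180 [ 2.19  1.4  -1.09  2.28 -1.56  0.6   1.73]
   h -160 [ 2.33  1.92 -1.38  2.08  0.19  0.58  0.17]
   h -140 [ 2.13  1.76 -1.38  1.86  0.    0.97  0.24]
   h -120 [ 1.92  1.7  -1.38  1.63 -0.03  1.34  0.22]
   h -100 [ 1.71  1.68 -1.38  1.41 -0.02  1.7   0.19]
   h -80 [ 1.39  1.4  -0.99  1.23 -0.28  2.05  0.47]
45 [571.  51.  75.] [-0.12  0.41 -0.01  1.67 -0.01  1.24 -1.64] 0.0 0.0
   h -180 [ 2.31  1.51 -1.29  2.33 -1.56  0.19  1.7 ]
   h -160 [ 2.28  1.63 -1.38  2.12  0.02  0.5   0.18]
   h -140 [ 2.12  1.58 -1.38  1.89 -0.    0.92  0.19]
   h -120 [ 1.92  1.56 -1.38  1.66  0.01  1.3   0.18]
   h -100 [ 1.71  1.57 -1.38  1.44  0.04  1.66  0.19]
   h -80 [ 1.36  1.27 -0.92  1.26 -0.24  2.    0.56]
50 [569.  51.  76.] [-0.12  0.47 -0.    1.59 -0.02  1.34 -1.64] 0.0 0.0
   h -180 [ 2.31  1.46 -1.36  2.33 -1.56  0.09  1.63]
   h -160 [ 2.26  1.48 -1.38  2.13 -0.07  0.48  0.18]
   h -140 [ 2.1   1.45 -1.36  1.9  -0.05  0.9   0.19]
   h -120 [ 1.92  1.5  -1.38  1.67  0.03  1.28  0.17]
   h -100 [ 1.71  1.51
[... 174 characters left out ...]
 1.3  -1.38  2.33 -1.56  0.1   1.48]
   h -160 [ 1.21  0.5  -0.14  2.17 -1.56  1.24  1.08]
   h -140 [ 2.1   1.39 -1.38  1.92 -0.01  0.88  0.13]
   h -120 [ 1.91  1.43 -1.38  1.69  0.05  1.26  0.15]
   h -100 [ 1.72  1.45 -1.38  1.48  0.1   1.61  0.19]
   h -80 [ 1.37  1.16 -0.91  1.3  -0.17  1.92  0.6 ]
60 [565.  51.  77.] [-0.12  0.59  0.    1.45 -0.03  1.53 -1.63] 0.0 0.0
   h -180 [ 2.24  1.08 -1.38  2.33 -1.56  0.15  1.31]
   h -160 [ 1.01  0.43  0.05  2.18 -1.56  1.23  1.01]
   h -140 [ 1.12  0.56 -0.07  1.96 -1.22  1.39  0.94]
   h -120 [ 1.91  1.35 -1.38  1.7   0.07  1.25  0.13]
   h -100 [ 1.72  1.4  -1.38  1.5   0.13  1.59  0.19]
   h -80 [ 1.37  1.11 -0.91  1.33 -0.14  1.88  0.61]
```

Run:
```python
from ik import *
from plan import tubR,TC,manip
T=tubR();q0=manip.state()['joints']
for al in (60,68,75):
  gz=10;gx=5
  p,M=grip(T,TC,al,gx,gz); q,ep,er=ik(p,M,np.r_[-.1,.5,0,1.5,0,1.5,-1.6]); print('AL',al,p.round(1),q.round(2),round(ep,1),round(er,1))
  qA=q
  for h in (-177,-160,-140,-120,-100):
    q=qA.copy();hr=np.radians(h);out=[]
    def go(pp,MM):
        global q
        q,ep,er=ik(pp,MM,q); out.append((round(ep,1),round(er,1)))
    for k in range(1,6): go(p+[0,0,30*k],M)
    # C: mouth above bowl
    c0=TC+np.array([0,0,150]);
    for k in range(1,13):
        f=k/12; hh=np.radians(-177)*(1-f)+hr*f
        Tt,c=tubpose(hh,-55+15*f,np.zeros(3)); mouth=np.array([451-22*np.cos(hr),-319-22*np.sin(hr),230])
        cc=c0*(1-f)+(mouth+c)*f
        go(*grip(Tt,cc,al,gx,gz))
    for k in range(1,13):
        f=k/12; mouth=np.array([451-22*np.cos(hr),-319-22*np.sin(hr),230-138*f]); Tt,c=tubpose(hr,-40+84*f,mouth); go(*grip(Tt,c,al,gx,gz))
    print(h,'maxerr',max(o[0] for o in out),max(o[1] for o in out),q.round(2),'last',out[-1])
L=load('scene8.npz');Pc=cloud(*L)
for (x0,x1,y0,y1) in [(100,300,-700,-400),(300,420,-700,-400),(420,560,-700,-420)]:
    m=(Pc[...,0]>x0)&(Pc[...,0]<x1)&(Pc[...,1]>y0)&(Pc[...,1]<y1)&(L[1]>0); print(x0,y0,np.percentile(Pc[m][:,2],[50,90,99,100]).round(0))
```

```text
AL 60 [567.   50.8  73.9] [-0.11  0.6  -0.01  1.44 -0.03  1.53 -1.63] 0.0 0.0
-177 maxerr 0.0 0.0 [ 2.18  0.93 -1.27  2.32 -1.56  0.35  1.27] last (np.float64(0.0), np.float64(0.0))
-160 maxerr 0.0 0.0 [ 1.1   0.45 -0.04  2.18 -1.56  1.23  1.03] last (np.float64(0.0), np.float64(0.0))
-140 maxerr 0.0 0.0 [ 1.    0.57  0.06  1.96 -1.28  1.47  0.97] last (np.float64(0.0), np.float64(0.0))
-120 maxerr 0.0 0.0 [ 0.98  0.69  0.04  1.73 -1.04  1.67  0.96] last (np.float64(0.0), np.float64(0.0))
-100 maxerr 0.0 0.0 [ 0.89  0.8   0.05  1.53 -0.84  1.88  1.  ] last (np.float64(0.0), np.float64(0.0))
AL 68 [564.1  50.6  75.5] [-0.11  0.7  -0.    1.33 -0.03  1.68 -1.63] 0.0 0.0
-177 maxerr 0.0 0.0 [ 2.06  0.58 -1.18  2.3  -1.56  0.48  1.01] last (np.float64(0.0), np.float64(0.0))
-160 maxerr 0.0 0.0 [ 0.93  0.36  0.1   2.18 -1.5   1.15  0.9 ] last (np.float64(0.0), np.float64(0.0))
-140 maxerr 0.0 0.0 [ 0.98  0.49  0.05  1.97 -1.2   1.36  0.88] last (np.float64(0.0), np.float64(0.0))
-120 maxerr 0.0 0.0 [ 0.95  0.61  0.04  1.76 -0.97  1.58  0.9 ] last (np.float64(0.0), np.float64(0.0))
-100 maxerr 0.0 0.0 [ 0.86  0.72  0.06  1.56 -0.79  1.79  0.98] last (np.float64(0.0), np.float64(0.0))
AL 75 [561.8  50.5  77.3] [-0.11  0.79 -0.    1.23 -0.04  1.82 -1.63] 0.0 0.0
-177 maxerr 0.0 0.0 [ 1.66  0.26 -0.77  2.28 -1.56  0.64  0.77] last (np.float64(0.0), np.float64(0.0))
-160 maxerr 0.0 0.0 [ 0.87  0.29  0.12  2.16 -1.39  1.05  0.76] last (np.float64(0.0), np.float64(0.0))
-140 maxerr 0.0 0.0 [ 0.93  0.42  0.08  1.97 -1.13  1.28  0.79] last (np.float64(0.0), np.float64(0.0))
-120 maxerr 0.0 0.0 [ 0.9   0.54  0.07  1.78 -0.92  1.51  0.85] last (np.float64(0.0), np.float64(0.0))
-100 maxerr 0.0 0.0 [ 0.81  0.65  0.11  1.6  -0.75  1.72  0.97] last (np.float64(0.0), np.float64(0.0))
100 -700 [ 4.  9. 11. 15.]
300 -700 [ 1. 12. 20. 23.]
420 -700 [ 8. 22. 25. 28.]
```

```bash
cat > jp.py <<'E'
from ik import *
from plan import *
def jrows(q0,q1,n,hand,show=True,pr=True):
    """rows along joint interpolation"""
    out=[];p,Rc=fk(q0,P);pa=[]
    for i in range(1,n+1):
        s=i/n; s=s*s*(3-2*s)*.5+s*.5
        pn,Rn=fk(q0+(q1-q0)*s,P)
        w=np.degrees(R.from_matrix(Rc.T@Rn).as_rotvec()).round(1);t=(Rc.T@(pn-p)).round(1)
        out.append([*w,*t,hand]);p=p+Rc@t;Rc=Rc@R.from_rotvec(np.radians(w)).as_matrix();pa.append(p)
    a=np.array(out);print('maxturn',abs(a[:,:3]).max(),'maxshift',abs(a[:,3:6]).max(),'jspeed/row',np.abs((q1-q0)/n).max().round(3))
    for i in range(0,n,10): print('['+', '.join('['+', '.join('%g'%v for v in r)+']' for r in out[i:i+10])+']',pa[min(i+9,n-1)].round(0))
    return p,Rc,np.array(pa)
AL,GX,GZ=68,5,10
E
python3 - <<'E'
from jp import *
q0=manip.state()['joints']
T=tubR();p,M=grip(T,TC,AL,GX,GZ)
back=-M[:,2]
qg,_,_=ik(p,M,np.r_[-.1,.5,0,1.5,0,1.5,-1.6])
qp,e1,e2=ik(p+back*110,M,qg);print(p,p+back*110,qp.round(2),e1,e2)
qm=(q0+qp)/2; pm,_=fk(qm,P);print(pm)
# raise mid
qm,e1,e2=ik(pm*[1,1,0]+[20,0,230],fk(qm,P)[1],qm);print(qm.round(2),e1)
a=jrows(q0,qm,13,1);b=jrows(qm,qp,13,1)
E
```

```text
[564.1088204   50.6300679   75.53130899] [623.93700928  53.76553042 167.78507147] [-0.11  0.76  0.01  1.04 -0.04  1.91 -1.63] 0.0001578388054153864 0.0003067697344573338
[542.22115772 209.03061837 121.95056052]
[-0.3   0.44 -0.11  1.33  0.    1.66 -0.18] 8.213554477711696e-05
maxturn 9.8 maxshift 16.7 jspeed/row 0.11
[[0.1, 0.8, 4.8, -7.1, -5.8, -6.6, 1], [0.2, 1, 6.4, -9.6, -7.3, -8.9, 1], [0.3, 1.2, 7.7, -11.8, -8.1, -11, 1], [0.6, 1.4, 8.6, -13.8, -8.1, -12.8, 1], [0.7, 1.4, 9.3, -15.2, -7.7, -14.4, 1], [0.9, 1.3, 9.6, -16.3, -6.8, -15.4, 1], [1.1, 1.3, 9.8, -16.7, -5.5, -16.1, 1], [1.2, 1.1, 9.6, -16.7, -4.1, -16.2, 1], [1.3, 0.9, 9.2, -16.1, -2.7, -15.7, 1], [1.2, 0.7, 8.5, -14.9, -1.5, -14.7, 1]] [540. 236. 200.]
[[1.2, 0.4, 7.4, -13.1, -0.4, -13.1, 1], [1, 0.4, 6.2, -11, 0.3, -10.9, 1], [0.8, 0.1, 4.7, -8.2, 0.7, -8.3, 1]] [562. 209. 230.]
maxturn 9.5 maxshift 15.4 jspeed/row 0.112
[[0.8, 0.1, 4.7, -7.5, 3.1, 1.9, 1], [1.1, 0.1, 6.2, -9.7, 4.9, 2.5, 1], [1.3, 0, 7.4, -11, 6.8, 3.1, 1], [1.4, -0.2, 8.3, -11.6, 9, 3.5, 1], [1.5, -0.3, 9, -11.1, 11.2, 3.7, 1], [1.6, -0.7, 9.4, -10, 13.2, 4, 1], [1.4, -0.8, 9.5, -8.1, 14.7, 4.1, 1], [1.3, -1, 9.4, -5.9, 15.4, 4, 1], [1.2, -1.1, 8.9, -3.4, 15.4, 4, 1], [0.9, -1.1, 8.3, -1.1, 14.5, 3.6, 1]] [617.  83. 180.]
[[0.6, -1.1, 7.3, 0.6, 12.8, 3.2, 1], [0.5, -1, 6, 1.7, 10.5, 2.7, 1], [0.3, -0.8, 4.6, 2, 7.8, 2.1, 1]] [624.  54. 168.]
```

```bash
sed -i 's/ s=i\/n; s=s\*s.*$/ s=i\/n/' jp.py
python3 - <<'E'
from jp import *
q0=manip.state()['joints']
T=tubR();p,M=grip(T,TC,AL,GX,GZ);back=-M[:,2]
qg,_,_=ik(p,M,np.r_[-.1,.5,0,1.5,0,1.5,-1.6]);qp,_,_=ik(p+back*110,M,qg)
qm=(q0+qp)/2; pm,_=fk(qm,P);qm,_,_=ik(pm*[1,1,0]+[20,0,230],fk(qm,P)[1],qm)
a=jrows(q0,qm,15,1);b=jrows(qm,qp,15,1)
E
```

```text
maxturn 6.9 maxshift 11.9 jspeed/row 0.096
[[0.2, 1.1, 6.9, -10.1, -8.4, -9.4, 1], [0.2, 1.1, 6.9, -10.4, -7.6, -9.7, 1], [0.3, 1.1, 6.8, -10.8, -7, -10, 1], [0.5, 1.1, 6.9, -11, -6.2, -10.2, 1], [0.5, 1, 6.8, -11.3, -5.6, -10.6, 1], [0.6, 1, 6.8, -11.4, -4.9, -10.8, 1], [0.7, 0.9, 6.8, -11.6, -4.2, -10.9, 1], [0.7, 0.9, 6.8, -11.7, -3.6, -11.2, 1], [0.8, 0.8, 6.8, -11.8, -2.9, -11.4, 1], [0.9, 0.7, 6.8, -11.8, -2.3, -11.5, 1]] [520. 256. 176.]
[[1, 0.7, 6.7, -11.8, -1.6, -11.6, 1], [1, 0.5, 6.7, -11.8, -1.1, -11.7, 1], [1, 0.5, 6.7, -11.9, -0.5, -11.7, 1], [1.1, 0.4, 6.7, -11.8, 0.1, -11.8, 1], [1.1, 0.2, 6.7, -11.7, 0.7, -11.8, 1]] [562. 209. 230.]
maxturn 6.7 maxshift 11.6 jspeed/row 0.097
[[1.1, 0.2, 6.7, -10.7, 4.4, 2.7, 1], [1.2, 0, 6.6, -10.3, 5.6, 2.7, 1], [1.2, -0, 6.7, -9.7, 6.4, 2.8, 1], [1.1, -0.2, 6.6, -8.9, 7.5, 2.7, 1], [1.1, -0.2, 6.6, -8.2, 8.3, 2.8, 1], [1.1, -0.4, 6.7, -7.4, 9, 2.8, 1], [1.1, -0.5, 6.6, -6.3, 9.8, 2.7, 1], [1, -0.5, 6.6, -5.4, 10.3, 2.8, 1], [0.9, -0.7, 6.6, -4.3, 10.8, 2.8, 1], [0.9, -0.8, 6.6, -3.2, 11.2, 2.9, 1]] [610. 107. 190.]
[[0.8, -0.8, 6.5, -2.1, 11.4, 2.8, 1], [0.8, -0.9, 6.6, -0.9, 11.6, 2.9, 1], [0.6, -1, 6.6, 0.3, 11.5, 2.9, 1], [0.5, -1, 6.5, 1.4, 11.4, 2.9, 1], [0.5, -1.1, 6.5, 2.6, 11.2, 2.9, 1]] [624.  54. 168.]
```

Emit:
step_arm --pt "0.2 1.1 6.9 -10.1 -8.4 -9.4 1" --pt "0.2 1.1 6.9 -10.4 -7.6 -9.7 1" --pt "0.3 1.1 6.8 -10.8 -7 -10 1" --pt "0.5 1.1 6.9 -11 -6.2 -10.2 1" --pt "0.5 1 6.8 -11.3 -5.6 -10.6 1" --pt "0.6 1 6.8 -11.4 -4.9 -10.8 1" --pt "0.7 0.9 6.8 -11.6 -4.2 -10.9 1" --pt "0.7 0.9 6.8 -11.7 -3.6 -11.2 1" --pt "0.8 0.8 6.8 -11.8 -2.9 -11.4 1" --pt "0.9 0.7 6.8 -11.8 -2.3 -11.5 1"

```text
t: 10.2
tcp_pos: [517.5, 253.1, 169.8]
orientation: [0.369, 0.924, -0.066, -0.073]
force: [0.2, 0.5, 0.7]
gripper_width: 85.6
```

Emit:
step_arm --pt "1 0.7 6.7 -11.8 -1.6 -11.6 1" --pt "1 0.5 6.7 -11.8 -1.1 -11.7 1" --pt "1 0.5 6.7 -11.9 -0.5 -11.7 1" --pt "1.1 0.4 6.7 -11.8 0.1 -11.8 1" --pt "1.1 0.2 6.7 -11.7 0.7 -11.8 1"

```text
t: 10.62
tcp_pos: [560.4, 206.6, 223.8]
orientation: [0.617, 0.773, -0.119, -0.086]
force: [-0.3, 0.8, -0.4]
gripper_width: 85.6
```

Emit:
step_arm --pt "1.1 0.2 6.7 -10.7 4.4 2.7 1" --pt "1.2 0 6.6 -10.3 5.6 2.7 1" --pt "1.2 0 6.7 -9.7 6.4 2.8 1" --pt "1.1 -0.2 6.6 -8.9 7.5 2.7 1" --pt "1.1 -0.2 6.6 -8.2 8.3 2.8 1" --pt "1.1 -0.4 6.7 -7.4 9 2.8 1" --pt "1.1 -0.5 6.6 -6.3 9.8 2.7 1" --pt "1 -0.5 6.6 -5.4 10.3 2.8 1" --pt "0.9 -0.7 6.6 -4.3 10.8 2.8 1" --pt "0.9 -0.8 6.6 -3.2 11.2 2.9 1"

```text
t: 11.45
tcp_pos: [607.6, 104.8, 183.0]
orientation: [0.923, 0.299, -0.238, -0.044]
force: [-0.2, -0.5, -0.5]
gripper_width: 85.4
```

Emit:
step_arm --pt "0.8 -0.8 6.5 -2.1 11.4 2.8 1" --pt "0.8 -0.9 6.6 -0.9 11.6 2.9 1" --pt "0.6 -1 6.6 0.3 11.5 2.9 1" --pt "0.5 -1 6.5 1.4 11.4 2.9 1" --pt "0.5 -1.1 6.5 2.6 11.2 2.9 1" --pt "0 0 0 0 0 0 1"

```text
t: 11.95
tcp_pos: [621.2, 48.0, 159.5]
orientation: [0.957, 0.021, -0.289, 0.012]
force: [-0.4, -0.1, 0.7]
gripper_width: 85.2
```

```bash
python3 st.py
python3 - <<'E'
from jp import *
snap('wrist','9')
T=tubR();p,M=grip(T,TC,AL,GX,GZ)
p0,R0=cur();print(p0.round(1),'to target in tool',(R0.T@(p-p0)).round(1),np.degrees(R.from_matrix(R0.T@M).as_rotvec()).round(2))
E
```

```text
t 11.95 rot [ -4.87 -68.53  -5.82] disp [77.6 -3.9  3.8] Ftool [-0.7  0.1 -0.4] Mtool [-0.05  0.63 -0.04] j [-0.37  0.81  0.49  1.07 -0.28  1.92 -1.45] w 85.2
[621.2  49.7 160.4] to target in tool [ -0.5  -4.5 102.2] [ 0.33  0.6  -0.21]
```

View pics/wrist9.png

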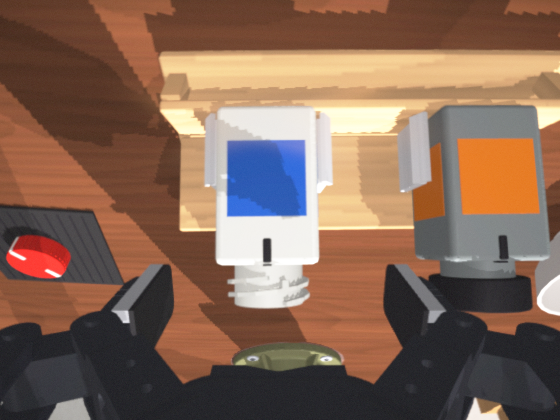

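Run:
```python
from jp import *
L=load('wrist9.npz');Pc=cloud(*L)
H=cv2.cvtColor(L[0],cv2.COLOR_BGR2HSV)
b=(H[...,0]>105)&(H[...,0]<130)&(H[...,1]>120);b[:130]=0;b[225:]=0;b[:,:220]=0;b[:,312:]=0
q=Pc[b];c=q.mean(0);n=np.linalg.svd(q-c)[2][2];n*=np.sign(n[2])
print(b.sum(),'n',n.round(3),'lean',90-np.degrees(np.arccos(n[2])),'yaw',np.degrees(np.arctan2(n[1],n[0])),'rms',np.std((q-c)@n))
T=tubR();print('face label centre in tub frame',(T.T@(c-TC)).round(1))
# edges of face: white+blue with depth near plane
m=(abs((Pc-c)@n)<2)&(L[1]>0);m[:100]=0;m[268:]=0;m[:,:200]=0;m[:,335:]=0
qq=Pc[m];u=(qq-TC)@T;print(np.percentile(u,[1,50,99],axis=0).round(1))
```

```text
5714 n [-0.923 -0.12   0.366] lean 21.47059618629784 yaw -172.56325214965898 rms 11.833696615828286
face label centre in tub frame [ 32.5   0.3 -13.7]
[[-29.4 -42.5 -52.4]
 [ 31.    0.3 -15.3]
 [ 32.8  51.4 -10.3]]
```

Emit:
step_arm --pt "0.1 0.2 -0.1 -0.1 -1.2 8 1" --pt "0.1 0.2 -0.1 -0.1 -1.2 12 1" --pt "0.1 0.2 0 -0.1 -1 14 1" --pt "0 0 0 -0.1 -0.8 14 1" --pt "0 0 0 0 0 14 1" --pt "0 0 0 0 0 14 1" --pt "0 0 0 0 0 12 1" --pt "0 0 0 0 0 8 1" --pt "0 0 0 0 0 4 1" --pt "0 0 0 0 0 0 1"

```text
t: 12.83
tcp_pos: [565.9, 53.4, 78.1]
orientation: [0.959, 0.027, -0.283, 0.007]
force: [0.5, 0.3, 0.1]
gripper_width: 85.3
```

```bash
python3 st.py
python3 - <<'E'
from jp import *
T=tubR();p,M=grip(T,TC,AL,GX,GZ)
p0,R0=cur();print(p0.round(1),'to target in tool',(R0.T@(p-p0)).round(1),np.degrees(R.from_matrix(R0.T@M).as_rotvec()).round(2))
E
```

```text
t 12.83 rot [ -4.04 -67.83  -6.33] disp [-14.4  -1.   39. ] Ftool [ 0.4 -0.3 -0.3] Mtool [-0.02  0.55  0.  ] j [-0.42  0.75  0.48  1.34 -0.27  1.71 -1.44] w 85.3
[565.9  53.4  78.1] to target in tool [-0.2  2.7  3.2] [ 0.   -0.09  0.19]
```

Emit:
step_arm --pt "0 0 0 0 1.3 1 1" --pt "0 0 0 0 1.2 1 1" --pt "0 0 0 0 0 0 0" --pt "0 0 0 0 0 0 0" --pt "0 0 0 0 0 0 0" --pt "0 0 0 0 0 0 0" --squeeze 60

```text
t: 13.33
tcp_pos: [566.3, 50.2, 77.2]
orientation: [0.959, 0.026, -0.282, 0.007]
force: [2.6, 0.1, 3.5]
gripper_width: 59.4
```

```bash
python3 st.py
python3 - <<'E'
from jp import *
snap('wrist','10')
T=tubR();p,M=grip(T,TC,AL,GX,GZ)
p0,R0=cur();print(p0.round(1),'to target in tool',(R0.T@(p-p0)).round(1),np.degrees(R.from_matrix(R0.T@M).as_rotvec()).round(2))
E
```

```text
t 13.33 rot [ -4.09 -67.68  -6.22] disp [-14.3   2.3  39.8] Ftool [ 0.3  0.  -4.3] Mtool [0.25 0.54 0.06] j [-0.42  0.75  0.48  1.34 -0.27  1.7  -1.43] w 59.4
[566.3  50.2  77.3] to target in tool [-0.9 -0.6  2.7] [-0.01 -0.24  0.07]
```

View pics/wrist10.png

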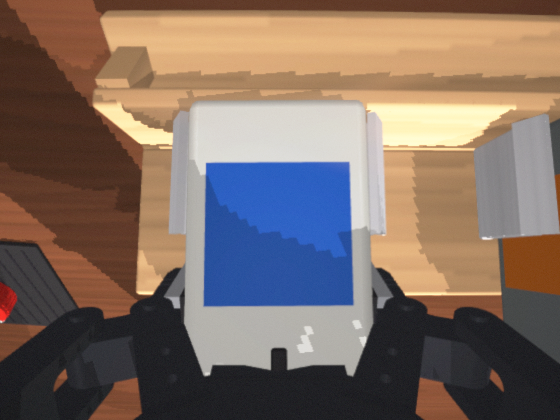

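```bash
cat > pour.py <<'E'
from jp import *
import json
def save():
    p0,R0=cur(); T=tubR(); json.dump(dict(p=p0.tolist(),R=R0.tolist(),c=(R0.T@(TC-p0)).tolist(),X=(R0.T@T).tolist()),open('grasp.json','w'))
def G(): 
    d=json.load(open('grasp.json')); return {k:np.array(v) for k,v in d.items()}
def tool(T,c):
    g=G(); M=T@g['X'].T; return c-M@g['c'],M
def prows(poses,hand,q=None,p0=None,R0=None):
    if p0 is None: p0,R0=cur()
    if q is None: q=manip.state()['joints']
    p=np.array(p0);Rc=R0;out=[];me=0;qs=[q]
    for pn,Rn in poses:
        w=np.degrees(R.from_matrix(Rc.T@Rn).as_rotvec()).round(1);t=(Rc.T@(pn-p)).round(1)
        out.append([*w,*t,hand]);p=p+Rc@t;Rc=Rc@R.from_rotvec(np.radians(w)).as_matrix()
        q,ep,er=ik(pn,Rn,q);me=max(me,ep+er);qs.append(q)
    a=np.array(out);dq=np.abs(np.diff(qs,axis=0)).max(0)
    print('maxturn',abs(a[:,:3]).max(),'maxshift',abs(a[:,3:6]).max(),'ikerr',round(me,2),'dq/row',dq.round(3),'q',q.round(2),'end',p.round(1))
    for i in range(0,len(out),10): print('['+', '.join('['+', '.join('%g'%(v+0.) for v in r)+']' for r in out[i:i+10])+']')
    return q,p,Rc
E
python3 - <<'E'
from pour import *
save()
p0,R0=cur();g=G()
q,p,Rc=prows([(p0+np.array([0,0,d]),R0) for d in (8,30,55,80,105,130,150)],0)
hr=np.radians(-130);b=np.array([451,-319,0]);mouth=np.array([b[0]-22*np.cos(hr),b[1]-22*np.sin(hr),230])
c0=TC+[0,0,150];N=16;ps=[]
for k in range(1,N+1):
    f=k/N;Tt,c=tubpose(np.radians(-177)*(1-f)+hr*f,-55+15*f,np.zeros(3));ps.append(tool(Tt,c0*(1-f)+(mouth+c)*f))
q,p,Rc=prows(ps,0,q,p,Rc)
N=15;ps=[]
for k in range(1,N+1):
    f=k/N;m=mouth-[0,0,138*min(1,f*1.2)];Tt,c=tubpose(hr,-40+84*f,m);ps.append(tool(Tt,c))
q,p,Rc=prows(ps,0,q,p,Rc)
E
```

```text
maxturn 0.0 maxshift 21.1 ikerr 0.0 dq/row [0.002 0.022 0.006 0.027 0.007 0.042 0.004] q [-0.43  0.63  0.51  1.21 -0.23  1.94 -1.45] end [566.3  50.2 227.2]
[[0, 0, 0, -4.3, 0, -6.7, 0], [0, 0, 0, -11.9, 0, -18.5, 0], [0, 0, 0, -13.6, 0, -21.1, 0], [0, 0, 0, -13.5, -0.1, -21, 0], [0, 0, 0, -13.5, 0, -21, 0], [0, 0, 0, -13.6, 0, -21, 0], [0, 0, 0, -10.8, 0, -16.8, 0]]
maxturn 2.8 maxshift 22.2 ikerr 0.0 dq/row [0.027 0.026 0.005 0.039 0.044 0.041 0.078] q [-0.18  0.26  0.54  1.71  0.16  1.32 -0.39] end [ 488.8 -274.8  180.8]
[[-1.6, 0.9, -2.5, -3, 22.2, 6.1, 0], [-1.5, 1, -2.5, -4, 21.6, 6.6, 0], [-1.5, 0.9, -2.5, -5.1, 21, 6.9, 0], [-1.4, 0.9, -2.6, -5.9, 20.3, 7.3, 0], [-1.4, 1, -2.6, -7, 19.6, 7.6, 0], [-1.4, 0.9, -2.6, -7.9, 18.7, 7.7, 0], [-1.3, 0.9, -2.6, -8.9, 17.8, 8, 0], [-1.3, 1, -2.6, -9.7, 17, 8.1, 0], [-1.2, 0.9, -2.7, -10.7, 16, 8.2, 0], [-1.2, 0.9, -2.7, -11.4, 14.9, 8.2, 0]]
[[-1.2, 1, -2.7, -12.3, 13.9, 8.2, 0], [-1.1, 0.9, -2.7, -13.1, 12.8, 8.3, 0], [-1, 1, -2.8, -13.8, 11.6, 8.1, 0], [-1, 0.9, -2.7, -14.6, 10.5, 8, 0], [-1, 0.9, -2.8, -15.1, 9.2, 7.8, 0], [-0.9, 1, -2.8, -15.8, 8, 7.6, 0]]
maxturn 5.6 maxshift 6.7 ikerr 0.0 dq/row [0.067 0.057 0.025 0.023 0.117 0.079 0.117] q [ 0.67  0.59  0.42  1.87 -1.21  1.62  0.96] end [ 499.4 -262.1  122.9]
[[0, 5.6, 0, 6.7, 0, 5.5, 0], [0, 5.6, 0, 5.5, 0, 5.8, 0], [0, 5.6, 0, 4.5, 0.1, 6, 0], [-0.1, 5.6, 0, 3.5, 0, 6.1, 0], [0, 5.6, 0, 2.3, 0, 6, 0], [0, 5.6, 0, 1.3, 0, 5.8, 0], [0, 5.6, 0, 0.3, 0, 5.7, 0], [0, 5.6, 0, -0.8, 0, 5.2, 0], [0, 5.6, 0, -1.8, -0.1, 4.9, 0], [0, 5.6, 0, -2.7, 0, 4.3, 0]]
[[0, 5.6, 0, -3.5, 0, 3.7, 0], [0, 5.6, 0, -4.4, 0, 2.9, 0], [0, 5.6, 0, -0.9, 0, -1.4, 0], [0, 5.6, 0, 3.2, 0, -5, 0], [0, 5.6, 0, 3.3, 0, -5, 0]]
```

Run:
```python
from pour import *
p0,R0=cur();g=G()
q,p,Rc=prows([(p0+np.array([0,0,d]),R0) for d in (8,30,60,90,120,150,180,200)],0)
hr=np.radians(-130);b=np.array([451,-319,0]);mouth=np.array([b[0]-22*np.cos(hr),b[1]-22*np.sin(hr),265])
c0=TC+[0,0,200];N=16;ps=[]
for k in range(1,N+1):
    f=k/N;Tt,c=tubpose(np.radians(-177)*(1-f)+hr*f,-55+15*f,np.zeros(3));ps.append(tool(Tt,c0*(1-f)+(mouth+c)*f))
q,p,Rc=prows(ps,0,q,p,Rc)
```

```text
maxturn 0.0 maxshift 25.3 ikerr 0.0 dq/row [0.003 0.026 0.007 0.04  0.009 0.052 0.004] q [-0.42  0.61  0.52  1.14 -0.23  2.03 -1.46] end [566.4  50.1 277.3]
[[0, 0, 0, -4.3, 0, -6.7, 0], [0, 0, 0, -11.9, 0, -18.5, 0], [0, 0, 0, -16.3, 0, -25.3, 0], [0, 0, 0, -16.2, -0.1, -25.2, 0], [0, 0, 0, -16.2, 0, -25.2, 0], [0, 0, 0, -16.3, 0, -25.2, 0], [0, 0, 0, -16.2, 0, -25.3, 0], [0, 0, 0, -10.8, 0, -16.8, 0]]
maxturn 2.8 maxshift 22.2 ikerr 0.0 dq/row [0.026 0.027 0.006 0.041 0.046 0.042 0.078] q [-0.18  0.23  0.54  1.67  0.18  1.39 -0.38] end [ 488.8 -274.8  215.8]
[[-1.6, 0.9, -2.5, -2.6, 22.2, 7, 0], [-1.5, 1, -2.5, -3.5, 21.6, 7.3, 0], [-1.5, 0.9, -2.5, -4.5, 21, 7.8, 0], [-1.4, 0.9, -2.6, -5.5, 20.3, 8.1, 0], [-1.4, 1, -2.6, -6.6, 19.5, 8.3, 0], [-1.4, 0.9, -2.6, -7.4, 18.8, 8.6, 0], [-1.3, 0.9, -2.6, -8.5, 17.8, 8.8, 0], [-1.3, 1, -2.6, -9.3, 17, 9, 0], [-1.2, 0.9, -2.7, -10.2, 16, 9, 0], [-1.2, 0.9, -2.7, -11.1, 14.9, 9.1, 0]]
[[-1.2, 1, -2.7, -11.9, 13.9, 9.1, 0], [-1.1, 0.9, -2.7, -12.8, 12.8, 9.1, 0], [-1, 1, -2.8, -13.4, 11.6, 9, 0], [-1, 0.9, -2.7, -14.2, 10.5, 8.8, 0], [-1, 0.9, -2.8, -14.9, 9.2, 8.7, 0], [-0.9, 1, -2.8, -15.4, 8, 8.5, 0]]
```

Emit:
step_arm --pt "0 0 0 -2.2 0 -3.4 0" --pt "0 0 0 -4.3 0 -6.7 0" --pt "0 0 0 -11.9 0 -18.5 0" --pt "0 0 0 -16.3 0 -25.3 0" --pt "0 0 0 -16.2 0 -25.2 0" --pt "0 0 0 -16.2 0 -25.2 0" --pt "0 0 0 -16.2 0 -25.2 0" --pt "0 0 0 -16.2 0 -25.2 0"

```text
t: 14.05
tcp_pos: [565.3, 49.8, 262.1]
orientation: [0.959, 0.025, -0.283, 0.007]
force: [0.6, -0.8, -1.8]
gripper_width: 59.3
```

```bash
python3 st.py
python3 - <<'E'
from pour import *
p0,R0=cur(); print(p0)
snap('scene','11');im=cv2.imread('pics/scene11.png');cv2.imwrite('pics/scene11z.png',cv2.resize(im[120:300,150:350],None,fx=3.5,fy=3.5))
E
```

```text
t 14.05 rot [ -4.14 -67.85  -6.2 ] disp [  90.1  -10.2 -112.2] Ftool [1.5 0.8 1.2] Mtool [ 0.02  0.84 -0.01] j [-0.42  0.62  0.51  1.16 -0.23  2.01 -1.46] w 59.3
[565.28661639  49.82686734 262.0597435 ]
```

View pics/scene11z.png

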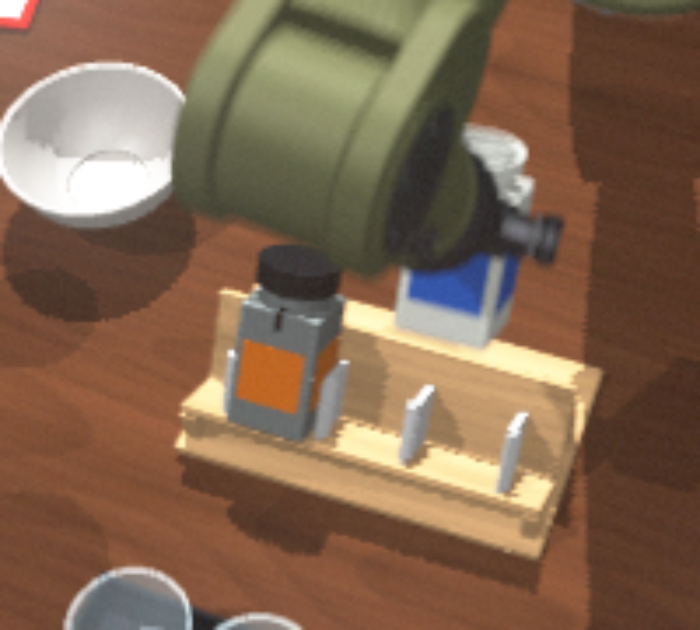

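Tub is out and clear of the rack. Now the transit towards the bowl.

Emit:
step_arm --pt "-1.6 0.9 -2.5 -2.6 22.2 7 0" --pt "-1.5 1 -2.5 -3.5 21.6 7.3 0" --pt "-1.5 0.9 -2.5 -4.5 21 7.8 0" --pt "-1.4 0.9 -2.6 -5.5 20.3 8.1 0" --pt "-1.4 1 -2.6 -6.6 19.5 8.3 0" --pt "-1.4 0.9 -2.6 -7.4 18.8 8.6 0" --pt "-1.3 0.9 -2.6 -8.5 17.8 8.8 0" --pt "-1.3 1 -2.6 -9.3 17 9 0" --pt "-1.2 0.9 -2.7 -10.2 16 9 0" --pt "-1.2 0.9 -2.7 -11.1 14.9 9.1 0"

```text
t: 14.93
tcp_pos: [519.5, -162.9, 219.1]
orientation: [0.94, 0.275, -0.196, 0.056]
force: [0.4, -0.4, -2.3]
gripper_width: 59.3
```

Emit:
step_arm --pt "-1.2 1 -2.7 -11.9 13.9 9.1 0" --pt "-1.1 0.9 -2.7 -12.8 12.8 9.1 0" --pt "-1 1 -2.8 -13.4 11.6 9 0" --pt "-1 0.9 -2.7 -14.2 10.5 8.8 0" --pt "-1 0.9 -2.8 -14.9 9.2 8.7 0" --pt "-0.9 1 -2.8 -15.4 8 8.5 0" --pt "0 0 0 0 0 0 0"

```text
t: 15.52
tcp_pos: [483.7, -279.9, 199.6]
orientation: [0.896, 0.415, -0.142, 0.064]
force: [-0.9, -0.3, -1.7]
gripper_width: 59.5
```

```bash
python3 st.py
python3 - <<'E'
from pour import *
p0,R0=cur();g=G();T0=R0@g['X'];c=p0+R0@g['c'];m=c+60.5*T0[:,2]
print('mouth',m.round(1),'z',T0[:,2].round(3),'x',T0[:,0].round(3))
hr=np.radians(-130);b=np.array([451,-319,0]);mf=np.array([b[0]-22*np.cos(hr),b[1]-22*np.sin(hr),92])
Tt,_=tubpose(hr,44,mf);N=15;ps=[]
rv=R.from_matrix(T0.T@Tt).as_rotvec();print(np.degrees(rv))
for k in range(1,N+1):
    f=k/N;fp=min(1,f*1.2);TT=T0@R.from_rotvec(rv*f).as_matrix();mm=m*(1-fp)+mf*fp;ps.append(tool(TT,mm-60.5*TT[:,2]))
prows(ps,0)
E
```

```text
t 15.52 rot [  4.3 -50.8 -54.3] disp [  13.9  326.6 -117.6] Ftool [-0.3 -0.5  1.9] Mtool [-0.05  0.28  0.02] j [-0.17  0.24  0.54  1.69  0.18  1.36 -0.38] w 59.5
mouth [ 460.  -307.1  248.9] z [-0.493 -0.583  0.645] x [0.419 0.49  0.764]
[  0.40257777 -84.18883666   0.14422767]
maxturn 5.7 maxshift 7.7 ikerr 0.0 dq/row [0.067 0.059 0.026 0.024 0.118 0.079 0.118] q [ 0.66  0.59  0.43  1.87 -1.22  1.62  0.96] end [ 499.5 -262.1  122.8]
[[0, 5.6, 0, 7.7, 0.1, 6.8, 0], [0, 5.6, -0.1, 6.5, 0, 7.1, 0], [0, 5.6, 0, 5.3, 0.1, 7.4, 0], [0, 5.7, 0, 4.1, 0.1, 7.5, 0], [0, 5.6, -0.1, 2.8, 0.1, 7.6, 0], [0, 5.6, 0, 1.6, 0, 7.4, 0], [0, 5.6, 0, 0.4, 0.1, 7.2, 0], [0, 5.6, 0, -0.8, 0.1, 6.9, 0], [0, 5.6, -0.1, -1.9, 0.1, 6.5, 0], [-0.1, 5.6, 0, -3, 0, 5.9, 0]]
[[0, 5.6, 0, -4, 0.1, 5.2, 0], [0, 5.7, -0.1, -5.1, 0, 4.4, 0], [0, 5.6, 0, -1.3, 0, -0.7, 0], [0, 5.6, 0, 3.3, 0, -5, 0], [0, 5.6, 0, 3.3, 0, -5, 0]]
```

Emit:
step_arm --pt "0 5.6 0 7.7 0.1 6.8 0" --pt "0 5.6 -0.1 6.5 0 7.1 0" --pt "0 5.6 0 5.3 0.1 7.4 0" --pt "0 5.7 0 4.1 0.1 7.5 0" --pt "0 5.6 -0.1 2.8 0.1 7.6 0" --pt "0 5.6 0 1.6 0 7.4 0" --pt "0 5.6 0 0.4 0.1 7.2 0" --pt "0 5.6 0 -0.8 0.1 6.9 0" --pt "0 5.6 -0.1 -1.9 0.1 6.5 0" --pt "-0.1 5.6 0 -3 0 5.9 0"

```text
t: 16.35
tcp_pos: [508.4, -251.7, 126.2]
orientation: [0.854, 0.401, 0.299, -0.14]
force: [-0.5, 0.3, -2.9]
gripper_width: 59.4
```

Emit:
step_arm --pt "0 5.6 0 -4 0.1 5.2 0" --pt "0 5.7 -0.1 -5.1 0 4.4 0" --pt "0 5.6 0 -1.3 0 -0.7 0" --pt "0 5.6 0 3.3 0 -5 0" --pt "0 5.6 0 3.3 0 -5 0" --pt "0 0 0 0 0 0 0" --pt "0 0 0 0 0 0 0" --pt "0 0 0 0 0 0 0"

```text
t: 17.02
tcp_pos: [504.5, -256.6, 122.9]
orientation: [0.757, 0.357, 0.495, -0.232]
force: [0.6, 0.0, -1.2]
gripper_width: 59.6
```

```bash
python3 st.py
python3 - <<'E'
from pour import *
p0,R0=cur();g=G();T0=R0@g['X'];c=p0+R0@g['c'];m=c+60.5*T0[:,2]
print('mouth',m.round(1),'z',T0[:,2].round(3))
a=[]
for n,bx in (('scene',(130,110,250,210)),('side',(320,150,420,225))):
    snap(n,'12');im=cv2.imread(f'pics/{n}12.png');x0,y0,x1,y1=bx;a.append(cv2.resize(im[y0:y1,x0:x1],(400,400*(y1-y0)//(x1-x0))))
h=max(x.shape[0] for x in a);a=[cv2.copyMakeBorder(x,0,h-x.shape[0],0,0,0) for x in a];cv2.imwrite('pics/pour12.png',np.hstack(a))
E
```

```text
t 17.02 rot [ 39.02  27.34 -37.09] disp [-14.6 307.8 -42.2] Ftool [-1.   0.5  0.9] Mtool [-0.01 -1.18  0.  ] j [ 0.64  0.59  0.43  1.87 -1.22  1.62  0.96] w 59.6
mouth [ 470.4 -296.9   92.1] z [-0.458 -0.554 -0.695]
```

View pics/pour12.png

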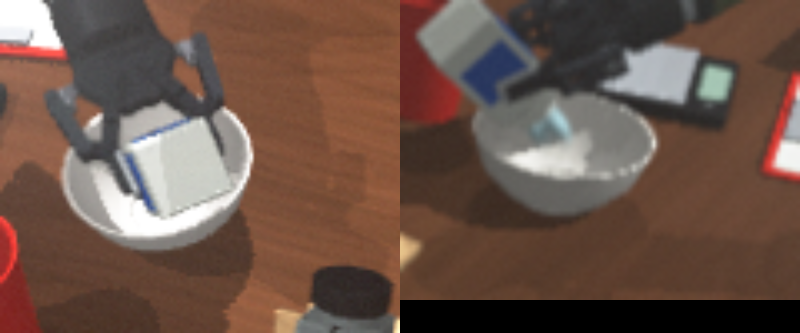

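Emit:
step_arm --pt "0 3 0 0 0 0 0" --pt "0 3 0 0 0 0 0" --pt "0 0 0 0 0 0 0" --pt "0 0 0 0 0 0 0" --pt "0 0 0 0 0 0 0" --pt "0 0 0 0 0 0 0"

```text
t: 17.62
tcp_pos: [504.6, -256.7, 123.7]
orientation: [0.73, 0.345, 0.534, -0.25]
force: [-0.3, -0.3, -1.4]
gripper_width: 59.5
```

Run:
```python
from pour import *
for n,bx in (('side',(320,140,420,225)),):
    snap(n,'13');im=cv2.imread(f'pics/{n}13.png');x0,y0,x1,y1=bx;cv2.imwrite('pics/pour13.png',cv2.resize(im[y0:y1,x0:x1],None,fx=7,fy=7,interpolation=cv2.INTER_CUBIC))
```

```text
(no output)
```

View pics/pour13.png

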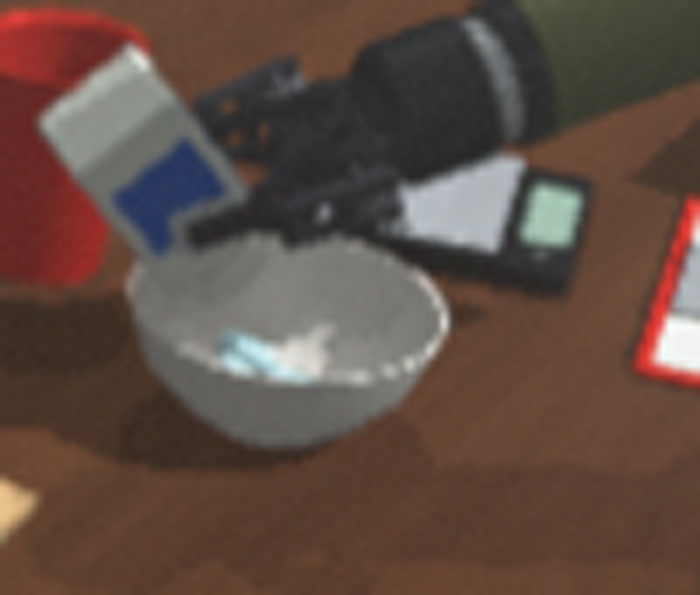

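Run:
```python
from pour import *
p0,R0=cur();print((R0.T@np.array([0,0,1])).round(3),(R0.T@np.array([-.64,-.77,0])).round(3))
prows([(p0+np.array([0,0,20*k]),R0@R.from_rotvec([0,np.radians(3*min(k,4)),0]).as_matrix()) for k in range(1,7)],0)
```

```text
[ 0.953  0.003 -0.303] [-0.304 -0.003 -0.954]
maxturn 3.0 maxshift 19.9 ikerr 0.0 dq/row [0.018 0.035 0.013 0.005 0.023 0.045 0.035] q [ 0.75  0.57  0.36  1.84 -1.36  1.88  0.9 ] end [ 504.6 -256.8  243.7]
[[0, 3, 0, 19.1, 0.1, -6.1, 0], [0, 3, 0, 19.3, 0, -5, 0], [0, 3, 0, 19.6, 0.1, -4.1, 0], [0, 3, 0, 19.8, 0.1, -3, 0], [0, 0, 0, 19.9, 0, -2, 0], [0, 0, 0, 19.9, 0.1, -1.9, 0]]
```

Emit:
step_arm --pt "0 3 0 0 0 0 0" --pt "0 3 0 0 0 0 0" --pt "0 3 0 0 0 0 0" --pt "0 3 0 0 0 0 0" --pt "0 0 0 0 0 0 0" --pt "0 0 0 0 0 0 0" --pt "0 0 0 0 0 0 0"

```text
t: 18.25
tcp_pos: [504.3, -257.1, 123.2]
orientation: [0.671, 0.316, 0.608, -0.285]
force: [0.6, 0.6, -1.3]
gripper_width: 59.7
```

Emit:
step_arm --pt "0 0 0 19.9 0.1 -2 0" --pt "0 0 0 19.9 0 -2 0" --pt "0 0 0 19.9 0.1 -2 0" --pt "0 0 0 19.9 0.1 -2 0" --pt "0 0 0 19.9 0 -2 0" --pt "0 0 0 19.9 0.1 -2 0"

```text
t: 18.75
tcp_pos: [504.1, -257.0, 244.9]
orientation: [0.67, 0.317, 0.608, -0.285]
force: [0.4, -0.8, -2.2]
gripper_width: 59.5
```

Run:
```python
from pour import *
p0,R0=cur();g=G();T0=R0@g['X'];c=p0+R0@g['c'];m=c+60.5*T0[:,2]
print('mouth',m.round(1),'z',T0[:,2].round(3))
a=[]
for n,bx in (('scene',(130,90,250,210)),('side',(320,110,420,225))):
    snap(n,'14');im=cv2.imread(f'pics/{n}14.png');x0,y0,x1,y1=bx;a.append(cv2.resize(im[y0:y1,x0:x1],(400,400*(y1-y0)//(x1-x0)),interpolation=cv2.INTER_CUBIC))
h=max(x.shape[0] for x in a);a=[cv2.copyMakeBorder(x,0,h-x.shape[0],0,0,0) for x in a];cv2.imwrite('pics/pour14.png',np.hstack(a))
```

```text
mouth [ 477.9 -288.   199.2] z [-0.297 -0.362 -0.884]
```

View pics/pour14.png

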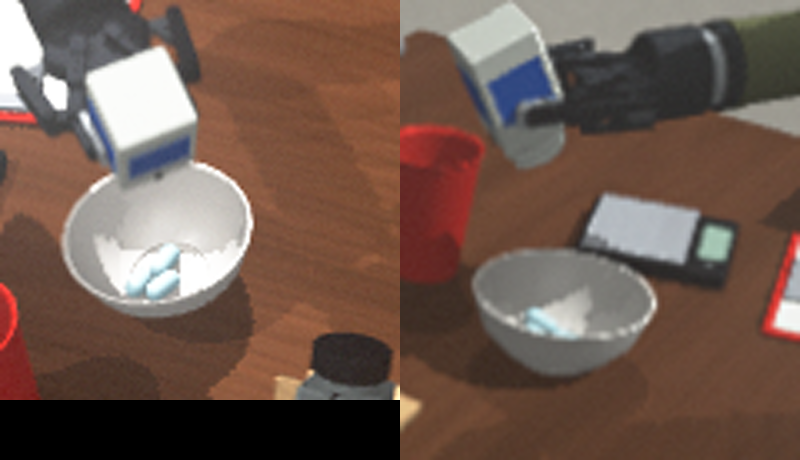

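Run:
```python
from h import *
im=cv2.imread('pics/scene14.png');cv2.imwrite('pics/b14.png',cv2.resize(im[150:190,155:200],None,fx=14,fy=14,interpolation=cv2.INTER_CUBIC))
```

```text
(no output)
```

View pics/b14.png

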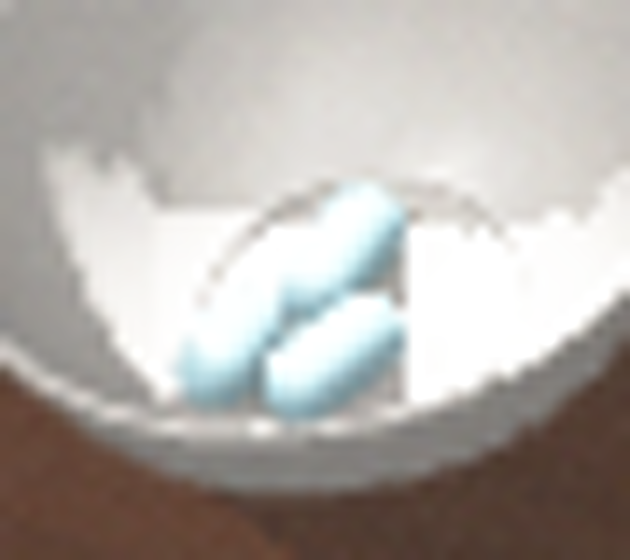

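Run:
```python
from pour import *
p0,R0=cur();g=G();T0=R0@g['X'];c0=p0+R0@g['c']
hr=np.radians(-130);mf=np.array([470,-297,255.])
T1,_=tubpose(hr,-40,mf);c1=mf-60.5*T1[:,2];N=18;ps=[]
rv=R.from_matrix(T0.T@T1).as_rotvec()
for k in range(1,N+1):
    f=k/N;ps.append(tool(T0@R.from_rotvec(rv*f).as_matrix(),c0*(1-f)+c1*f))
q,p,Rc=prows(ps,0)
Tb=g['R']@g['X'];c2=TC+[0,0,180];N=16;ps=[];rv=R.from_matrix(T1.T@Tb).as_rotvec()
for k in range(1,N+1):
    f=k/N;ps.append(tool(T1@R.from_rotvec(rv*f).as_matrix(),c1*(1-f)+c2*f))
q,p,Rc=prows(ps,0,q,p,Rc)
```

```text
maxturn 5.7 maxshift 3.4 ikerr 0.0 dq/row [0.047 0.051 0.028 0.016 0.108 0.065 0.097] q [-0.02  0.23  0.34  1.67  0.22  1.38 -0.43] end [ 493.7 -269.7  205.8]
[[0, -5.7, 0, -3.4, -0.1, -0.1, 0], [0, -5.6, 0.1, -3.3, 0, 0, 0], [0.1, -5.7, 0, -3.2, -0.1, 0.3, 0], [0, -5.7, 0, -3.1, -0.1, 0.4, 0], [0, -5.7, 0.1, -2.9, -0.1, 0.7, 0], [0, -5.6, 0, -2.9, 0, 0.8, 0], [0, -5.7, 0.1, -2.7, -0.1, 0.9, 0], [0.1, -5.7, 0, -2.5, -0.1, 1.1, 0], [0, -5.6, 0, -2.3, 0, 1.2, 0], [0, -5.7, 0.1, -2.2, -0.1, 1.3, 0]]
[[0, -5.7, 0, -1.9, 0, 1.3, 0], [0, -5.7, 0, -1.7, -0.1, 1.4, 0], [0.1, -5.6, 0.1, -1.5, 0, 1.5, 0], [0, -5.7, 0, -1.3, -0.1, 1.5, 0], [0, -5.7, 0.1, -1.1, -0.1, 1.5, 0], [0, -5.6, 0, -0.9, 0, 1.4, 0], [0, -5.7, 0, -0.6, -0.1, 1.4, 0], [0.1, -5.7, 0.1, -0.5, 0, 1.3, 0]]
maxturn 2.7 maxshift 19.5 ikerr 0.0 dq/row [0.027 0.025 0.007 0.038 0.038 0.042 0.077] q [-0.31  0.59  0.31  1.16 -0.15  1.99 -1.53] end [566.3  50.2 257.3]
[[1.2, -0.9, 2.6, 16.2, -9.4, -8.5, 0], [1.3, -0.9, 2.7, 15.6, -10.3, -8.6, 0], [1.2, -0.8, 2.7, 15, -11.2, -8.6, 0], [1.3, -0.9, 2.6, 14.4, -12.1, -8.5, 0], [1.3, -0.9, 2.7, 13.6, -12.9, -8.5, 0], [1.2, -0.9, 2.6, 13, -13.8, -8.5, 0], [1.3, -0.9, 2.7, 12.2, -14.5, -8.4, 0], [1.2, -0.9, 2.7, 11.4, -15.2, -8.2, 0], [1.3, -0.8, 2.6, 10.6, -16, -8.1, 0], [1.3, -0.9, 2.7, 9.7, -16.6, -7.8, 0]]
[[1.2, -0.9, 2.7, 8.9, -17.2, -7.7, 0], [1.3, -0.9, 2.6, 7.9, -17.8, -7.4, 0], [1.2, -0.9, 2.7, 7, -18.3, -7.2, 0], [1.3, -0.8, 2.7, 6.1, -18.8, -6.9, 0], [1.2, -0.9, 2.6, 5.1, -19.2, -6.5, 0], [1.3, -0.9, 2.7, 4.2, -19.5, -6.3, 0]]
```

Emit:
step_arm --pt "0 -5.7 0 -3.4 -0.1 0 0" --pt "0 -5.7 0 -3.3 0 0 0" --pt "0 -5.7 0 -3.2 -0.1 0.3 0" --pt "0 -5.7 0 -3.1 -0.1 0.4 0" --pt "0 -5.7 0.1 -2.9 -0.1 0.7 0" --pt "0 -5.6 0 -2.9 0 0.8 0" --pt "0 -5.7 0.1 -2.7 -0.1 0.9 0" --pt "0.1 -5.7 0 -2.5 -0.1 1.1 0" --pt "0 -5.6 0 -2.3 0 1.2 0" --pt "0 -5.7 0.1 -2.2 -0.1 1.3 0"

```text
t: 19.68
tcp_pos: [497.7, -263.8, 214.7]
orientation: [0.88, 0.412, 0.213, -0.101]
force: [-0.2, 0.4, -1.2]
gripper_width: 59.6
```

Emit:
step_arm --pt "0 -5.7 0 -1.9 0 1.3 0" --pt "0 -5.7 0 -1.7 -0.1 1.4 0" --pt "0.1 -5.6 0.1 -1.5 0 1.5 0" --pt "0 -5.7 0 -1.3 -0.1 1.5 0" --pt "0 -5.7 0.1 -1.1 -0.1 1.5 0" --pt "0 -5.6 0 -0.9 0 1.4 0" --pt "0 -5.7 0 -0.6 -0.1 1.4 0" --pt "0.1 -5.7 0.1 -0.5 0 1.3 0"

```text
t: 20.35
tcp_pos: [493.1, -268.3, 201.9]
orientation: [0.895, 0.418, -0.143, 0.064]
force: [-0.8, 0.1, -1.7]
gripper_width: 59.5
```

```bash
python3 st.py
python3 - <<'E'
from pour import *
p0,R0=cur();g=G();T0=R0@g['X'];c0=p0+R0@g['c']
Tb=g['R']@g['X'];c2=TC+[0,0,180];N=16;ps=[];rv=R.from_matrix(T0.T@Tb).as_rotvec()
for k in range(1,N+1):
    f=k/N;ps.append(tool(T0@R.from_rotvec(rv*f).as_matrix(),c0*(1-f)+c2*f))
print(p0,c0);q,p,Rc=prows(ps,0)
E
```

```text
t 20.35 rot [  4.47 -50.91 -54.58] disp [  22.   314.5 -113.8] Ftool [ 0.1 -0.7  1.8] Mtool [ 0.04  0.39 -0.01] j [-0.04  0.24  0.37  1.67  0.21  1.38 -0.43] w 59.5
[ 493.10267036 -268.3157146   201.90873731] [ 499.29615084 -260.16698188  212.18700526]
maxturn 2.7 maxshift 19.5 ikerr 0.0 dq/row [0.027 0.025 0.006 0.038 0.038 0.042 0.076] q [-0.32  0.6   0.35  1.16 -0.17  1.99 -1.52] end [566.4  50.2 257.2]
[[1.2, -0.9, 2.7, 16, -9.3, -8.8, 0], [1.3, -0.8, 2.6, 15.5, -10.3, -8.8, 0], [1.2, -0.9, 2.7, 14.8, -11.1, -8.8, 0], [1.3, -0.8, 2.7, 14.2, -12.1, -8.8, 0], [1.2, -0.9, 2.6, 13.6, -12.9, -8.7, 0], [1.3, -0.9, 2.7, 12.8, -13.6, -8.7, 0], [1.2, -0.8, 2.6, 12, -14.5, -8.6, 0], [1.3, -0.9, 2.7, 11.3, -15.2, -8.4, 0], [1.2, -0.8, 2.7, 10.5, -15.9, -8.3, 0], [1.3, -0.9, 2.6, 9.6, -16.5, -8.1, 0]]
[[1.2, -0.9, 2.7, 8.7, -17.2, -7.9, 0], [1.3, -0.8, 2.7, 7.8, -17.7, -7.6, 0], [1.2, -0.9, 2.6, 6.9, -18.2, -7.4, 0], [1.2, -0.8, 2.7, 6, -18.7, -7.1, 0], [1.3, -0.9, 2.7, 5, -19.1, -6.8, 0], [1.2, -0.8, 2.6, 4.1, -19.5, -6.4, 0]]
```

Emit:
step_arm --pt "1.2 -0.9 2.7 16 -9.3 -8.8 0" --pt "1.3 -0.8 2.6 15.5 -10.3 -8.8 0" --pt "1.2 -0.9 2.7 14.8 -11.1 -8.8 0" --pt "1.3 -0.8 2.7 14.2 -12.1 -8.8 0" --pt "1.2 -0.9 2.6 13.6 -12.9 -8.7 0" --pt "1.3 -0.9 2.7 12.8 -13.6 -8.7 0" --pt "1.2 -0.8 2.6 12 -14.5 -8.6 0" --pt "1.3 -0.9 2.7 11.3 -15.2 -8.4 0" --pt "1.2 -0.8 2.7 10.5 -15.9 -8.3 0" --pt "1.3 -0.9 2.6 9.6 -16.5 -8.1 0"

```text
t: 21.18
tcp_pos: [538.0, -68.9, 236.4]
orientation: [0.956, 0.177, -0.234, 0.027]
force: [-0.1, 0.4, -1.7]
gripper_width: 59.2
```

Emit:
step_arm --pt "1.2 -0.9 2.7 8.7 -17.2 -7.9 0" --pt "1.3 -0.8 2.7 7.8 -17.7 -7.6 0" --pt "1.2 -0.9 2.6 6.9 -18.2 -7.4 0" --pt "1.2 -0.8 2.7 6 -18.7 -7.1 0" --pt "1.3 -0.9 2.7 5 -19.1 -6.8 0" --pt "1.2 -0.8 2.6 4.1 -19.5 -6.4 0" --pt "0 0 0 0 0 0 0"

```text
t: 21.77
tcp_pos: [567.1, 54.2, 256.8]
orientation: [0.959, 0.028, -0.281, 0.005]
force: [-0.7, 1.5, -1.5]
gripper_width: 59.6
```

```bash
python3 st.py
python3 - <<'E'
from pour import *
snap('wrist','15')
p0,R0=cur();g=G()
print(p0,g['p'],np.degrees(R.from_matrix(R0.T@g['R']).as_rotvec()))
print('10 back along tub x',)
# descend: to 60 along tub-x-ish from above then
e=tubR()[:,0]
q,p,Rc=prows([(g['p']+np.array([0,0,180-14*k]),R0@R.from_rotvec(k/10*R.from_matrix(R0.T@g['R']).as_rotvec()).as_matrix()) for k in range(1,11)],0)
E
```

```text
t 21.77 rot [ -3.69 -67.61  -6.44] disp [  88.2  -14.2 -106.7] Ftool [ 0.3 -1.5  1.6] Mtool [0.06 0.81 0.02] j [-0.32  0.6   0.34  1.16 -0.17  1.99 -1.52] w 59.6
[566.71955325  51.78929291 256.83485727] [566.34661688  50.18480046  77.26239983] [-0.10952857 -0.09466085  0.3252663 ]
10 back along tub x
maxturn 0.1 maxshift 11.8 ikerr 0.0 dq/row [0.001 0.012 0.002 0.02  0.002 0.024 0.003] q [-0.32  0.68  0.32  1.31 -0.18  1.75 -1.51] end [566.3  50.2 117.3]
[[0, 0, 0, 6.9, 1.7, 11.7, 0], [0, 0, 0.1, 7.6, 0, 11.8, 0], [0, 0, 0, 7.5, 0.1, 11.7, 0], [0, 0, 0, 7.6, 0.1, 11.8, 0], [-0.1, 0, 0.1, 7.6, 0, 11.8, 0], [0, -0.1, 0, 7.5, 0, 11.8, 0], [0, 0, 0, 7.6, 0.1, 11.8, 0], [0, 0, 0.1, 7.6, 0, 11.7, 0], [0, 0, 0, 7.5, 0, 11.8, 0], [0, 0, 0, 7.6, 0, 11.8, 0]]
```

View pics/wrist15.png

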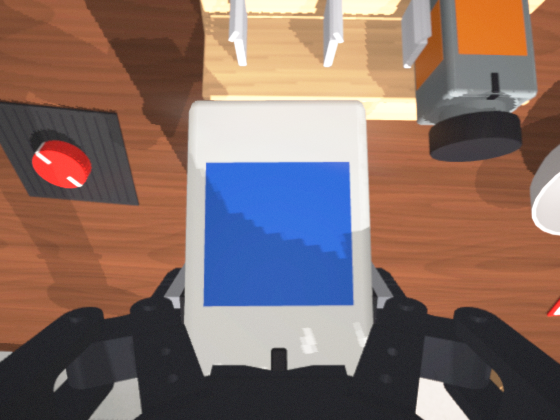

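Emit:
step_arm --pt "0 0 0 6.9 1.7 11.7 0" --pt "0 0 0.1 7.6 0 11.8 0" --pt "0 0 0 7.5 0.1 11.7 0" --pt "0 0 0 7.6 0 11.8 0" --pt "-0.1 0 0.1 7.6 0 11.8 0" --pt "0 -0.1 0 7.5 0 11.8 0" --pt "0 0 0 7.6 0.1 11.8 0" --pt "0 0 0.1 7.6 0 11.7 0" --pt "0 0 0 3.8 0 5.9 0" --pt "0 0 0 0 0 0 0"

```text
t: 22.65
tcp_pos: [565.3, 47.8, 137.1]
orientation: [0.959, 0.024, -0.283, 0.007]
force: [-0.6, 0.9, -1.3]
gripper_width: 59.6
```

```bash
python3 st.py
python3 - <<'E'
from pour import *
p0,R0=cur();g=G()
rv=R.from_matrix(R0.T@g['R']).as_rotvec()
print(p0,g['p'],np.degrees(rv))
q,p,Rc=prows([(p0+(g['p']+[0,0,2]-p0)*np.array([min(1,k/4),min(1,k/4),k/8]),R0@R.from_rotvec(min(1,k/4)*rv).as_matrix()) for k in range(1,9)],0)
E
```

```text
t 22.65 rot [ -4.18 -67.83  -5.98] disp [19.1  0.5 -9.8] Ftool [ 0.3 -0.9  1.4] Mtool [-0.01  0.7   0.02] j [-0.32  0.67  0.33  1.3  -0.18  1.79 -1.51] w 59.6
[565.27628543  47.8268128  137.0581947 ] [566.34661688  50.18480046  77.26239983] [-0.06191093  0.15814897 -0.22708447]
maxturn 0.1 maxshift 6.1 ikerr 0.0 dq/row [0.001 0.007 0.002 0.005 0.001 0.012 0.001] q [-0.32  0.72  0.32  1.33 -0.19  1.69 -1.5 ] end [566.4  50.2  79.3]
[[0, 0, -0.1, 4.2, -0.6, 5.9, 0], [0, 0.1, 0, 4.2, -0.6, 5.9, 0], [0, 0, -0.1, 4.1, -0.5, 5.9, 0], [-0.1, 0.1, 0, 4.2, -0.6, 5.9, 0], [0, 0, 0, 3.9, 0, 6.1, 0], [0, 0, 0, 3.9, 0, 6.1, 0], [0, 0, 0, 3.9, 0, 6.1, 0], [0, 0, 0, 3.9, 0, 6, 0]]
```

Emit:
step_arm --pt "0 0 -0.1 4.2 -0.6 5.9 0" --pt "0 0.1 0 4.2 -0.6 5.9 0" --pt "0 0 -0.1 4.1 -0.5 5.9 0" --pt "-0.1 0.1 0 2.2 -0.6 2.9 0" --pt "0 0 0 0 0 0 0" --pt "0 0 0 0 0 0 0"

```text
t: 23.15
tcp_pos: [567.3, 50.3, 114.0]
orientation: [0.96, 0.026, -0.28, 0.007]
force: [-0.4, 0.6, -1.2]
gripper_width: 59.3
```

```bash
python3 st.py
python3 - <<'E'
from pour import *
snap('wrist','16')
p0,R0=cur();g=G()
rv=R.from_matrix(R0.T@g['R']).as_rotvec()
print(p0,g['p'],np.degrees(rv))
q,p,Rc=prows([(p0+(g['p']+[0,0,1]-p0)*np.array([min(1,k/3),min(1,k/3),k/7]),R0@R.from_rotvec(min(1,k/3)*rv).as_matrix()) for k in range(1,8)],0)
E
```

```text
t 23.15 rot [ -4.11 -67.45  -6.24] disp [ 7.4 -0.4 10.4] Ftool [ 0.4 -0.6  1.2] Mtool [-0.05  0.68 -0.02] j [-0.32  0.69  0.32  1.31 -0.18  1.74 -1.51] w 59.3
[567.5198124   50.17533401 114.25965217] [566.34661688  50.18480046  77.26239983] [ 0.03269336 -0.25556253 -0.01713346]
maxturn 0.1 maxshift 4.6 ikerr 0.0 dq/row [0.    0.005 0.001 0.004 0.001 0.008 0.001] q [-0.32  0.72  0.32  1.33 -0.19  1.69 -1.5 ] end [566.4  50.2  78.3]
[[0, -0.1, 0, 2.4, 0, 4.5, 0], [0, -0.1, 0, 2.5, 0, 4.6, 0], [0, -0.1, 0, 2.4, -0.1, 4.5, 0], [0, 0, 0, 2.8, 0, 4.3, 0], [0, 0, 0, 2.8, 0, 4.4, 0], [0, 0, 0, 2.8, 0, 4.3, 0], [0, 0, 0, 2.8, 0, 4.3, 0]]
```

View pics/wrist16.png

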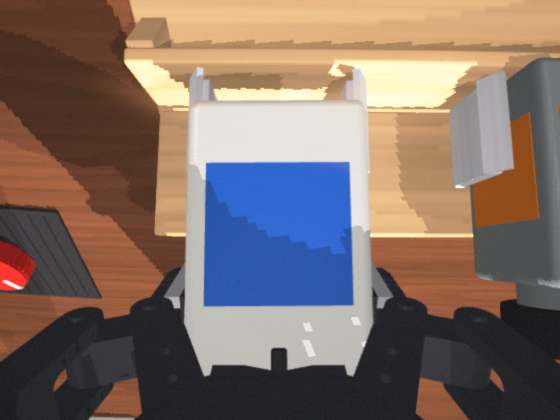

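Emit:
step_arm --pt "0 -0.1 0 2.4 0 4.5 0" --pt "0 -0.1 0 2.5 0 4.6 0" --pt "0 0 0 2.4 0 4.5 0" --pt "0 0 0 2.8 0 4.3 0" --pt "0 0 0 2.8 0 4.4 0" --pt "0 0 0 2.8 0 4.3 0" --pt "0 0 0 2.8 0 4.3 0" --pt "0 0 0 0 0 0 0"

```text
t: 23.87
tcp_pos: [566.3, 50.0, 77.6]
orientation: [0.959, 0.025, -0.282, 0.008]
force: [-0.4, 0.2, -1.6]
gripper_width: 59.2
```

```bash
python3 st.py
python3 - <<'E'
from pour import *
p0,R0=cur();g=G()
rv=R.from_matrix(R0.T@g['R']).as_rotvec()
print(p0,g['p'],np.degrees(rv),manip.state()['force'], 'tub frame err',tubR().T@(p0-g['p']))
E
```

```text
t 23.87 rot [ -4.14 -67.65  -6.21] disp [-14.1   2.5  39.6] Ftool [ 0.5 -0.2  1.6] Mtool [-0.04  0.7  -0.01] j [-0.32  0.72  0.32  1.34 -0.19  1.69 -1.5 ] w 59.2
[566.32813422  50.02878249  77.55861631] [566.34661688  50.18480046  77.26239983] [ 0.03232082 -0.02364789 -0.03192693] [-0.41686244  0.213399   -1.62955098] tub frame err [ 0.14809477 -0.15483685  0.25791648]
```

Emit:
step_arm --pt "0 0 0 0.4 0 0.6 0" --pt "0 0 0 0 0 0 1" --pt "0 0 0 0 0 0 1" --pt "0 0 0 0 0 0 1" --pt "0 0 0 0 0 -6 1" --pt "0 0 0 0 0 -20 1" --pt "0 0 0 0 0 -35 1" --pt "0 0 0 0 0 -40 1" --pt "0 0 0 0 0 -15 1"

```text
t: 24.62
tcp_pos: [631.9, 53.5, 179.7]
orientation: [0.96, 0.026, -0.278, 0.008]
force: [0.4, 0.3, 1.0]
gripper_width: 85.3
```

```bash
python3 st.py
python3 - <<'E'
from pour import *
snap('wrist','17')
E
```

```text
t 24.62 rot [ -4.12 -67.25  -6.26] disp [ 97.4 -11.3  -6.5] Ftool [-0.2 -0.3 -1.1] Mtool [ 0.02  0.59 -0.02] j [-0.28  0.78  0.33  1.02 -0.2   1.94 -1.51] w 85.3
```

View pics/wrist17.png

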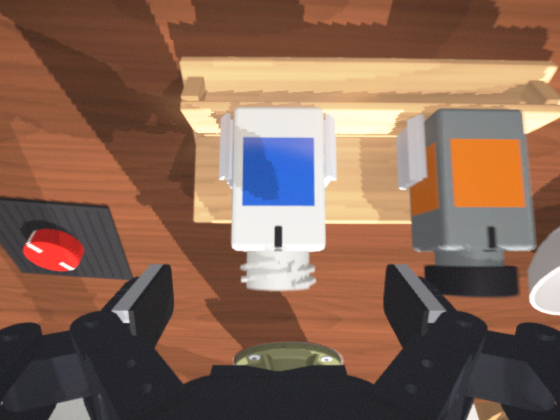

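Run:
```python
from jp import *
q0=manip.state()['joints']
a=np.radians(205);Rd=fromxz(np.array([np.cos(a),np.sin(a),0]),np.array([0,0,-1.]))
qe,e,_=ik(np.array([402.6,311.8,80]),Rd,np.r_[-.5,.18,-.2,1.98,.05,1.0,1.25]);print(qe.round(2),e)
qm=(q0+qe)/2;pm,Mm=fk(qm,P);qm,e,_=ik(pm*[1,1,0]+[20,0,230],Mm,qm);print(pm,qm.round(2),e)
jrows(q0,qm,15,1);jrows(qm,qe,15,1)
```

```text
[-0.51  0.17 -0.21  1.96  0.04  1.02  1.26] 6.191608462130072e-06
[548.33709169 196.0685474  126.20985006] [-0.39  0.45  0.07  1.32 -0.08  1.68 -0.13] 8.120680165949892e-05
maxturn 6.6 maxshift 10.6 jspeed/row 0.092
[[-0.2, 0.9, -6.4, -3.6, -9.3, -1.6, 1], [-0.3, 0.9, -6.4, -2.7, -9.8, -1.5, 1], [-0.4, 0.9, -6.4, -1.7, -10.1, -1.6, 1], [-0.5, 0.9, -6.5, -0.7, -10.4, -1.5, 1], [-0.5, 0.7, -6.5, 0.4, -10.6, -1.6, 1], [-0.7, 0.7, -6.4, 1.4, -10.6, -1.5, 1], [-0.8, 0.7, -6.5, 2.5, -10.5, -1.5, 1], [-0.8, 0.5, -6.6, 3.6, -10.4, -1.5, 1], [-0.9, 0.5, -6.5, 4.6, -10, -1.6, 1], [-1, 0.4, -6.5, 5.6, -9.6, -1.5, 1]] [596. 148. 213.]
[[-1, 0.3, -6.6, 6.7, -9.1, -1.6, 1], [-1, 0.1, -6.6, 7.5, -8.5, -1.7, 1], [-1, 0.1, -6.6, 8.4, -7.7, -1.6, 1], [-1.1, -0.1, -6.6, 9.2, -6.9, -1.7, 1], [-1.1, -0.1, -6.6, 9.9, -6, -1.7, 1]] [568. 196. 230.]
maxturn 7.1 maxshift 12.7 jspeed/row 0.092
[[-1.1, -0.3, -6.6, 11.1, -2.2, 12.2, 1], [-1, -0.4, -6.7, 11.4, -1.7, 12.1, 1], [-1, -0.5, -6.8, 11.7, -1.1, 12, 1], [-1, -0.6, -6.7, 12, -0.5, 12, 1], [-0.9, -0.7, -6.8, 12.2, 0.1, 11.8, 1], [-0.8, -0.7, -6.8, 12.4, 0.8, 11.7, 1], [-0.8, -0.9, -6.9, 12.6, 1.5, 11.6, 1], [-0.6, -1, -6.9, 12.6, 2.3, 11.3, 1], [-0.6, -1, -7, 12.7, 3.2, 11.1, 1], [-0.6, -1.1, -6.9, 12.6, 4, 10.9, 1]] [468. 284. 127.]
[[-0.4, -1.1, -7, 12.5, 4.8, 10.6, 1], [-0.3, -1.1, -7.1, 12.3, 5.7, 10.3, 1], [-0.2, -1.2, -7.1, 12.1, 6.5, 10.1, 1], [-0.1, -1.2, -7.1, 11.7, 7.5, 9.7, 1], [-0, -1.2, -7.1, 11.3, 8.2, 9.4, 1]] [403. 312.  80.]
```

Emit:
step_arm --pt "-0.2 0.9 -6.4 -3.6 -9.3 -1.6 1" --pt "-0.3 0.9 -6.4 -2.7 -9.8 -1.5 1" --pt "-0.4 0.9 -6.4 -1.7 -10.1 -1.6 1" --pt "-0.5 0.9 -6.5 -0.7 -10.4 -1.5 1" --pt "-0.5 0.7 -6.5 0.4 -10.6 -1.6 1" --pt "-0.7 0.7 -6.4 1.4 -10.6 -1.5 1" --pt "-0.8 0.7 -6.5 2.5 -10.5 -1.5 1" --pt "-0.8 0.5 -6.6 3.6 -10.4 -1.5 1" --pt "-0.9 0.5 -6.5 4.6 -10 -1.6 1" --pt "-1 0.4 -6.5 5.6 -9.6 -1.5 1"

```text
t: 25.5
tcp_pos: [591.7, 148.6, 208.2]
orientation: [0.81, 0.551, -0.176, -0.093]
force: [-0.0, 0.3, -0.0]
gripper_width: 85.3
```

Emit:
step_arm --pt "-1 0.3 -6.6 6.7 -9.1 -1.6 1" --pt "-1 0.1 -6.6 7.5 -8.5 -1.7 1" --pt "-1 0.1 -6.6 8.4 -7.7 -1.6 1" --pt "-1.1 -0.1 -6.6 9.2 -6.9 -1.7 1" --pt "-1.1 -0.1 -6.6 9.9 -6 -1.7 1"

```text
t: 25.92
tcp_pos: [564.4, 196.5, 225.1]
orientation: [0.624, 0.766, -0.115, -0.103]
force: [0.5, 0.5, 0.8]
gripper_width: 85.4
```

Emit:
step_arm --pt "-1.1 -0.3 -6.6 11.1 -2.2 12.2 1" --pt "-1 -0.4 -6.7 11.4 -1.7 12.1 1" --pt "-1 -0.5 -6.8 11.7 -1.1 12 1" --pt "-1 -0.6 -6.7 12 -0.5 12 1" --pt "-0.9 -0.7 -6.8 12.2 0.1 11.8 1" --pt "-0.8 -0.7 -6.8 12.4 0.8 11.7 1" --pt "-0.8 -0.9 -6.9 12.6 1.5 11.6 1" --pt "-0.6 -1 -6.9 12.6 2.3 11.3 1" --pt "-0.6 -1 -7 12.7 3.2 11.1 1" --pt "-0.6 -1.1 -6.9 12.6 4 10.9 1"

```text
t: 26.75
tcp_pos: [462.4, 284.7, 122.5]
orientation: [0.088, 0.995, -0.02, -0.052]
force: [-0.6, -0.8, 1.0]
gripper_width: 85.1
```

Emit:
step_arm --pt "-0.4 -1.1 -7 12.5 4.8 10.6 1" --pt "-0.3 -1.1 -7.1 12.3 5.7 10.3 1" --pt "-0.2 -1.2 -7.1 12.1 6.5 10.1 1" --pt "-0.1 -1.2 -7.1 11.7 7.5 9.7 1" --pt "0 -1.2 -7.1 11.3 8.2 9.4 1" --pt "0 0 0 0 0 0 1"

```text
t: 27.25
tcp_pos: [393.1, 312.0, 74.8]
orientation: [-0.219, 0.976, 0.0, -0.007]
force: [-0.7, 0.8, -0.1]
gripper_width: 85.3
```

```bash
python3 st.py
python3 - <<'E'
from jp import *
snap('wrist','18')
a=np.radians(205);Rd=fromxz(np.array([np.cos(a),np.sin(a),0]),np.array([0,0,-1.]))
p0,R0=cur();print(p0,'to rel pose in tool',(R0.T@(np.array([402.6,311.8,0.6])-p0)).round(1),np.degrees(R.from_matrix(R0.T@Rd).as_rotvec()).round(2))
E
```

```text
t 27.25 rot [-47.76  -6.26 144.32] disp [-178.2 -250.1  -49.5] Ftool [0.3 1.  0.1] Mtool [-0.04  0.04  0.01] j [-0.32  0.18 -0.43  1.97  0.08  1.02  1.22] w 85.3
[395.6879459  311.78274673  75.85395455] to rel pose in tool [-7.1 -3.1 75.2] [ 0.19 -0.65 -0.12]
```

View pics/wrist18.png

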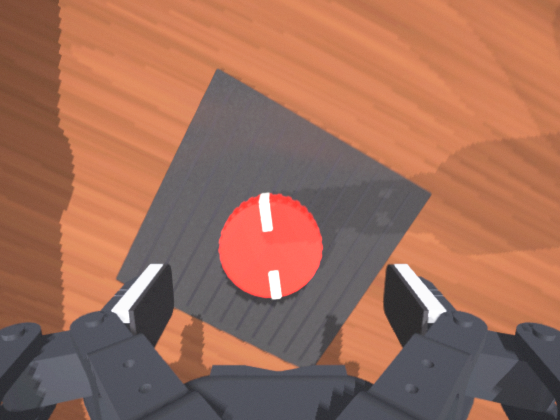

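Emit:
step_arm --pt "0 -0.2 0 -2 -0.8 8 1" --pt "0 -0.2 0 -2 -0.8 12 1" --pt "0 -0.2 0 -2 -0.8 14 1" --pt "0 0 0 -1 -0.6 14 1" --pt "0 0 0 0 0 12 1" --pt "0 0 0 0 0 7 1" --pt "0 0 0 0 0 3 1" --pt "0 0 0 0 0 0 1"

```text
t: 27.97
tcp_pos: [405.3, 312.3, 5.8]
orientation: [-0.214, 0.977, 0.002, -0.0]
force: [-1.4, 0.2, 0.5]
gripper_width: 85.5
```

```bash
python3 st.py
python3 - <<'E'
from jp import *
a=np.radians(205);Rd=fromxz(np.array([np.cos(a),np.sin(a),0]),np.array([0,0,-1.]))
p0,R0=cur();print(p0,'to rel pose in tool',(R0.T@(np.array([402.6,311.8,0.6])-p0)).round(1),np.degrees(R.from_matrix(R0.T@Rd).as_rotvec()).round(2))
E
```

```text
t 27.97 rot [-46.91  -6.37 145.14] disp [-207.5 -246.1   14. ] Ftool [ 1.2  0.8 -0.5] Mtool [ 0.03  0.   -0.01] j [-0.34  0.29 -0.4   2.01  0.14  0.87  1.18] w 85.5
[405.27786618 312.27548617   5.81775496] to rel pose in tool [2.6 0.7 5.2] [ 0.23  0.02 -0.24]
```

Emit:
step_arm --pt "0.2 0 -0.2 1.3 0.4 2 1" --pt "0 0 0 1.3 0.3 2 1" --pt "0 0 0 0 0 0 1" --pt "0 0 0 0 0 0 0" --pt "0 0 0 0 0 0 0" --pt "0 0 0 0 0 0 0" --pt "0 0 0 0 0 0 0" --squeeze 60

```text
t: 28.55
tcp_pos: [403.1, 312.5, 3.5]
orientation: [-0.217, 0.976, 0.001, 0.001]
force: [-0.8, -0.5, 5.4]
gripper_width: 58.4
```

```bash
python3 st.py
python3 - <<'E'
from jp import *
snap('wrist','19')
a=np.radians(205);Rd=fromxz(np.array([np.cos(a),np.sin(a),0]),np.array([0,0,-1.]))
p0,R0=cur();print(p0,'to rel pose in tool',(R0.T@(np.array([402.6,311.8,0.6])-p0)).round(1),np.degrees(R.from_matrix(R0.T@Rd).as_rotvec()).round(2))
E
```

```text
t 28.55 rot [-46.6   -6.25 144.94] disp [-210.6 -246.1   14.6] Ftool [ 0.9 -0.1 -5.4] Mtool [0.11 0.25 0.  ] j [-0.35  0.29 -0.41  2.01  0.15  0.86  1.17] w 58.4
[403.10650625 312.4718637    3.49472084] to rel pose in tool [ 0.8 -0.4  2.9] [0.03 0.15 0.01]
```

View pics/wrist19.png

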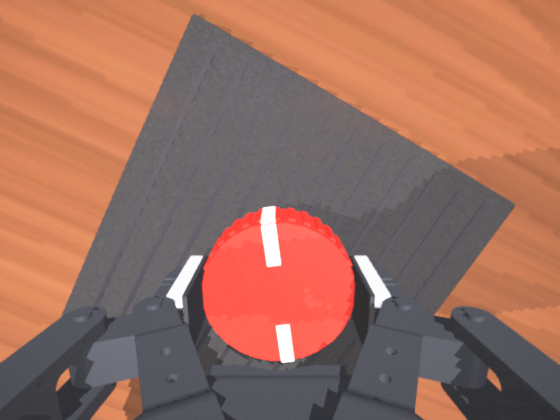

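```bash
cat > cap2.py <<'E'
from pour import *
Rref=R.from_quat([-0.073,0.951,-0.007,0.302]).as_matrix(); pref=np.array([545.4,50.4,128.9])
pin=pref-Rref@np.array([0.8,0,2.9])
E
python3 - <<'E'
from cap2 import *
p0,R0=cur()
T=tubR();print('axis check',Rref[:,2],-T[:,2]); 
Rr=fromxz(Rref[:,0],-T[:,2])
pre=pin-Rref[:,2]*14
mid=np.array([472,175,195.]);rv=R.from_matrix(R0.T@Rref).as_rotvec();print(np.degrees(rv),pre)
ps=[(p0+[0,0,8],R0),(p0+[0,0,30],R0)]
for k in range(1,11):
    f=k/10;ps.append((ps[1][0]*(1-f)+mid*f,R0@R.from_rotvec(rv*f*.6).as_matrix()))
q,p,Rc=prows(ps,0)
ps=[]
for k in range(1,9):
    f=k/8;ps.append((mid*(1-f)+pre*f,R0@R.from_rotvec(rv*(.6+.4*f)).as_matrix()))
q,p,Rc=prows(ps,0,q,p,Rc)
E
```

```text
axis check [ 0.57486091  0.03074777 -0.81767323] [ 0.57279037  0.03001867 -0.81915204]
[  8.4773661  -34.09600572  15.70037238] [536.33054947  49.9947094  143.17693268]
maxturn 2.1 maxshift 22.0 ikerr 0.0 dq/row [0.018 0.054 0.019 0.023 0.02  0.044 0.016] q [-0.19 -0.22 -0.28  2.14  0.09  0.87  1.33] end [472. 175. 195.]
[[0, 0, 0, 0, 0, -8, 0], [0, 0, 0, -0.1, 0, -22, 0], [0.5, -2, 0.9, -0.4, -15.3, -16.2, 0], [0.5, -2.1, 1, -1.3, -15.5, -15.9, 0], [0.5, -2, 0.9, -2.2, -15.6, -15.8, 0], [0.5, -2.1, 1, -2.9, -15.7, -15.6, 0], [0.5, -2, 0.9, -3.7, -15.8, -15.3, 0], [0.6, -2.1, 0.9, -4.6, -15.8, -15, 0], [0.5, -2, 1, -5.3, -16, -14.7, 0], [0.5, -2.1, 0.9, -6.1, -15.9, -14.4, 0]]
[[0.5, -2, 1, -6.9, -16, -13.9, 0], [0.5, -2.1, 0.9, -7.7, -15.9, -13.6, 0]]
maxturn 1.7 maxshift 16.8 ikerr 0.0 dq/row [0.015 0.011 0.025 0.031 0.007 0.064 0.017] q [-0.08 -0.23 -0.11  2.35  0.13  0.42  1.43] end [536.3  50.  143.2]
[[0.4, -1.7, 0.8, -0.8, -16.8, 8.3, 0], [0.4, -1.7, 0.8, -0.8, -16.7, 8.4, 0], [0.5, -1.7, 0.8, -0.9, -16.6, 8.6, 0], [0.4, -1.7, 0.8, -0.7, -16.6, 8.8, 0], [0.4, -1.7, 0.7, -0.8, -16.4, 8.9, 0], [0.4, -1.7, 0.8, -0.7, -16.4, 9, 0], [0.5, -1.7, 0.8, -0.6, -16.4, 9.1, 0], [0.4, -1.7, 0.8, -0.6, -16.2, 9.3, 0]]
```

Emit:
step_arm --pt "0 0 0 0 0 -8 0" --pt "0 0 0 0 0 -22 0" --pt "0.5 -2 0.9 -0.4 -15.3 -16.2 0" --pt "0.5 -2.1 1 -1.3 -15.5 -15.9 0" --pt "0.5 -2 0.9 -2.2 -15.6 -15.8 0" --pt "0.5 -2.1 1 -2.9 -15.7 -15.6 0" --pt "0.5 -2 0.9 -3.7 -15.8 -15.3 0" --pt "0.6 -2.1 0.9 -4.6 -15.8 -15 0" --pt "0.5 -2 1 -5.3 -16 -14.7 0" --pt "0.5 -2.1 0.9 -6.1 -15.9 -14.4 0"

```text
t: 29.43
tcp_pos: [457.9, 201.4, 163.1]
orientation: [-0.15, 0.978, -0.004, 0.149]
force: [0.4, -0.5, 0.4]
gripper_width: 57.9
```

Emit:
step_arm --pt "0.5 -2 1 -6.9 -16 -13.9 0" --pt "0.5 -2.1 0.9 -7.7 -15.9 -13.6 0" --pt "0 0 0 0 0 0 0"

```text
t: 29.68
tcp_pos: [473.3, 172.6, 197.7]
orientation: [-0.131, 0.974, -0.004, 0.187]
force: [0.0, 0.4, 0.4]
gripper_width: 58.3
```

```bash
python3 st.py
python3 - <<'E'
from cap2 import *
p0,R0=cur();print(p0)
pre=pin-Rref[:,2]*14;rv=R.from_matrix(R0.T@Rref).as_rotvec();ps=[]
for k in range(1,10):
    f=k/9;ps.append((p0*(1-f)+pre*f,R0@R.from_rotvec(rv*f).as_matrix()))
prows(ps,0)
E
```

```text
t 29.68 rot [-19.07  -2.54 160.08] disp [ -31.6 -123.6 -108.4] Ftool [-0.3  0.3 -0.4] Mtool [-0.09  0.37 -0.02] j [-0.18 -0.23 -0.29  2.14  0.08  0.87  1.33] w 58.3
[473.28081215 172.58222528 197.66617846]
maxturn 1.5 maxshift 14.6 ikerr 0.0 dq/row [0.013 0.01  0.022 0.028 0.006 0.057 0.015] q [-0.07 -0.23 -0.12  2.35  0.13  0.42  1.43] end [536.3  50.  143.2]
[[0.4, -1.5, 0.7, -0.6, -14.6, 7.6, 0], [0.3, -1.5, 0.7, -0.6, -14.5, 7.8, 0], [0.4, -1.4, 0.6, -0.5, -14.5, 7.9, 0], [0.3, -1.5, 0.7, -0.5, -14.4, 7.9, 0], [0.4, -1.5, 0.7, -0.5, -14.3, 8.1, 0], [0.4, -1.5, 0.7, -0.4, -14.3, 8.1, 0], [0.3, -1.4, 0.6, -0.4, -14.3, 8.3, 0], [0.4, -1.5, 0.7, -0.3, -14.2, 8.4, 0], [0.4, -1.5, 0.7, -0.3, -14.1, 8.4, 0]]
```

Emit:
step_arm --pt "0.4 -1.5 0.7 -0.6 -14.6 7.6 0" --pt "0.3 -1.5 0.7 -0.6 -14.5 7.8 0" --pt "0.4 -1.4 0.6 -0.5 -14.5 7.9 0" --pt "0.3 -1.5 0.7 -0.5 -14.4 7.9 0" --pt "0.4 -1.5 0.7 -0.5 -14.3 8.1 0" --pt "0.4 -1.5 0.7 -0.4 -14.3 8.1 0" --pt "0.3 -1.4 0.6 -0.4 -14.3 8.3 0" --pt "0.4 -1.5 0.7 -0.3 -14.2 8.4 0" --pt "0.4 -1.5 0.7 -0.3 -14.1 8.4 0" --pt "0 0 0 0 0 0 0"

```text
t: 30.52
tcp_pos: [532.9, 50.1, 136.1]
orientation: [-0.073, 0.952, -0.008, 0.296]
force: [0.5, -1.1, -0.5]
gripper_width: 58.3
```

```bash
python3 st.py
python3 - <<'E'
from cap2 import *
snap('wrist','20');snap('side','20')
im=cv2.imread('pics/side20.png');cv2.imwrite('pics/side20z.png',cv2.resize(im[150:260,210:340],None,fx=5,fy=5,interpolation=cv2.INTER_CUBIC))
p0,R0=cur();pre=pin-Rref[:,2]*14;print(p0,'err tool',(R0.T@(pre-p0)).round(1),np.degrees(R.from_matrix(R0.T@Rref).as_rotvec()).round(2))
E
```

```text
t 30.52 rot [-7.4000e-01  5.0000e-02  1.6716e+02] disp [ -8.1  -0.2 -27.5] Ftool [ 0.  -1.1  0.7] Mtool [-0.03  0.71  0.04] j [-0.06 -0.22 -0.12  2.35  0.13  0.41  1.43] w 58.3
[534.09007577  52.64346913 138.45021588] err tool [-4.1 -3.2 -2.7] [ 0.11 -0.49  0.21]
```

View pics/wrist20.png

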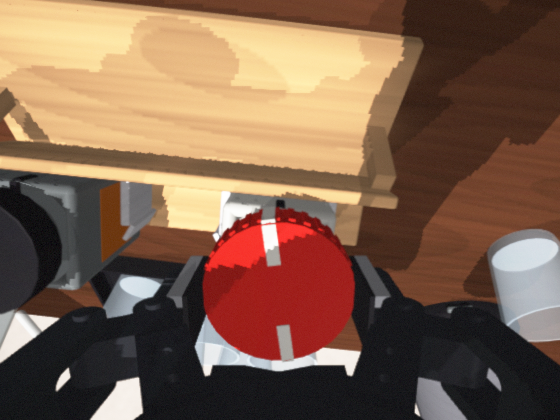

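View pics/side20z.png

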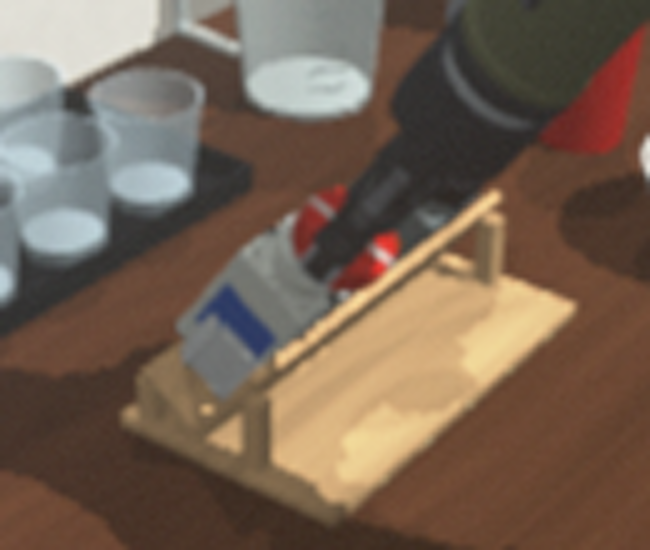

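Emit:
step_arm --pt "0 -0.2 0.1 -2 -1.5 -1.2 0" --pt "0 -0.2 0.1 -2 -1.5 -1.2 0" --pt "0 0 0 0 0 0 0" --pt "0 0 0 0 0 0 0" --pt "0 0 0 0 0 0 0"

```text
t: 31.03
tcp_pos: [537.2, 50.2, 144.0]
orientation: [-0.074, 0.95, -0.006, 0.302]
force: [0.2, -0.1, -0.1]
gripper_width: 58.4
```

```bash
python3 st.py
python3 - <<'E'
from cap2 import *
p0,R0=cur();pre=pin-Rref[:,2]*14;print(p0,'err tool',(R0.T@(pre-p0)).round(1),np.degrees(R.from_matrix(R0.T@Rref).as_rotvec()).round(2),manip.state()['qvel'].round(3))
E
```

```text
t 31.03 rot [  0.3   -0.22 167.2 ] disp [ -0.1  -1.  -31.6] Ftool [-0.  -0.1  0.2] Mtool [-0.08  0.64  0.02] j [-0.07 -0.23 -0.12  2.34  0.12  0.42  1.44] w 58.4
[537.17453923  50.21026036 144.02505645] err tool [ 1.2 -0.1  0.2] [0.1  0.07 0.03] [ 0.002  0.003 -0.001  0.005  0.001 -0.001 -0.001]
```

Emit:
step_arm --pt "0 0 0 0.6 0 3 0" --pt "0 0 0 0.5 0 4 0" --pt "0 0 0 0 0 4 0" --pt "0 0 0 0 0 3 0" --pt "0 0 0 0 0 0 0" --pt "0 0 0 0 0 0 0"

```text
t: 31.53
tcp_pos: [544.4, 50.2, 131.3]
orientation: [-0.073, 0.95, -0.006, 0.302]
force: [0.4, -0.3, 0.2]
gripper_width: 58.0
```

```bash
python3 st.py
python3 - <<'E'
from cap2 import *
p0,R0=cur();print(p0,'err tool',(R0.T@(pin-p0)).round(1),np.degrees(R.from_matrix(R0.T@Rref).as_rotvec()).round(2),manip.state()['qvel'].round(3))
E
```

```text
t 31.53 rot [  0.24  -0.19 167.23] disp [ -1.5  -0.4 -17. ] Ftool [-0.4 -0.4 -0. ] Mtool [-0.11  0.46  0.03] j [-0.06 -0.19 -0.12  2.34  0.14  0.38  1.42] w 58.0
[544.38818315  50.15933066 131.31416266] err tool [-0.3  0.2 -0.3] [0.09 0.03 0.01] [ 0.001 -0.008  0.001 -0.    -0.001  0.007  0.002]
```

Emit:
step_arm --pt "0 0 0 0 0 1 0" --pt "0 0 0 0 0 1 0" --pt "0 0 0 0 0 1 0" --pt "0 0 0 0 0 0 0"

```text
t: 31.87
tcp_pos: [546.4, 50.1, 129.5]
orientation: [-0.073, 0.95, -0.006, 0.303]
force: [1.7, -0.7, 1.0]
gripper_width: 58.0
```

```bash
cat > s2.py <<'E'
from cap2 import *
s=manip.state();p0,R0=cur();print('t',round(float(s['t']),2),'from pin (tool)',(Rref.T@(p0-pin)).round(1),'rot',np.degrees(R.from_matrix(Rref.T@R0).as_rotvec()).round(2),'F',(R0.T@s['force']).round(1),'M',(R0.T@s['ft_torque']).round(2),'j7',round(float(s['joints'][6]),2),'w',round(float(s['gripper_width']),1))
E
python3 s2.py
```

```text
t 31.87 from pin (tool) [-0.3 -0.5  2.9] rot [-0.07 -0.1   0.01] F [-1.8 -1.   0.2] M [0.14 0.23 0.01] j7 1.42 w 58.0
```

Emit:
step_arm --pt "0 0 5 0 0.1 0.8 0" --pt "0 0 6 0 0.1 0.6 0" --pt "0 0 6 0 0.1 0.4 0" --pt "0 0 6 0 0.1 0.3 0" --pt "0 0 6 0 0.1 0.3 0" --pt "0 0 6 0 0.1 0.3 0"

```text
t: 32.37
tcp_pos: [547.8, 50.8, 127.2]
orientation: [0.218, 0.928, 0.086, 0.29]
force: [1.2, -0.5, 1.0]
gripper_width: 58.0
```

```bash
python3 s2.py
```

```text
t 32.37 from pin (tool) [-0.2  0.1  5.7] rot [-0.1  -0.05 35.3 ] F [-1.6  0.3 -0.1] M [ 0.18  0.23 -0.02] j7 0.85 w 58.0
```

Emit:
step_arm --pt "0 0 7 0 0.1 0.3 0" --pt "0 0 7 0 0.1 0.3 0" --pt "0 0 7 0 0.1 0.3 0" --pt "0 0 7 0 0.1 0.3 0" --pt "0 0 7 0 0.1 0.3 0" --pt "0 0 7 0 0.1 0.2 0" --pt "0 0 7 0 0.1 0.3 0" --pt "0 0 7 0 0.1 0.2 0" --pt "0 0 7 0 0.1 0.3 0" --pt "0 0 7 0 0.1 0.3 0"

```text
t: 33.2
tcp_pos: [549.9, 51.6, 125.3]
orientation: [0.711, 0.635, 0.237, 0.188]
force: [0.9, 0.4, 0.4]
gripper_width: 57.9
```

```bash
python3 s2.py
python3 - <<'E'
from h import *
snap('wrist','21')
E
```

```text
t 33.2 from pin (tool) [-1.   0.8  8.5] rot [-1.3000e-01  4.0000e-02  1.0533e+02] F [0.5 0.9 0.2] M [ 0.24  0.15 -0.04] j7 -0.28 w 57.9
```

View pics/wrist21.png

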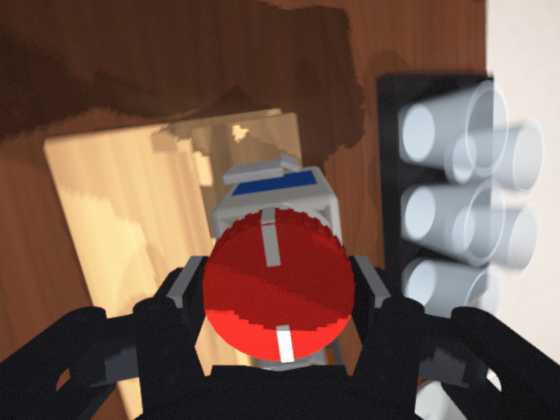

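Emit:
step_arm --pt "0 0 7 0 0.1 0.3 0" --pt "0 0 7 0 0.1 0.3 0" --pt "0 0 7 0 0.1 0.3 0" --pt "0 0 7 0 0.1 0.3 0" --pt "0 0 7 0 0.1 0.3 0" --pt "0 0 7 0 0.1 0.2 0" --pt "0 0 7 0 0.1 0.3 0" --pt "0 0 7 0 0.1 0.2 0" --pt "0 0 7 0 0.1 0.3 0" --pt "0 0 7 0 0.1 0.3 0"

```text
t: 34.08
tcp_pos: [552.2, 50.6, 123.5]
orientation: [0.946, 0.113, 0.302, 0.019]
force: [0.4, -0.8, 1.8]
gripper_width: 57.9
```

```bash
python3 s2.py
```

```text
t 34.08 from pin (tool) [-1.6 -0.4 11.3] rot [-1.1000e-01  8.0000e-02  1.7519e+02] F [ 1.1  1.1 -1.3] M [-0.07 -0.37 -0.01] j7 -1.37 w 57.9
```

Emit:
step_arm --pt "0 0 4 0 0 0.15 0" --pt "0 0 4 0 0 0.15 0" --pt "0 0 4 0 0 0.1 0" --pt "0 0 3 0 0 0.1 0" --pt "0 0 2 0 0 0 0" --pt "0 0 0 0 0 0 0"

```text
t: 34.58
tcp_pos: [552.3, 50.7, 122.9]
orientation: [0.953, -0.026, 0.301, -0.025]
force: [1.5, -0.1, 1.2]
gripper_width: 58.1
```

```bash
python3 s2.py
```

```text
t 34.58 from pin (tool) [-1.3 -0.3 11.8] rot [ 5.0000e-02 -9.0000e-02 -1.6808e+02] F [ 1.9 -0.1 -0.1] M [-0.14 -0.33  0.04] j7 -1.62 w 58.1
```

Emit:
step_arm --pt "0 0 2 0 0 0.1 0" --pt "0 0 2 0 0 0.1 0" --pt "0 0 2 0 0 0 0" --pt "0 0 0 0 0 0 0"

```text
t: 34.92
tcp_pos: [552.8, 50.8, 123.0]
orientation: [0.95, -0.076, 0.3, -0.041]
force: [0.4, -0.0, 0.8]
gripper_width: 58.3
```

```bash
python3 s2.py
python3 - <<'E'
from h import *
snap('wrist','22')
E
```

```text
t 34.92 from pin (tool) [-1.9 -0.3 11.9] rot [ 1.2000e-01 -1.0000e-01 -1.6211e+02] F [ 0.8 -0.1 -0.4] M [-0.16 -0.14 -0.12] j7 -1.71 w 58.3
```

View pics/wrist22.png

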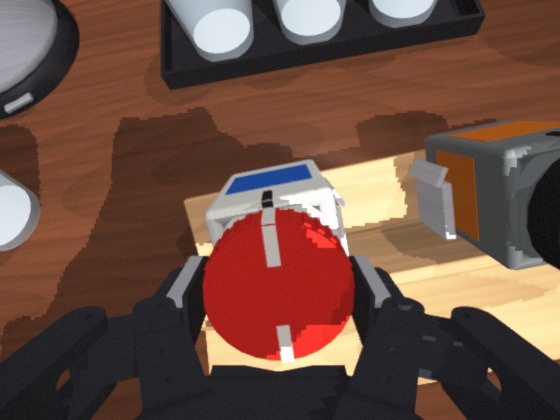

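Emit:
step_arm --pt "0 0 2 0 0 0.1 0" --pt "0 0 2 0 0 0 0" --pt "0 0 0 0 0 0 0"

```text
t: 35.22
tcp_pos: [553.6, 50.6, 123.7]
orientation: [0.947, -0.109, 0.299, -0.051]
force: [1.7, -1.0, 2.6]
gripper_width: 58.2
```

```bash
python3 s2.py
```

```text
t 35.22 from pin (tool) [-2.9 -0.6 11.8] rot [ 2.600e-01 -9.000e-02 -1.581e+02] F [ 3.1  0.2 -1.2] M [-0.36  0.31 -0.16] j7 -1.77 w 58.2
```

Emit:
step_arm --pt "0 0 2 0 0 0.2 0" --pt "0 0 2 0 0 0.2 0" --pt "0 0 0 0 0 0 0"

```text
t: 35.47
tcp_pos: [554.7, 50.4, 124.4]
orientation: [0.942, -0.142, 0.298, -0.061]
force: [2.2, -2.0, 4.8]
gripper_width: 58.1
```

```bash
python3 s2.py
python3 - <<'E'
from h import *
snap('wrist','23')
snap('scene','23');im=cv2.imread('pics/scene23.png');cv2.imwrite('pics/scene23z.png',cv2.resize(im[170:285,190:330],None,fx=5.5,fy=5.5,interpolation=cv2.INTER_CUBIC))
E
```

```text
t 35.47 from pin (tool) [-4.1 -1.  12. ] rot [ 4.3000e-01 -8.0000e-02 -1.5412e+02] F [ 4.9  0.4 -2.7] M [-0.38  0.69 -0.28] j7 -1.83 w 58.1
```

View pics/wrist23.png

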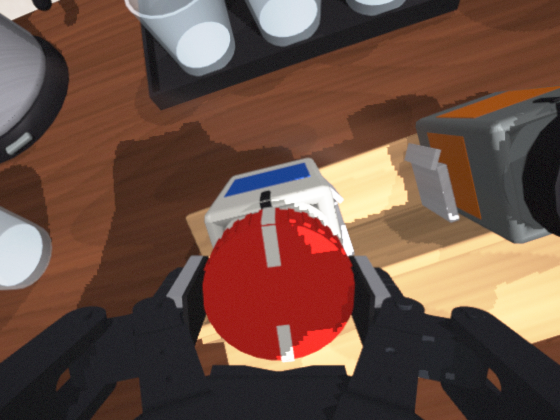

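View pics/scene23z.png

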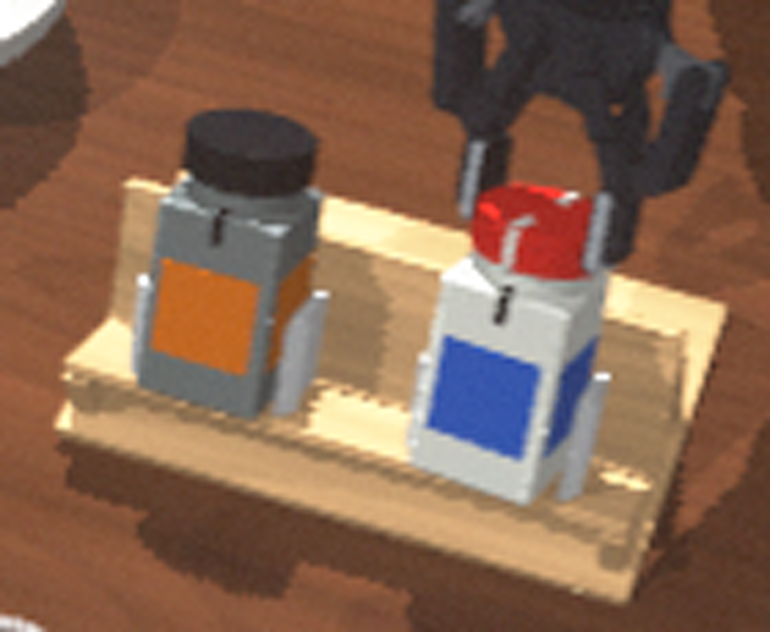

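Emit:
step_arm --pt "0 0 2 0 0 0.2 0" --pt "0 0 2 0 0 0.2 0" --pt "0 0 0 0 0 0 0"

```text
t: 35.82
tcp_pos: [555.6, 50.6, 124.8]
orientation: [0.936, -0.174, 0.297, -0.072]
force: [1.0, -2.4, 8.3]
gripper_width: 58.2
```

```bash
python3 s2.py
python3 - <<'E'
from h import *
snap('wrist','24')
im=cv2.imread('pics/wrist24.png');cv2.imwrite('pics/wrist24z.png',cv2.resize(im[150:380,180:380],None,fx=2.6,fy=2.6,interpolation=cv2.INTER_CUBIC))
E
```

```text
t 35.82 from pin (tool) [-5.1 -0.9 12.1] rot [ 5.3000e-01 -9.0000e-02 -1.5018e+02] F [ 6.  -0.  -6.2] M [-0.35  0.87 -0.39] j7 -1.89 w 58.2
```

View pics/wrist24z.png

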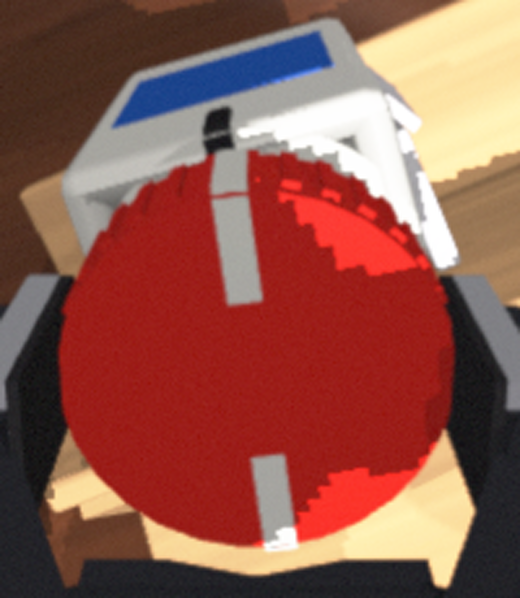

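Emit:
step_arm --pt "0 0 -3 0.7 0 0 0" --pt "0 0 -3 0.7 0 0 0" --pt "0 0 -3 0.7 0 0 0" --pt "0 0 -3 0.7 0 0 0" --pt "0 0 -2 0.4 0 0 0" --pt "0 0 0 0 0 0 0"

```text
t: 36.37
tcp_pos: [555.0, 50.3, 123.5]
orientation: [0.952, -0.058, 0.3, -0.035]
force: [-4.9, -0.8, 7.7]
gripper_width: 58.3
```

```bash
python3 s2.py
python3 - <<'E'
from h import *
snap('wrist','25')
im=cv2.imread('pics/wrist25.png');cv2.imwrite('pics/wrist25z.png',cv2.resize(im[150:380,180:380],None,fx=2.6,fy=2.6,interpolation=cv2.INTER_CUBIC))
E
```

```text
t 36.37 from pin (tool) [-3.8 -1.1 12.8] rot [-6.0000e-02 -1.4000e-01 -1.6425e+02] F [ 0.5  0.4 -9.2] M [-0.22 -0.47  0.01] j7 -1.68 w 58.3
```

View pics/wrist25z.png

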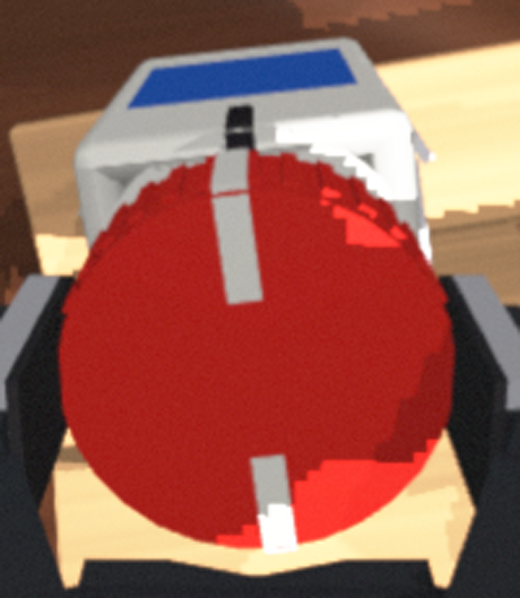

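Emit:
step_arm --pt "0 0 0 1 0.2 -0.3 0" --pt "0 0 0 1 0.2 -0.3 0" --pt "0 0 0 0.5 0.2 -0.2 0" --pt "0 0 0 0 0 0 0"

```text
t: 36.75
tcp_pos: [556.4, 49.3, 125.0]
orientation: [0.952, -0.059, 0.299, -0.036]
force: [0.6, 0.6, -0.1]
gripper_width: 58.0
```

```bash
python3 s2.py
python3 - <<'E'
from h import *
snap('wrist','26')
a=[cv2.resize(cv2.imread(f'pics/wrist{k}.png')[150:380,180:380],None,fx=1.9,fy=1.9,interpolation=cv2.INTER_CUBIC) for k in (4,26)]
cv2.imwrite('pics/cmp26.png',np.hstack(a))
E
```

```text
t 36.75 from pin (tool) [-5.7 -2.3 12.4] rot [-9.0000e-02 -1.6000e-01 -1.6405e+02] F [ 0.3 -0.7  0.4] M [-0.08 -0.68  0.03] j7 -1.68 w 58.0
```

View pics/cmp26.png

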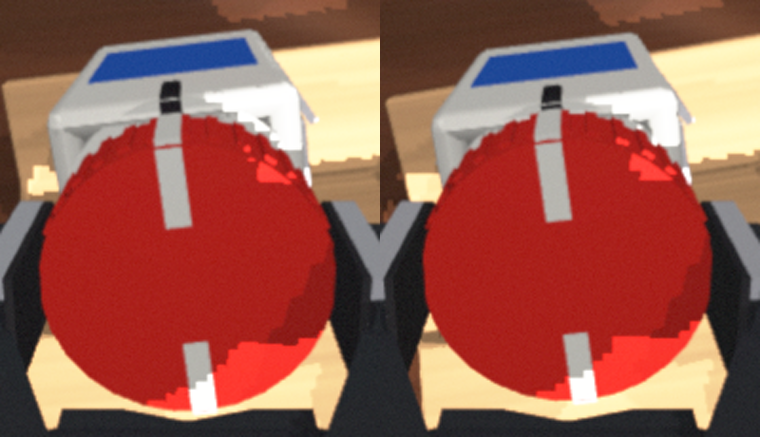

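Run:
```python
from cap2 import *
p0,R0=cur();t=pin+Rref@np.array([-1.3,-.3,12.0]);print((R0.T@(t-p0)).round(1), 'rot to straight', np.degrees(R.from_matrix(R0.T@(Rref@R.from_euler('z',193,degrees=True).as_matrix())).as_rotvec()).round(2))
```

```text
[-4.8 -0.7 -0.3] rot to straight [-0.1   0.06 -2.96]
```

Emit:
step_arm --pt "0 0 -0.8 -1.2 -0.2 0 0" --pt "0 0 -0.8 -1.2 -0.2 0 0" --pt "0 0 -0.8 -1.2 -0.2 0 0" --pt "0 0 -0.6 -1 -0.1 0 0" --pt "0 0 0 0 0 0 0"

```text
t: 37.22
tcp_pos: [553.2, 50.4, 123.1]
orientation: [0.953, -0.034, 0.301, -0.028]
force: [1.2, 1.2, -1.2]
gripper_width: 58.1
```

```bash
python3 s2.py
python3 - <<'E'
from h import *
snap('wrist','27');snap('scene','27')
a=[cv2.resize(cv2.imread(f'pics/wrist{k}.png')[150:380,180:380],None,fx=1.9,fy=1.9,interpolation=cv2.INTER_CUBIC) for k in (4,27)]
cv2.imwrite('pics/cmp27.png',np.hstack(a))
im=cv2.imread('pics/scene27.png');cv2.imwrite('pics/scene27z.png',cv2.resize(im[170:285,190:330],None,fx=5.5,fy=5.5,interpolation=cv2.INTER_CUBIC))
E
```

```text
t 37.22 from pin (tool) [-2.1 -0.8 12.1] rot [ 6.0000e-02 -1.3000e-01 -1.6705e+02] F [ 0.2 -1.2  1.7] M [-0.08 -0.64  0.03] j7 -1.63 w 58.1
```

View pics/cmp27.png

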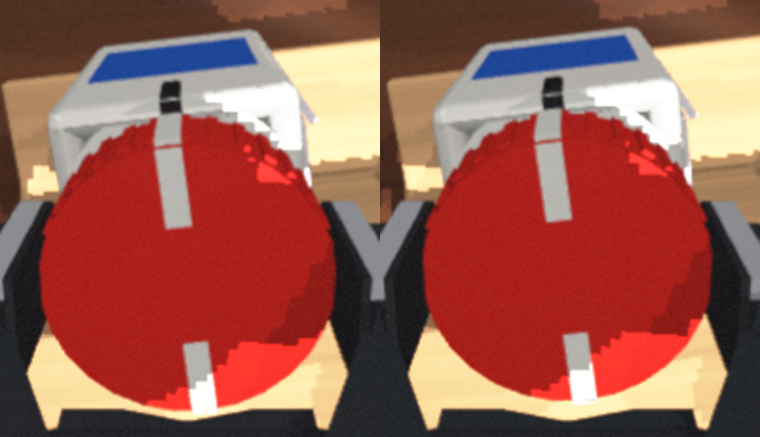

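View pics/scene27z.png

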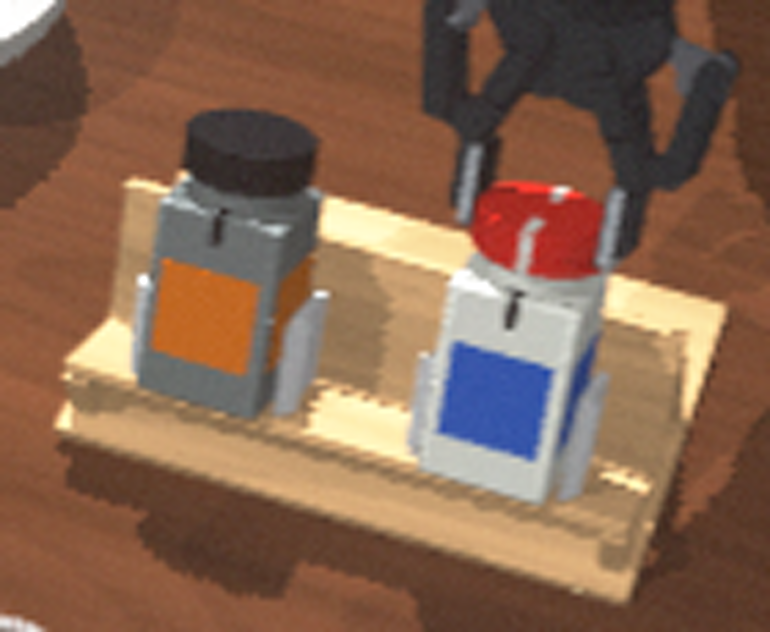

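Emit:
step_arm --pt "0 0 0 0 0 0 1" --pt "0 0 0 0 0 0 1" --pt "0 0 0 0 0 0 1" --pt "0 0 0 0 0 -5 1" --pt "0 0 0 0 0 -12 1" --pt "0 0 0 0 0 -14 1" --pt "0 0 0 0 0 -4 1" --pt "0 0 0 0 0 0 1"

```text
t: 37.98
tcp_pos: [533.6, 49.2, 153.2]
orientation: [0.952, -0.035, 0.302, -0.028]
force: [-0.7, -0.9, 0.0]
gripper_width: 85.6
```

```bash
python3 s2.py
python3 - <<'E'
from fit import *
snap('wrist','28')
a=[cv2.resize(cv2.imread(f'pics/wrist{k}.png')[140:330,180:370],None,fx=2.1,fy=2.1,interpolation=cv2.INTER_CUBIC) for k in (3,28)]
cv2.imwrite('pics/cmp28.png',np.hstack(a))
print(fitcap('wrist28.npz',(195,165,350,325)))
def an(f):
    L=load(f);P=cloud(*L);c=fitcap(f,(195,165,350,325));
    from plan import tubR
    T=tubR();H=cv2.cvtColor(L[0],cv2.COLOR_BGR2HSV);u=(P-c)@T
    r=np.hypot(u[...,0],u[...,1])
    top=(abs(u[...,2]-9.65)<3)&(r<29)
    rib=top&(H[...,1]<90)&(H[...,2]>90)
    q=u[rib];q1=q[q[:,0]>5];q2=q[q[:,0]<-5]
    e=q1.mean(0)-q2.mean(0)
    mk=(abs(u[...,2]+20)<6)&(u[...,0]>18)&(u[...,0]<36)&(abs(u[...,1])<15)&(H[...,2]<60)
    m=u[mk].mean(0)
    print(f,c.round(1),'rib angle',np.degrees(np.arctan2(e[1],e[0])).round(2),len(q1),len(q2),'mark',m.round(1),mk.sum(),'ang',np.degrees(np.arctan2(m[1],m[0])).round(2))
an('wrist3.npz');an('wrist28.npz')
E
```

```text
t 37.98 from pin (tool) [ -3.4  -1.  -23.8] rot [ 2.7000e-01 -6.0000e-02 -1.6703e+02] F [-0.4  0.9 -0.4] M [-0.1  -0.62  0.  ] j7 -1.56 w 85.6
[546.28509101  49.5352563  129.2025919 ]
wrist3.npz [546.3  49.  129.2] rib angle -0.26 336 308 mark [ 31.6  -0.3 -20.6] 37 ang -0.51
wrist28.npz [546.3  49.5 129.2] rib angle -0.25 348 310 mark [ 31.5  -0.3 -20.4] 45 ang -0.58
```

View pics/cmp28.png

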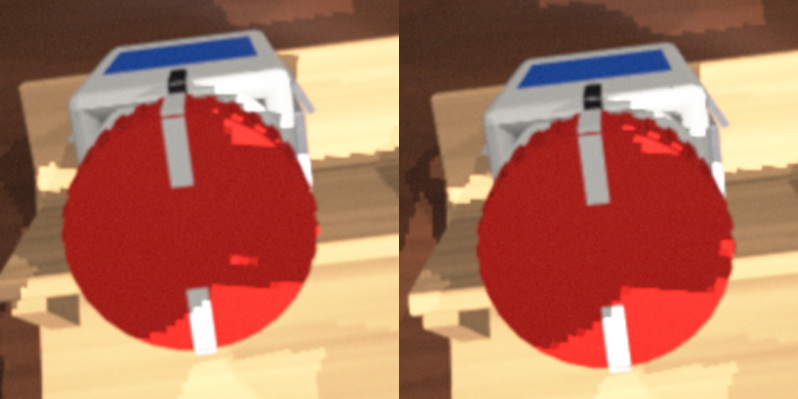

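Emit:
step_arm --pt "0 0 0 11 0 -16 1" --pt "0 0 0 11 0 -16 1" --pt "0 0 0 11 0 -16 1" --pt "0 0 0 0 0 0 1"

```text
t: 38.37
tcp_pos: [535.9, 51.0, 193.3]
orientation: [0.952, -0.031, 0.303, -0.03]
force: [0.1, 0.5, 0.1]
gripper_width: 85.5
```

```bash
python3 s2.py
python3 - <<'E'
from h import *
snap('scene','29')
a=load('scene0.npz');b=load('scene29.npz')
im=b[0];cv2.imwrite('pics/scene29z.png',cv2.resize(im[120:330,70:480],None,fx=1.9,fy=1.9,interpolation=cv2.INTER_CUBIC))
E
```

```text
t 38.37 from pin (tool) [-28.5  -1.9 -55.2] rot [   0.37   -0.69 -167.35] F [ 0.1 -0.5  0. ] M [-0.04 -0.57  0.  ] j7 -1.76 w 85.5
```

View pics/scene29z.png

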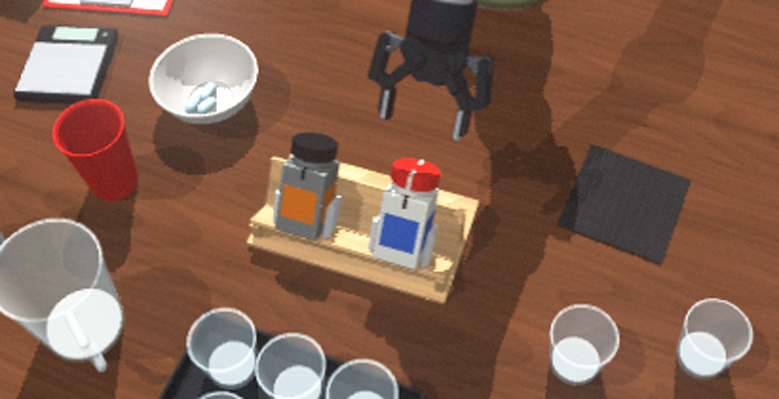

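The final view shows three tablets in the bowl at (203,97). The capped tub is seated at (407,215), the mat is clear, and nothing else has moved.

```bash
python3 -c "
from rig import manip
print(manip.finish_job())"
```

```text
the job is handed in; nothing more can be done
None
```

I unscrewed the red cap and parked it on the mat, tipped the three tablets into the bowl, set the empty tub back in its bay and screwed the cap down again. The job was handed in at about 38.4 s, with the gripper open and clear of everything.

- **Tablets:** the scene camera shows all three in the bowl.
- **Cap and tub position:** the wrist camera puts the cap centre within 0.5 mm of where it started, which also means the tub is seated. The angle between ribs and marks is the same as at the start to within 0.1°.
- **Tightness:** the tightening torque reached about 0.39 N m, against the 0.2 N m needed. That twisted the tub a few degrees within the cheeks and lifted it slightly off the board. I turned tub and cap back together and pushed the tub onto the board before letting go. My first lateral push went the wrong way, and I corrected it. I did not test the torque again after turning back, so the unchanged rib angle is the evidence that the cap is still tight.
- **Other things:** the bowl, grey canister, glasses and beaker look unmoved in the final picture. I compared these by eye and did not measure them again.

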